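# Press a cat-toy stack in the pin jig

## Robot

A 6-joint arm with a two-finger parallel gripper is mounted at the origin on the work surface. World frame = base frame: x ahead of the robot, y to its left, z up, the work surface at z = 0. Lengths are in m, angles in rad, forces in N, time in s.
With the tool pointing down it reaches from about 0.325 to 1 m from the base axis. Payload 5.1 kg.
Tool frame: the origin (TCP) lies at the very end of the fingers, on their centre line; the grasp point (between the pads) lies 19 mm behind it; z points along the fingers, y is the direction in which the jaws open and shut (so a half turn about z gives the same grasp; the last joint's range is limited). The gripper opens to 85 mm and grips with 20 to 120 N. Pads are 22 mm wide; open, the fingers measure 114 mm over their backs; the gripper's body (76 mm by 85 mm) begins 54 mm behind the grasp point. The pads swing forward as they close: fully open they stand 13 mm farther back than shut.
Start: joints at [-1.359, 0.124, 1.65, -0, 1.367, -0.083], TCP at [0.189, -0.622, 0.231] pointing down, gripper open.
Joint ranges: [-2.61, 2.61], [-1.02, 2.33], [0.03, 2.71], [-1.35, 4.49], [0.32, 2.68], [-2.91, 2.91]. Speed limits (rad/s): [2.57, 2.57, 3.14, 3.14, 3.14, 3.14].

## Interface

Orientations are given as a unit quaternion [w, x, y, z].
In Python, from workcell import robot, vision, ticket gives the robot as it stands.
- The arm moves only by the tool arm_command, never from a script. Its arguments are lists of equal length, an entry for each row: "delta_pos": the shift along the tool's x, y, z in cm, a list of three; "delta_rot": the turn, a rotation vector about the tool's x, y, z in rad, a list of three. In form: {"delta_pos": [[tx, ty, tz], ...], "delta_rot": [[ax, ay, az], ...]}. A call has exactly 5 rows; each row is the pose to reach, as a shift and turn from the pose commanded when the call began, along the tool's axes at that moment; what a row does not reach only later rows make up. A row lasts 1/12 s, in which the tool goes at most 41.7 mm and 7.16 degrees, less where a joint would pass 70% of its speed; a pose out of reach is approached as far as the arm can. A call with a gripper value outside its range is refused whole. "fingers" is the gripper command: -1 is shut, 1 is fully open, values between are in proportion, set as the call begins (left out, the last holds). The fingers move at their own pace and stop on an object; "force" is the grip in N (left out, the last holds). Time passes only in rows, so rows that repeat a pose let the fingers close, or fill a call up. It gives the time, the measured TCP pose, the force and the opening at its end, in the units of the state.
- robot.sense(): the state, without advancing time (a new reading comes with each control period).
- vision.read_camera(name): name is "scene" or "top"; returns the picture (400x640x3 uint8, red, green, blue); there is no depth.
- vision.camera_params(name): a dict with "intrinsics" (3x3 intrinsics, pixels), "distortion" ([k1, k2, p1, p2, k3] as OpenCV has them; the pictures are not rectified), "position" and "rotation" of the camera in the world. Camera axes: x right, y down, z forward; pixel columns grow to the right and rows downward; lengths in m; the calibration is good to about 2 mm. A picture is of the moment at which its call begins. camera_params takes no time and is no camera call.
- ticket.hand_in(): hands the job in, once; it reports no verdict.
Trained networks look in the newest picture that a camera, given by its name, has taken for a name from the list of things; names that differ only in an ending like _2 or _b are one class to them, and where a whole thing is asked for, a point or a joint stands for the part that bears it (a point fixed in the world has none). Each returns a list of dicts, best first, with "conf" (0 to 1); they miss things now and then, are a little off and sometimes report something else, mostly with a low value. They report only what shows in the picture. A call takes as long as a camera call. They do not tell look-alikes from the thing itself.
- vision.silhouettes(camera, label): "mask" (400x640 bool, what is visible of it) and "extent" ([left, top, right, bottom] in pixels, round what is visible of it).
- vision.pinpoint(camera, label): "position" ([column, row] in pixels: a listed point, or the origin of a listed thing).
The state is a dict: "t": time; "joint_positions": joint angles; "joint_vel": joint speeds; "tau": joint torques, N m; "tool_pos": TCP position; "tool_rot": TCP orientation; "force": force on the tool from outside, world axes, zero at the start; "moment": the same for the moment, N m; "finger_gap": opening from 0.0 (shut) to 1.0 (fully open).
Only numpy, scipy, OpenCV 4.12 (cv2) and the standard library are available. Lean on these libraries where they do the work, as an engineer would, in place of code of your own. Each camera call takes 0.05 s, during which the arm holds its last target.

## Task

Stack the cat toy squarely in the pocket between the jig's pins, everything lying flat: first the square wooden block, then every square cork spacer on the table, then the round wooden disc centred on top. Next lift the steel pressing weight off its hook and stand it upright in the middle of the disc, and last turn the timer's knob until the pointer's tip points at the red mark tab. Leave the cardboard rings and the other things on the table where they are.

Things in the scene. Friction and masses are not known exactly. Their poses are not given: they have to be found in the camera images.
- jig: fixed gluing jig: plywood base 130 x 130 x 15 mm with eight upright steel pins (10 mm thick, round tips 85 mm above the table), two on each side of a square pocket 65 mm wide; on each side the pin axes are 23 mm either side of the middle and 37.5 mm from the centre, so fingers fit between them. Origin: centre of the underside; x, y square to the pocket's sides
- pocket (a point): centre of the pocket's floor (the top of the jig's base), axes as the jig's
- block: plain square dark wooden block 60 x 60 x 32 mm, the toy's body, standing on the table. Origin: centre of its underside; x and y along its sides, z up
- spacer1: square cork spacer 60 x 60 mm, 8 mm thick, with a 24 mm square hole in the middle, lying flat; two to four of these alike spacers are on the table. Origin: centre of its underside; x and y along its sides, z up
- spacer2: square cork spacer 60 x 60 mm, 8 mm thick, with a 24 mm square hole in the middle, lying flat; two to four of these alike spacers are on the table. Origin: centre of its underside; x and y along its sides, z up
- spacer3: square cork spacer 60 x 60 mm, 8 mm thick, with a 24 mm square hole in the middle, lying flat; two to four of these alike spacers are on the table. Origin: centre of its underside; x and y along its sides, z up
- spacer4: square cork spacer 60 x 60 mm, 8 mm thick, with a 24 mm square hole in the middle, lying flat; two to four of these alike spacers are on the table. Origin: centre of its underside; x and y along its sides, z up
- disc: plain round dark wooden disc, 66 mm diameter, 12 mm thick, lying flat. Origin: centre of its underside, z up
- stand: fixed stand: wooden foot 110 x 110 x 12 mm, a post 16 mm thick at its centre up to 136 mm, and from the top of the post a level round arm 8 mm thick (axis 130 mm above the table) along the stand's -x, turned up at its end 96 mm from the post's axis (tip 150 mm above the table). Origin: centre of the foot's underside
- weight: steel pressing weight, 0.5 kg, 105 mm tall: round foot 56 mm diameter, 30 mm high, with an upright flat handle on it 12 mm thick (its x), 38 mm wide (its y). A window 22 mm wide, 30 to 62 mm above the underside, takes the hook arm; above 62 mm the handle is solid. Hangs by the window's top edge. Origin: centre of the underside, z up
- weight_grip (a point): point in the solid upper part of the weight's handle, 88 mm above its underside, to pinch across the 12 mm thickness (its x)
- timer: fixed white interval timer lying face up, 180 x 115 mm, 45 mm high. A black knob near its front (-x) end turns a pointer over a round dial at its other end. Origin: centre of the underside
- knob (a joint): angle of the timer's knob, rad, 0 to 4.5, growing clockwise seen from above; the pointer turns the same way through half this angle
- knob_grip (a point): on the knob's axis, 82 mm above the table, at the height to grip; the knob's grip is a bar 42 mm long (x of this frame, which turns with the knob), 14 mm thick (y), its top 89 mm above the table
- dial_center (a point): centre of the dial, on the pointer's axis
- pointer_tip (a point): tip of the black pointer, 36 mm from the dial's centre
- mark_tip (a point): inner end of the small upright red tab at the dial's rim, the mark, 38 mm from the dial's centre; its place on the rim varies. It lies clockwise of the pointer at the start
- tube1: cardboard tube ring 60 mm diameter, 28 mm high, not part of the job. Origin: centre of its underside
- tube2: another such cardboard ring, not part of the job
- mug: white mug 80 mm diameter, 95 mm high, not part of the job
- glue: white bottle 48 mm diameter, 130 mm high, not part of the job
- brush: brush 200 mm long lying down, not part of the job
- tape: roll of clear tape 90 mm diameter, 25 mm high, lying flat, not part of the job
Things that resemble listed ones, but are neither listed nor needed, are in the scene too. What is shaped like the block but turquoise or yellow is not meant.

How it is judged:
On the way, in this order (a step that is already met when the one before it is completed fails the run):
1. the block sits flat on the floor of the jig's pocket, released (horizontal distance between block and pocket below 0.005 m and z of block in the frame of pocket below 0.004 m and angle between block's own z axis and vertical below 0.06 rad and linear speed of block below 0.03 m/s and contact force between block and the fingers below 0.3 N), for 0.2 s.
2. every spacer present lies flat in the pocket on top of the block, released (all of step 1 and horizontal distance between each of spacer1, spacer2, spacer3, spacer4 and pocket below 0.005 m and z of spacer1 in the frame of pocket between 0.028 and 0.06 m and angle between each of spacer1, spacer2, spacer3, spacer4's own z axis and vertical below 0.06 rad and linear speed of each of spacer1, spacer2, spacer3, spacer4 below 0.03 m/s and contact force between each of spacer1, spacer2, spacer3, spacer4 and the fingers below 0.3 N and z of spacer2 in the frame of pocket between 0.028 and 0.06 m and z of spacer3 in the frame of pocket between 0.028 and 0.06 m and z of spacer4 in the frame of pocket between 0.028 and 0.06 m), for 0.2 s.
3. the disc lies flat and centred on top of the spacers, released (all of step 2 and horizontal distance between disc and pocket below 0.007 m and angle between disc's own z axis and vertical below 0.06 rad and z of disc in the frame of spacer1 above 0.005 m and z of disc in the frame of spacer2 above 0.005 m and z of disc in the frame of spacer3 above 0.005 m and z of disc in the frame of spacer4 above 0.005 m and z of disc in the frame of pocket between 0.04 and 0.068 m and linear speed of disc below 0.03 m/s and contact force between disc and the fingers below 0.3 N), for 0.2 s.
4. the weight stands upright in the middle of the disc, released (horizontal distance between disc and pocket below 0.007 m and angle between each of disc, weight's own z axis and vertical below 0.06 rad and z of disc in the frame of spacer1 above 0.005 m and z of disc in the frame of spacer2 above 0.005 m and z of disc in the frame of spacer3 above 0.005 m and z of disc in the frame of spacer4 above 0.005 m and z of disc in the frame of pocket between 0.04 and 0.068 m and linear speed of each of disc, weight below 0.03 m/s and contact force between each of disc, weight and the fingers below 0.3 N and horizontal distance between weight and disc below 0.01 m and z of weight in the frame of disc between 0.009 and 0.016 m), for 0.2 s.
5. the timer's pointer is at the mark (distance between pointer_tip and mark_tip below 0.005 m), for 0.2 s.
At the end, for the whole second after the job is handed in: Block on the pocket floor and all spacers present above it, within 5 mm of centre; disc above them within 7 mm; weight on the disc within 10 mm of its centre; all level within 0.06 rad, at rest, released. Pointer tip within 5 mm of the mark tip (all of step 2 and all of step 4 and distance between pointer_tip and mark_tip below 0.005 m); the robot touches nothing.
It fails at once if a thing that is not part of the job is moved more than 40 mm (distance of any of mug, glue, brush, tape, tube1, tube2 from where it was at the start of the episode above 0.04 m).
Of spacer1, spacer2, spacer3, spacer4 only 2 to 4 are there at a start; the rules pass over those that are not, and their reading is None.
At some moment in a run one of block, spacer1, spacer2, spacer3, spacer4, disc may be knocked a few centimetres aside while the robot is not near it.
It also fails if it takes over 210 s, if anything falls off the work surface, if the arm or the gripper's body presses on something with over 40 N, if the wrist force passes 120 N, or if a joint passes its speed limit or range.

## Working session

There is one attempt and no reset: what is moved stays moved. The work goes in short steps, Python scripts to look and compute and a tool call to move; the robot and the scene stay as the last step left them, time stands still between calls to the robot, and variables do not carry over. Pictures are saved under pics/ and viewed, and the job is handed in when it is done.

Besides the shell and the picture viewer there is one more tool, called after "Request:" as a command line: name --argument value ..., lists and objects as JSON in quotes. arm_command: Moves the arm, as the interface text tells. Its arguments: {"type":"object","properties":{"delta_pos":{"type":"array"},"delta_rot":{"type":"array"},"fingers":{"type":"number"},"force":{"type":"number"}},"required":["delta_pos","delta_rot"]}

```bash
ls -la; mkdir -p pics; python3 - <<'E'
from workcell import robot, vision, ticket
import cv2
s=robot.sense(); print(s)
for n in ("scene","top"):
    p=vision.camera_params(n); print(n,p)
    im=vision.read_camera(n); cv2.imwrite(f"pics/{n}0.png",im[:,:,::-1])
E
```

```text
total 12
drwxr-xr-x  3 agent agent 4096 Dec  6 18:29 .
drwxr-xr-x 23 root  root  4096 Dec  6 18:29 ..
drwxr-xr-x  2 agent agent 4096 Dec  6 18:29 pics
{'t': 0.0, 'joint_positions': array([-1.35857483e+00,  1.24513640e-01,  1.65169455e+00,  2.10679920e-05,
        1.36751184e+00, -8.25922590e-02]), 'joint_vel': array([ 0.00101277,  0.00050474,  0.00032109,  0.00076349, -0.00047908,
        0.00139539]), 'tau': array([ 1.90384977e-03, -4.23609066e+01, -3.65446758e+01,  2.95268535e-05,
        6.85467370e-03, -1.70014812e-05]), 'tool_pos': array([ 0.18871591, -0.62135106,  0.23003536]), 'tool_rot': array([-1.06212595e-03,  9.89155019e-01,  1.46871433e-01, -5.86013278e-05]), 'force': array([ 0.32616927, -0.12949487,  0.07547493]), 'moment': array([ 0.01740543, -0.01301424,  0.01646552]), 'finger_gap': 1.0035229174842857}
scene {'intrinsics': array([[389.8931255 ,   0.        , 317.53185709],
       [  0.        , 389.8931255 , 200.32899457],
       [  0.        ,   0.        ,   1.        ]]), 'distortion': array([0.01337227, 0.        , 0.        , 0.        , 0.        ]), 'position': array([1.23447811, 0.41149253, 0.69359124]), 'rotation': array([-0.24155201,  0.45245054,  0.76776447, -0.38402975])}
top {'intrinsics': array([[515.39464498,   0.        , 317.06444143],
       [  0.        , 515.39464498, 202.95830516],
       [  0.        ,   0.        ,   1.        ]]), 'distortion': array([-0.15050369,  0.        ,  0.        ,  0.        ,  0.        ]), 'position': array([0.27483568, 0.05863422, 1.54506058]), 'rotation': array([ 0.06715169, -0.69810074,  0.71077884, -0.05421676])}
```

View pics/scene0.png

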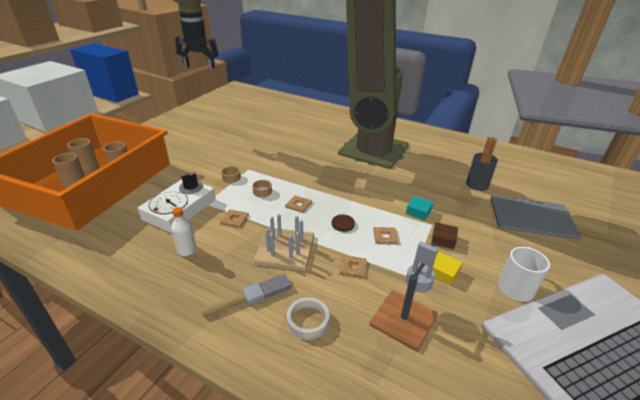

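View pics/top0.png

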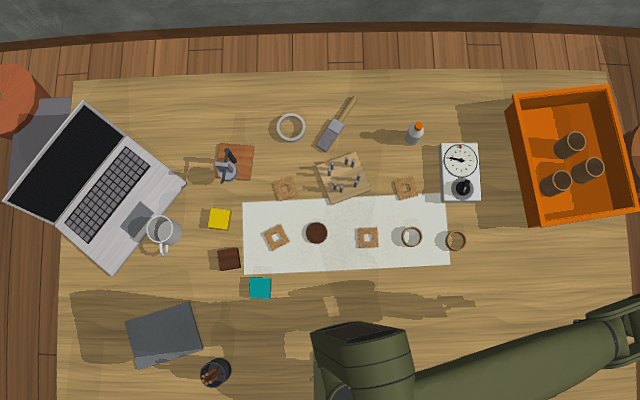

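Top view: four spacers near (285,189), (405,188), (276,237) and (368,237). The disc is at (317,233), the dark block at (229,258), the jig at (343,178), the weight and stand at (232,163), and the timer at (461,172). The turquoise and yellow cubes are decoys.

```bash
cat > h.py <<'E'
from workcell import robot, vision, ticket
import cv2, numpy as np
from scipy.spatial.transform import Rotation as R
P={}
for n in("scene","top"):
    p=vision.camera_params(n); q=p["rotation"]; Rm=R.from_quat([q[1],q[2],q[3],q[0]]).as_matrix()
    P[n]=(np.array(p["intrinsics"]),np.array(p["distortion"]),np.array(p["position"]),Rm)
def proj(c,X):
    K,d,t,Rm=P[c]; Xc=(np.atleast_2d(X)-t)@Rm
    return cv2.projectPoints(Xc.reshape(-1,1,3),np.zeros(3),np.zeros(3),K,d)[0].reshape(-1,2)
def back(c,px,z):
    K,d,t,Rm=P[c]; u=cv2.undistortPoints(np.array(px,float).reshape(-1,1,2),K,d).reshape(-1,2)
    r=np.c_[u,np.ones(len(u))]@Rm.T
    return t+r*((z-t[2])/r[:,2])[:,None]
def snap(c,name):
    im=vision.read_camera(c); cv2.imwrite(f"pics/{name}.png",im[:,:,::-1]); return im
def crop(im,x0,y0,x1,y1,s,name):
    cv2.imwrite(f"pics/{name}.png",cv2.resize(im[y0:y1,x0:x1,::-1],None,fx=s,fy=s,interpolation=cv2.INTER_CUBIC))
E
python3 - <<'E'
from h import *
H=dict(jig=0,pocket=.015,block=0,spacer1=0,disc=0,stand=0,weight=None,weight_grip=None,timer=0,knob_grip=.082,dial_center=.045,pointer_tip=.05,mark_tip=.05,tube1=0)
for c in("top","scene"):
    im=vision.read_camera(c)
    for l,z in H.items():
        for d in vision.pinpoint(c,l):
            if d["conf"]<.25: continue
            print(c,l,round(d["conf"],2),np.round(d["position"],1), np.round(back(c,d["position"],z if z is not None else .1)[0,:2],4))
print(robot.sense()["t"])
E
```

```text
top jig 0.77 [344.3 181.6] [6.08e-01 3.00e-04]
top pocket 0.62 [340.8 175.1] [0.6252 0.011 ]
top block 0.76 [234.  257.1] [0.3826 0.3379]
top block 0.74 [220.2 218.2] [0.5019 0.3816]
top block 0.6 [259.7 285.2] [0.2976 0.2601]
top spacer1 0.8 [403.8 188.3] [ 0.5836 -0.1815]
top spacer1 0.74 [284.6 192.5] [0.5777 0.1836]
top spacer1 0.71 [272.2 234.8] [0.4483 0.2219]
top spacer1 0.62 [363.3 238.8] [ 0.4312 -0.0525]
top spacer1 0.31 [465.6 186.1] [ 0.587 -0.374]
top disc 0.84 [310.8 235.9] [0.443  0.1053]
top stand 0.96 [235.4 164.4] [0.6699 0.3366]
top weight 0.61 [229.  172.5] [0.6206 0.3371]
top weight 0.51 [457.7 241.9] [ 0.4063 -0.3129]
top weight_grip 0.57 [221.2 166.3] [0.6397 0.3604]
top timer 0.68 [457.5 175.5] [ 0.6209 -0.3508]
top timer 0.38 [462.3 187.1] [ 0.584  -0.3634]
top knob_grip 0.57 [456.4 175.3] [ 0.6032 -0.3258]
top knob_grip 0.5 [292.  128.6] [0.7546 0.1542]
top knob_grip 0.44 [466.6 188.6] [ 0.5629 -0.3535]
top knob_grip 0.28 [284.1 190.6] [0.5673 0.1784]
top dial_center 0.84 [461.7 158.4] [ 0.6635 -0.3554]
top pointer_tip 0.61 [448.6 156.7] [ 0.6681 -0.3143]
to
[... 736 characters left out ...]
.7] [0.6593 0.3472]
scene weight_grip 0.6 [262.7 189.9] [ 0.5416 -0.1121]
scene weight_grip 0.59 [424.4 250.2] [0.5561 0.3315]
scene timer 0.63 [177.6 209.9] [ 0.6313 -0.3526]
scene timer 0.62 [248.8 301.3] [0.799  0.0224]
scene knob_grip 0.76 [188.7 176.2] [ 0.5698 -0.3498]
scene knob_grip 0.67 [178.8 209.5] [ 0.6999 -0.2609]
scene knob_grip 0.48 [231.3 177.8] [ 0.5153 -0.2402]
scene dial_center 0.74 [261.  191.6] [ 0.487  -0.1598]
scene pointer_tip 0.46 [260.  191.4] [ 0.4934 -0.1585]
scene pointer_tip 0.41 [172.4 205.6] [ 0.6676 -0.3234]
scene mark_tip 0.32 [189.  175.2] [ 0.5304 -0.3928]
scene tube1 0.79 [228.6 177.5] [ 0.4218 -0.3362]
scene tube1 0.72 [260.5 191.1] [ 0.4337 -0.2024]
1.6
```

```bash
python3 - <<'E'
from h import *
import pickle
out={}
for c in("top","scene"):
    im=snap(c,f"{c}1"); out[c,"im"]=im
    for l in("jig","block","spacer1","disc","stand","weight","timer","knob"):
        out[c,l]=vision.silhouettes(c,l)
        print(c,l,[(round(d["conf"],2),np.round(d["extent"]).astype(int).tolist(),int(d["mask"].sum())) for d in out[c,l] if d["conf"]>.3])
pickle.dump(out,open("m.pkl","wb"))
im=out["top","im"]
crop(im,170,110,380,300,3.8,"t_left"); crop(im,300,110,500,260,4,"t_right")
crop(out["scene","im"],140,160,340,280,4,"s_left"); crop(out["scene","im"],320,180,480,350,3.5,"s_right")
E
```

```text
top jig []
top block [(0.95, [248, 275, 271, 301], 480), (0.93, [205, 206, 232, 230], 442)]
top spacer1 [(0.74, [445, 229, 467, 248], 167), (0.7, [274, 179, 298, 198], 309), (0.7, [264, 226, 287, 249], 338), (0.63, [354, 228, 378, 247], 340), (0.61, [394, 178, 418, 199], 334)]
top disc [(0.89, [301, 224, 327, 247], 376)]
top stand [(0.84, [216, 147, 255, 181], 924)]
top weight [(0.67, [214, 160, 240, 186], 367)]
top timer [(0.93, [437, 143, 476, 202], 2382)]
top knob [(0.68, [454, 180, 469, 197], 188), (0.58, [271, 180, 295, 202], 430)]
scene jig [(0.66, [254, 216, 315, 270], 2234), (0.43, [372, 262, 436, 352], 2605)]
scene block [(0.84, [431, 254, 463, 284], 635), (0.69, [406, 193, 430, 218], 472), (0.68, [203, 275, 290, 315], 1274), (0.59, [429, 221, 459, 249], 550)]
scene spacer1 [(0.86, [374, 226, 399, 244], 375), (0.75, [341, 256, 366, 276], 450), (0.67, [218, 208, 248, 228], 368), (0.57, [284, 196, 315, 212], 338)]
scene disc [(0.85, [333, 215, 352, 231], 347)]
scene stand [(0.96, [371, 265, 436, 352], 2457)]
scene weight [(0.87, [405, 242, 437, 294], 880), (0.71, [252, 179, 276, 202], 319)]
scene timer [(0.58, [138, 172, 217, 234], 2292)]
scene knob [(0.65, [183, 174, 197, 193], 229)]
```

View pics/t_left.png

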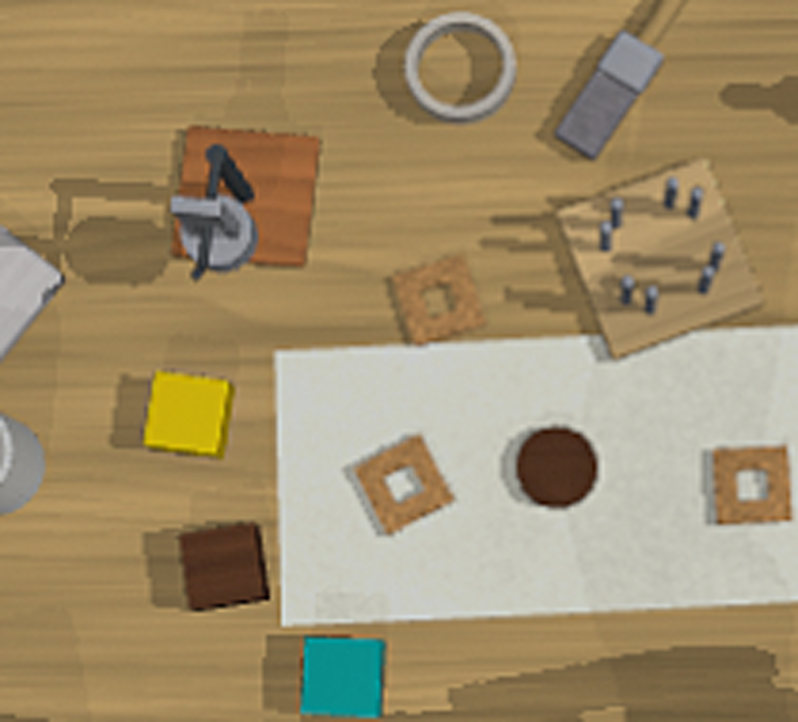

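View pics/t_right.png

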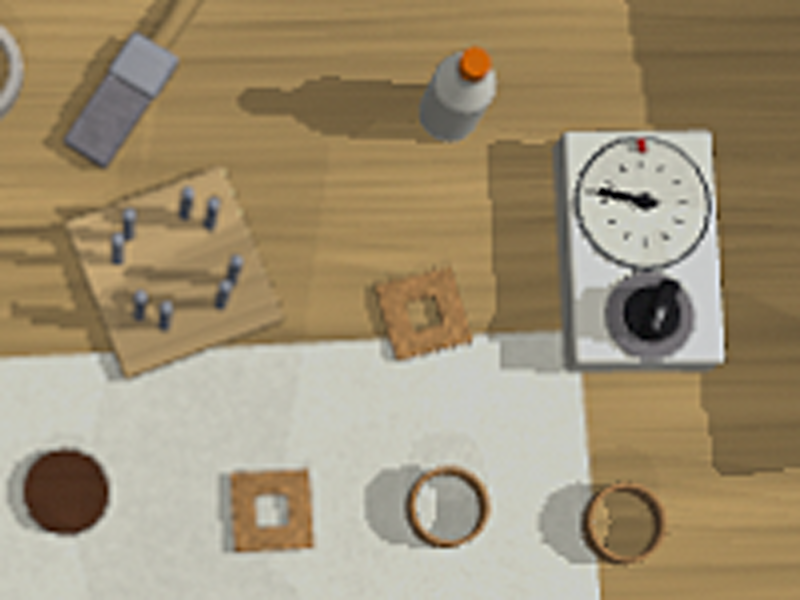

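View pics/s_left.png

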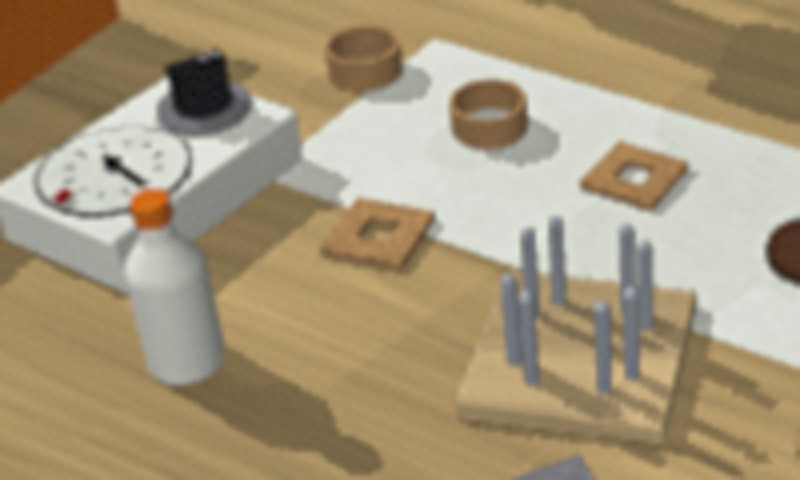

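View pics/s_right.png

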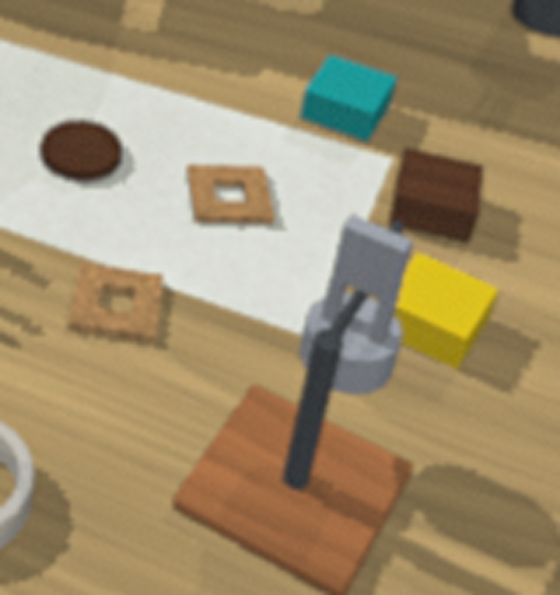

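```bash
cat > fit.py <<'E'
from h import *
from scipy.optimize import minimize
def grad(im):
    f=cv2.GaussianBlur(im.astype(np.float32),(0,0),0.7)
    return [cv2.Sobel(f,cv2.CV_32F,1,0,ksize=3),cv2.Sobel(f,cv2.CV_32F,0,1,ksize=3)]
def rect(w,h,z):
    return np.array([[-w/2,-h/2,z],[w/2,-h/2,z],[w/2,h/2,z],[-w/2,h/2,z]])
def circ(r,z,n=48):
    a=np.linspace(0,2*np.pi,n,endpoint=False); return np.c_[r*np.cos(a),r*np.sin(a),np.full(n,z)]
def samp(poly,step=1.0):
    o=[];nn=[]
    for a,b in zip(poly,np.roll(poly,-1,0)):
        L=np.linalg.norm(b-a)
        if L<1e-6: continue
        k=max(1,int(round(L/step))); s=(np.arange(k)+.5)/k
        o.append(a+s[:,None]*(b-a)); d=(b-a)/L; nn.append(np.tile([d[1],-d[0]],(k,1)))
    return np.vstack(o),np.vstack(nn)
def look(g,pts,n):
    m=pts.astype(np.float32)
    tot=0
    gx=cv2.remap(g[0],m[:,0].reshape(-1,1),m[:,1].reshape(-1,1),cv2.INTER_LINEAR).reshape(len(m),-1)
    gy=cv2.remap(g[1],m[:,0].reshape(-1,1),m[:,1].reshape(-1,1),cv2.INTER_LINEAR).reshape(len(m),-1)
    v=np.abs(gx*n[:,:1]+gy*n[:,1:]).max(1)
    return np.minimum(v,200).mean()
MODELS=dict(
 block=dict(loops=[rect(.06,.06,.032)],hull=np.vstack([rect(.06,.06,0),rect(.06,.06,.032)])),
 spacer=dict(loops=[rect(.024,.024,.008),rect(.06,.06,.008)],hull=np.vstack([rect(.06,.06,0),rect(.06,.06,.008)])),
 disc=dict(loops=[circ(.033,.012)],hull=np.vstack([circ(.033,0),circ(.033,.012)])),
 jig=dict(loops=[rect(.13,.13,.015)],hull=np.vstack([rect(.13,.13,0),rect(.13,.13,.015)])),
 stand=dict(loops=[rect(.11,.11,.012)],hull=np.vstack([rect(.11,.11,0),rect(.11,.11,.012)])),
 timer=dict(loops=[rect(.18,.115,.045)],hull=np.vstack([rect(.18,.115,0),rect(.18,.115,.045)])),
)
def place(p,X,z0=0):
    c,s=np.cos(p[2]),np.sin(p[2]); Rz=np.array([[c,-s,0],[s,c,0],[0,0,1]])
    return X@Rz.T+[p[0],p[1],z0]
def score(p,mod,G,cams,z0=0):
    t=0
    for c in cams:
        pr=[proj(c,place(p,l,z0)) for l in mod["loops"]]
        if mod.get("hull") is not None:
            h=proj(c,place(p,mod["hull"],z0)); pr.append(cv2.convexHull(h.astype(np.float32)).reshape(-1,2).astype(float))
        for l in pr:
            q,n=samp(l); t+=look(G[c],q,n)
    return t/len(cams)
def fit(name,G,p0,cams=("top","scene"),r=.015,yaws=None,z0=0,fixyaw=None):
    mod=MODELS[name]; rng=np.random.default_rng(0)
    if yaws is None: yaws=np.deg2rad(np.arange(-45,45,3))
    if name=="disc": yaws=[0]
    best=[]
    for dx in np.arange(-r,r+1e-9,.003):
        for dy in np.arange(-r,r+1e-9,.003):
            for y in yaws: 
                p=[p0[0]+dx,p0[1]+dy,y]; best.append((score(p,mod,G,cams[:1],z0),p))
    best.sort(key=lambda b:-b[0])
    res=None
    for b in best[:6]:
        o=minimize(lambda p:-score([p[0]/100,p[1]/100,p[2]],mod,G,cams,z0),[b[1][0]*100,b[1][1]*100,b[1][2]],method="Nelder-Mead",options=dict(initial_simplex=np.array([[b[1][0]*100,b[1][1]*100,b[1][2]]]*4)+np.array([[0,0,0],[.3,0,0],[0,.3,0],[0,0,.05]]),xatol=1e-3,fatol=1e-2))
        if res is None or -o.fun>res[0]: res=(-o.fun,np.array([o.x[0]/100,o.x[1]/100,o.x[2]]))
    return res
def overlay(im,c,items,name,box,s):
    x0,y0,x1,y1=box
    o=cv2.resize(im[y0:y1,x0:x1,::-1],None,fx=s,fy=s,interpolation=cv2.INTER_CUBIC)
    for X,col in items:
        q=(proj(c,X)-[x0,y0]+.5)*s-.5
        cv2.polylines(o,[np.round(q).astype(np.int32)],True,col,1)
    cv2.imwrite(f"pics/{name}.png",o)
E
cat > runfit.py <<'E'
from fit import *
import pickle
out=pickle.load(open("m.pkl","rb")); G={c:grad(out[c,"im"]) for c in("top","scene")}
init=[("jig",(.622,.010)),("block",(.384,.346)),("spacer",(.587,-.182)),("spacer",(.583,.185)),("spacer",(.448,.215)),("spacer",(.438,-.06)),("disc",(.448,.103)),("stand",(.67,.337)),("timer",(.621,-.355))]
res=[]
for n,p in init:
    ps=[]
    for cams in(("top","scene"),("top",),("scene",)):
        if n=="timer": y=np.deg2rad(np.arange(-20,21,2))
        else: y=None
        s,q=fit(n,G,p if cams[0]=="top" else ps[0],cams,r=.015 if cams==("top","scene") else .006,yaws=y if len(ps)==0 else ps[0][2]+np.deg2rad([-2,0,2]))
        ps.append(q); print(n,cams,round(s,1),np.round(q[:2],4),round(np.degrees(q[2]),1))
    res.append((n,ps[0]))
pickle.dump(res,open("res.pkl","wb"))
for c,box,s in(("top",(190,120,500,300),2.5),("scene",(130,165,480,360),2.2)):
    it=[(place(q,MODELS[n]["loops"][-1]),(0,255,0)) for n,q in res]
    overlay(out[c,"im"],c,it,f"ov_{c}",box,s)
E
time python3 runfit.py
```

```text
jig ('top', 'scene') 197.9 [0.618  0.0027] 18.5
jig ('top',) 218.5 [0.6167 0.0027] 18.2
jig ('scene',) 202.6 [0.6229 0.0041] 17.7
block ('top', 'scene') 338.6 [0.377 0.349] 9.3
block ('top',) 353.2 [0.3768 0.3489] 8.8
block ('scene',) 328.6 [0.3789 0.3501] 7.6
spacer ('top', 'scene') 333.9 [ 0.5837 -0.1863] 11.9
spacer ('top',) 306.5 [ 0.5821 -0.1871] 11.4
spacer ('scene',) 368.5 [ 0.5841 -0.1853] 12.3
spacer ('top', 'scene') 272.1 [0.5893 0.1809] 17.3
spacer ('top',) 220.4 [0.584  0.1893] 11.9
spacer ('scene',) 332.1 [0.5892 0.1807] 17.2
spacer ('top', 'scene') 546.8 [0.4407 0.2096] 26.9
spacer ('top',) 589.8 [0.4409 0.2103] 27.2
spacer ('scene',) 543.7 [0.4456 0.2115] 26.0
spacer ('top', 'scene') 537.5 [ 0.4373 -0.0636] 2.1
spacer ('top',) 585.8 [ 0.4347 -0.0644] 2.2
spacer ('scene',) 533.6 [ 0.4391 -0.0618] 3.1
disc ('top', 'scene') 389.9 [0.4554 0.0906] 0.8
disc ('top',) 400.0 [0.454 0.091] 2.9
disc ('scene',) 393.1 [0.4568 0.0911] 0.5
stand ('top', 'scene') 211.6 [0.6778 0.3383] -6.4
stand ('top',) 230.1 [0.677  0.3379] -6.7
stand ('scene',) 199.1 [0.6783 0.3385] -6.3
timer ('top', 'scene') 325.5 [ 0.6253 -0.3508] -0.4
timer ('top',) 364.7 [ 0.6247 -0.3506] -0.9
timer ('scene',) 288.1 [ 0.6257 -0.3504] -0.0
real	1m16.945s
user	1m16.428s
sys	0m0.500s
```

View pics/ov_top.png

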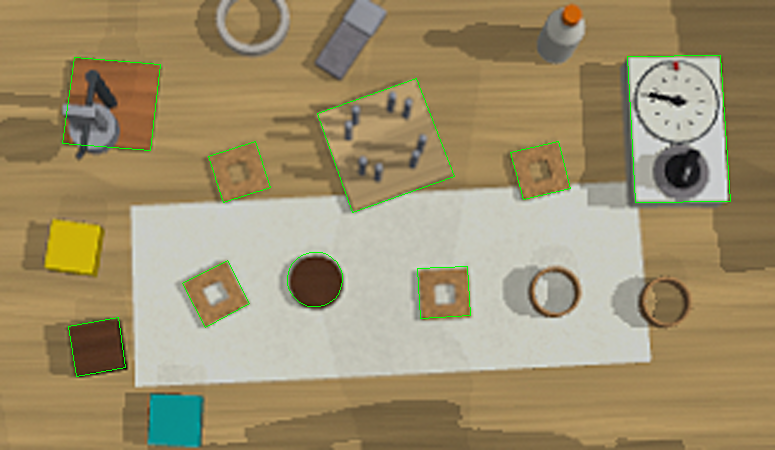

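View pics/ov_scene.png

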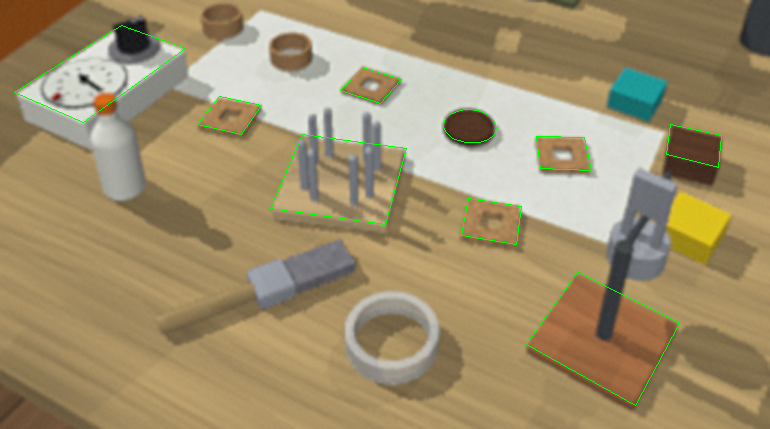

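```bash
cat > pins.py <<'E'
from fit import *
import pickle
pins=np.array([[sx*.0375,sy*.023] for sx in(-1,1) for sy in(-1,1)]+[[sy*.023,sx*.0375] for sx in(-1,1) for sy in(-1,1)])
def pinloops(p):
    L=[]
    for a,b in pins:
        L.append(place(p,circ(.005,.080,16)+[a,b,0])); L.append(place(p,circ(.005,.015,16)+[a,b,0]))
    return L
if __name__=="__main__":
    out=pickle.load(open("m.pkl","rb")); res=pickle.load(open("res.pkl","rb"))
    p=res[0][1]
    G={c:grad(out[c,"im"]) for c in("top","scene")}
    # combined: base + pin hulls
    def sc(p,cams):
        t=0
        for c in cams:
            for a,b in pins:
                h=proj(c,place(p,np.vstack([circ(.005,.081,16),circ(.005,.015,16)])+[a,b,0]))
                q,n=samp(cv2.convexHull(h.astype(np.float32)).reshape(-1,2).astype(float),.5); t+=look(G[c],q,n)/8
        return t/len(cams)
    for cams in(("top",),("scene",),("top","scene")):
        o=minimize(lambda v:-sc([v[0]/100,v[1]/100,v[2]],cams),[p[0]*100,p[1]*100,p[2]],method="Nelder-Mead",options=dict(initial_simplex=np.array([[p[0]*100,p[1]*100,p[2]]]*4)+np.array([[-.2,-.2,0],[.3,0,0],[0,.3,0],[0,0,.05]])))
        print(cams,o.fun,np.round(o.x,3),np.degrees(o.x[2]))
    p=[o.x[0]/100,o.x[1]/100,o.x[2]]
    for c,box,s in(("top",(305,140,385,215),8),("scene",(245,205,325,280),8)):
        overlay(out[c,"im"],c,[(l,(0,255,0)) for l in pinloops(p)]+[(place(p,rect(.13,.13,.015)),(0,0,255))],f"pin_{c}",box,s)
E
python3 pins.py
```

```text
('top',) -174.00605345484428 [61.839  0.417  0.348] 19.952006185932753
('scene',) -129.84540811572256 [61.863  0.321  0.352] 20.163036288651032
('top', 'scene') -151.3576257128644 [61.882  0.383  0.355] 20.357095111901707
```

View pics/pin_top.png

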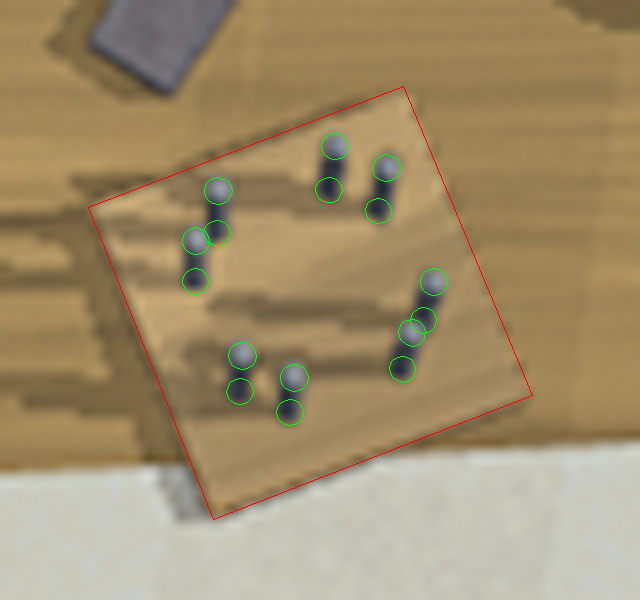

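View pics/pin_scene.png

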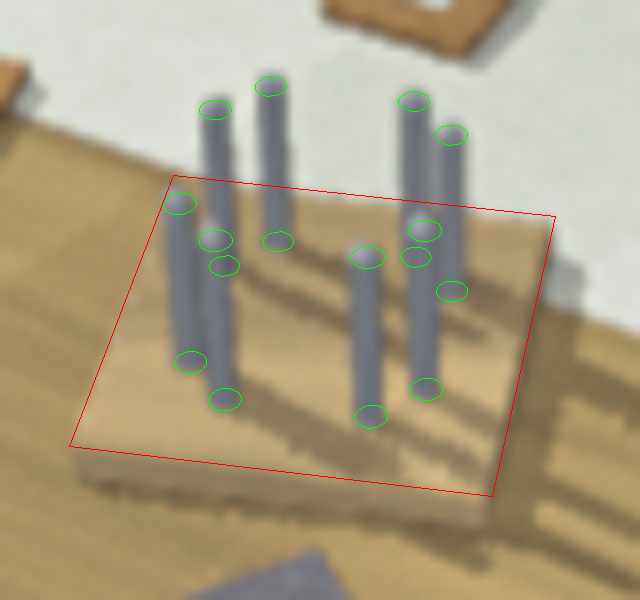

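```bash
cat > to.py <<'E'
import sys
from workcell import robot
import numpy as np
from scipy.spatial.transform import Rotation as R
s=robot.sense(); q=s["tool_rot"]; Rm=R.from_quat([q[1],q[2],q[3],q[0]])
psi=np.degrees(np.arctan2(*Rm.as_matrix()[[1,0],0]))
print("t %.2f pos %s psi %.1f gap %.3f F %s q6 %.2f"%(s["t"],np.round(s["tool_pos"],4),psi,s["finger_gap"],np.round(s["force"],1),s["joint_positions"][5]))
p=s["tool_pos"]
for a in sys.argv[1:]:
    x,y,z,w=map(float,a.split(","))
    c,sn=np.cos(np.radians(w)),np.sin(np.radians(w))
    T=np.array([[c,sn,0],[sn,-c,0],[0,0,-1]]).T
    T=np.c_[[c,sn,0],[sn,-c,0],[0,0,-1]]
    d=Rm.inv().apply(np.array([x,y,z])-p)*100; rv=(Rm.inv()*R.from_matrix(T)).as_rotvec()
    print(a,"pos",np.round(d,2),"rot",np.round(rv,3))
E
python3 to.py .45,-.2,.23,45 .45,.15,.22,80 .377,.3495,.12,99
```

```text
t 2.50 pos [ 0.1888 -0.622   0.2313] psi 16.9 gap 0.997 F [-0.6  0.7 -0. ] q6 -0.08
.45,-.2,.23,45 pos [ 37.25 -32.79   0.13] rot [-0.    -0.    -0.491]
.45,.15,.22,80 pos [ 47.42 -66.28   1.13] rot [-0.    -0.    -1.102]
.377,.3495,.12,99 pos [ 46.23 -87.49  11.13] rot [ 0.    -0.    -1.433]
```

Request:
arm_command --delta_pos '[[3,-3,0],[6,-6,0],[9,-9,0],[12,-12,0],[15,-15,0]]' --delta_rot '[[0,0,-0.05],[0,0,-0.1],[0,0,-0.17],[0,0,-0.25],[0,0,-0.33]]'

```text
t: 2.92
tool_pos: [0.2874, -0.4365, 0.2313]
tool_rot: [0.0, 0.951, 0.309, 0.0]
force: [0.7, -0.0, -0.4]
finger_gap: 0.993
```

```bash
python3 to.py .45,-.2,.23,60 .45,.15,.22,90 .377,.3495,.12,99
```

```text
t 2.92 pos [ 0.2874 -0.4365  0.2313] psi 36.0 gap 0.993 F [ 0.7 -0.  -0.4] q6 -0.15
.45,-.2,.23,60 pos [27.05 -9.59  0.13] rot [ 0.    -0.    -0.419]
.45,.15,.22,90 pos [ 47.61 -37.92   1.13] rot [ 0.     0.    -0.943]
.377,.3495,.12,99 pos [ 53.42 -58.35  11.12] rot [ 0.   0.  -1.1]
```

Request:
arm_command --delta_pos '[[4,-1.5,0],[8,-3,0],[12,-4.5,0],[16,-6,0],[20,-8,0]]' --delta_rot '[[0,0,-0.08],[0,0,-0.16],[0,0,-0.24],[0,0,-0.32],[0,0,-0.42]]'

```text
t: 3.33
tool_pos: [0.3999, -0.261, 0.2317]
tool_rot: [0.001, 0.866, 0.501, 0.0]
force: [0.7, -0.2, 0.2]
finger_gap: 1.001
```

```bash
python3 to.py .45,.15,.22,90 .377,.3495,.12,99
```

```text
t 3.33 pos [ 0.3999 -0.261   0.2317] psi 60.1 gap 1.001 F [ 0.7 -0.2  0.2] q6 -0.17
.45,.15,.22,90 pos [ 38.13 -16.16   1.15] rot [ 0.001  0.    -0.522]
.377,.3495,.12,99 pos [ 51.78 -32.44  11.13] rot [ 0.001  0.001 -0.679]
```

Request:
arm_command --delta_pos '[[3.8,-1.6,0],[7.6,-3.2,0],[11.4,-4.8,0],[15.2,-6.4,0],[19,-8,0]]' --delta_rot '[[0,0,-0.08],[0,0,-0.16],[0,0,-0.24],[0,0,-0.32],[0,0,-0.4]]'

```text
t: 3.75
tool_pos: [0.425, -0.0563, 0.2317]
tool_rot: [0.001, 0.749, 0.663, 0.0]
force: [1.7, -0.4, 0.7]
finger_gap: 1.001
```

Request:
arm_command --delta_pos '[[4,0,0],[8,0,0],[12,0,0],[16,0,0],[20,0,0]]' --delta_rot '[[0,0,-0.05],[0,0,-0.1],[0,0,-0.15],[0,0,-0.2],[0,0,-0.26]]'

```text
t: 4.17
tool_pos: [0.4501, 0.1423, 0.2318]
tool_rot: [0.0, 0.657, 0.754, 0.0]
force: [0.3, -0.3, 0.0]
finger_gap: 1.003
```

```bash
python3 to.py .377,.3495,.12,99
```

```text
t 4.17 pos [0.4501 0.1423 0.2318] psi 97.9 gap 1.003 F [ 0.3 -0.3  0. ] q6 0.06
.377,.3495,.12,99 pos [21.52 -4.43 11.17] rot [ 0.001  0.    -0.02 ]
```

Request:
arm_command --delta_pos '[[3.5,-0.7,1],[7,-1.5,2],[10.5,-2.2,3],[14,-2.9,4],[17.5,-3.6,5]]' --delta_rot '[[0,0,-0.01],[0,0,-0.02],[0,0,-0.02],[0,0,-0.02],[0,0,-0.02]]'

```text
t: 4.58
tool_pos: [0.3904, 0.3105, 0.1812]
tool_rot: [0.0, 0.651, 0.76, 0.0]
force: [1.0, -0.4, -0.0]
finger_gap: 1.001
```

Request:
arm_command --delta_pos '[[2,-0.4,2],[4,-0.8,4],[4,-0.8,6.2],[4,-0.8,6.2],[4,-0.8,6.2]]' --delta_rot '[[0,0,0],[0,0,0],[0,0,0],[0,0,0],[0,0,0]]'

```text
t: 5.0
tool_pos: [0.3763, 0.3466, 0.1182]
tool_rot: [-0.0, 0.65, 0.76, -0.002]
force: [-0.0, 0.3, -0.0]
finger_gap: 1.002
```

```bash
python3 to.py .377,.3495,.006,98.5; python3 - <<'E'
from h import *
im=snap("scene","s2"); crop(im,360,150,520,290,5,"s2c")
im=snap("top","t2"); crop(im,180,220,300,310,6,"t2c")
E
```

```text
t 5.00 pos [0.3763 0.3466 0.1182] psi 98.9 gap 1.002 F [-0.   0.3 -0. ] q6 0.48
.377,.3495,.006,98.5 pos [ 0.3   0.15 11.22] rot [-0.003  0.002  0.006]
```

View pics/s2c.png

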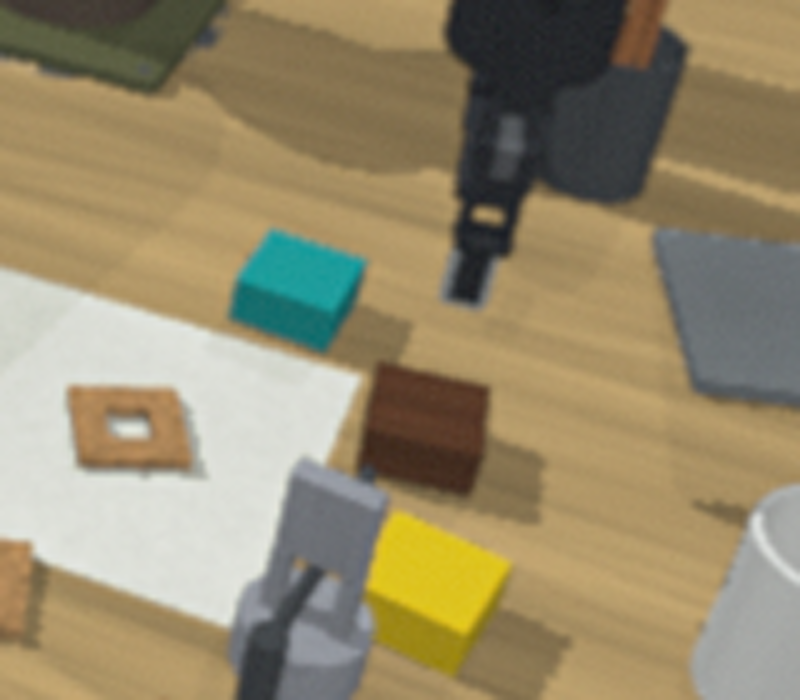

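View pics/t2c.png

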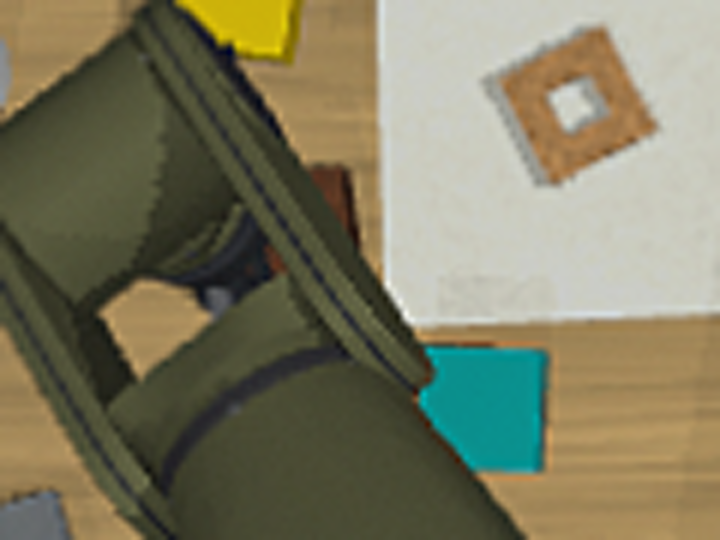

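The scene crop shows the gripper above the dark block (px ~446,236), which hasn't moved. It is dark brown, unlike the turquoise (420,207) and yellow (447,268) cubes, so it is the one meant. I'll go down now.

Request:
arm_command --delta_pos '[[0.3,0.1,2.5],[0.3,0.1,5],[0.3,0.1,7.5],[0.3,0.1,9.8],[0.3,0.1,11.2]]' --delta_rot '[[0,0,0],[0,0,0],[0,0,0],[0,0,0],[0,0,0]]'

```text
t: 5.52
tool_pos: [0.3784, 0.3497, 0.007]
tool_rot: [0.0, 0.651, 0.759, 0.0]
force: [-1.1, -0.2, 0.1]
finger_gap: 1.003
```

Request:
arm_command --delta_pos '[[0,0,0],[0,0,0],[0,0,0],[0,0,0],[0,0,0]]' --delta_rot '[[0,0,0],[0,0,0],[0,0,0],[0,0,0],[0,0,0]]' --fingers -1 --force 20

```text
t: 5.93
tool_pos: [0.379, 0.351, 0.0091]
tool_rot: [0.0, 0.651, 0.759, 0.002]
force: [-1.0, -0.0, 1.6]
finger_gap: 0.7
```

```bash
python3 to.py .377,.3495,.006,98.5; python3 - <<'E'
from h import *
im=snap("scene","s3"); crop(im,360,150,520,290,5,"s3c")
E
```

```text
t 5.93 pos [0.379  0.351  0.0091] psi 98.8 gap 0.700 F [-1.  -0.   1.6] q6 0.49
.377,.3495,.006,98.5 pos [-0.12 -0.22  0.31] rot [ 0.003 -0.002  0.005]
```

View pics/s3c.png

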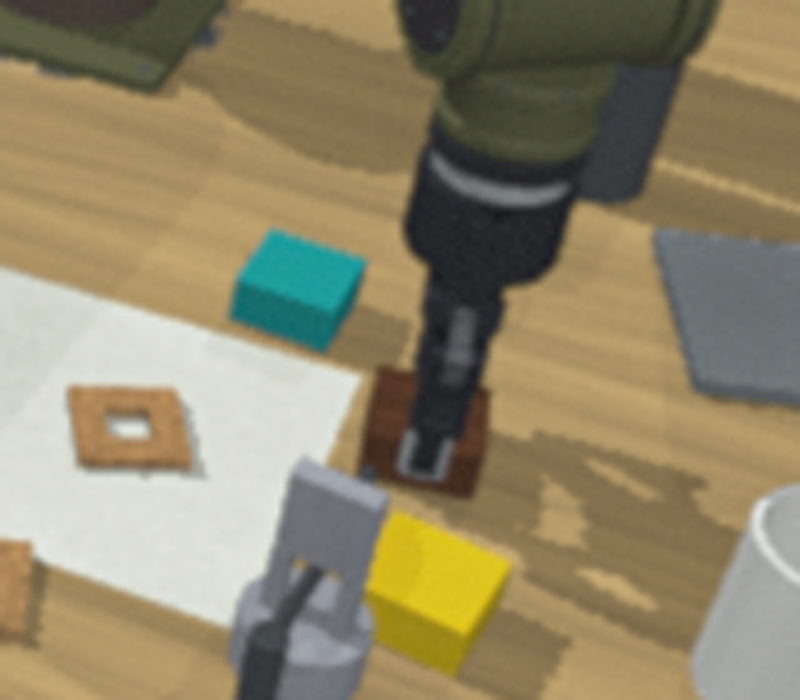

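Request:
arm_command --delta_pos '[[0,0,0],[0,0,-2],[0,0,-5],[0,0,-8],[0,0,-12]]' --delta_rot '[[0,0,0],[0,0,0],[0,0,0],[0,0,0],[0,0,0]]' --fingers -1 --force 40

```text
t: 6.4
tool_pos: [0.3759, 0.349, 0.1261]
tool_rot: [-0.001, 0.651, 0.759, -0.003]
force: [0.3, 0.4, -1.6]
finger_gap: 0.693
```

```bash
python3 to.py .6188,.0038,.13,110
```

```text
t 6.40 pos [0.3759 0.349  0.1261] psi 98.8 gap 0.693 F [ 0.3  0.4 -1.6] q6 0.49
.6188,.0038,.13,110 pos [-37.83  18.7   -0.39] rot [-0.005  0.002 -0.195]
```

Request:
arm_command --delta_pos '[[-2,1,-1],[-5,2.5,-2],[-8,4,-2],[-11,5.5,-2],[-14,7,-2]]' --delta_rot '[[0,0,-0.02],[0,0,-0.04],[0,0,-0.06],[0,0,-0.08],[0,0,-0.1]]'

```text
t: 6.82
tool_pos: [0.4689, 0.2215, 0.1478]
tool_rot: [0.0, 0.611, 0.791, 0.0]
force: [0.1, 0.2, -2.1]
finger_gap: 0.694
```

Request:
arm_command --delta_pos '[[-3,1.2,0],[-6,2.4,0],[-9,3.6,0],[-12,4.8,0],[-15,6,0]]' --delta_rot '[[0,0,-0.02],[0,0,-0.04],[0,0,-0.06],[0,0,-0.08],[0,0,-0.1]]'

```text
t: 7.23
tool_pos: [0.5646, 0.0911, 0.1472]
tool_rot: [-0.0, 0.571, 0.821, 0.0]
force: [0.0, -0.1, -1.1]
finger_gap: 0.691
```

```bash
python3 to.py .6188,.0038,.13,110
```

```text
t 7.23 pos [0.5646 0.0911 0.1472] psi 110.3 gap 0.691 F [ 0.  -0.1 -1.1] q6 -0.29
.6188,.0038,.13,110 pos [-10.07   2.05   1.71] rot [-0.    -0.     0.006]
```

Request:
arm_command --delta_pos '[[-3,0.6,0],[-6,1.2,0],[-8.5,1.7,0.7],[-10,2,1.3],[-10.1,2,1.3]]' --delta_rot '[[0,0,0],[0,0,0],[0,0,0],[0,0,0],[0,0,0]]'

```text
t: 7.65
tool_pos: [0.6179, 0.0026, 0.1324]
tool_rot: [-0.001, 0.573, 0.82, -0.001]
force: [-0.2, 0.6, -1.2]
finger_gap: 0.691
```

Request:
arm_command --delta_pos '[[0,0,0],[0,0,0],[0,0,0],[0,0,0],[0,0,0]]' --delta_rot '[[0,0,0],[0,0,0],[0,0,0],[0,0,0],[0,0,0]]'

```text
t: 8.07
tool_pos: [0.6177, 0.0057, 0.1347]
tool_rot: [0.0, 0.571, 0.821, 0.0]
force: [1.5, -0.4, -0.4]
finger_gap: 0.69
```

```bash
python3 to.py .6188,.0038,.13,110; python3 - <<'E'
from fit import *
from pins import *
im=snap("scene","s4"); im2=snap("top","t4"); pj=[.6188,.0038,np.radians(20.2)]
p=robot.sense()["tool_pos"]; z0=p[2]-.007
import pickle
pickle.dump((im,im2,p),open("m4.pkl","wb"))
G={"scene":grad(im),"top":grad(im2)}
s,q=fit("block",G,p[:2],("scene",),r=.009,yaws=np.radians([16,18,20,22]),z0=z0)
print(p,s,q[:2],np.degrees(q[2]))
overlay(im,"scene",[(place(q,rect(.06,.06,z0+.032)),(0,255,0)),(place(q,rect(.06,.06,z0)),(0,255,0)),(place([p[0],p[1],pj[2]],rect(.06,.06,z0)),(255,0,0))]+[(l,(0,0,255)) for l in pinloops(pj)],"s4o",(240,170,330,280),6)
crop(im2,290,130,400,220,7,"t4c")
E
```

```text
t 8.07 pos [0.6177 0.0057 0.1347] psi 110.4 gap 0.690 F [ 1.5 -0.4 -0.4] q6 -0.43
.6188,.0038,.13,110 pos [-0.21  0.03  0.47] rot [0.    0.    0.006]
[0.61785038 0.00534899 0.13466177] 273.64846983616064 [0.62097873 0.01069049] 24.511012157355076
```

View pics/s4o.png

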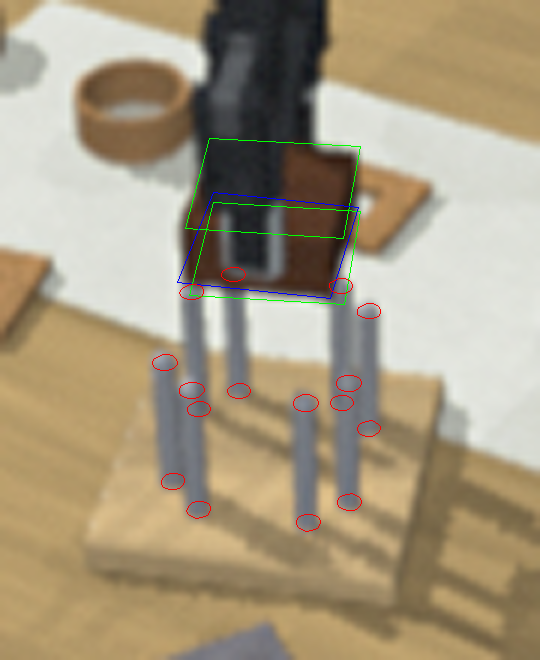

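View pics/t4c.png

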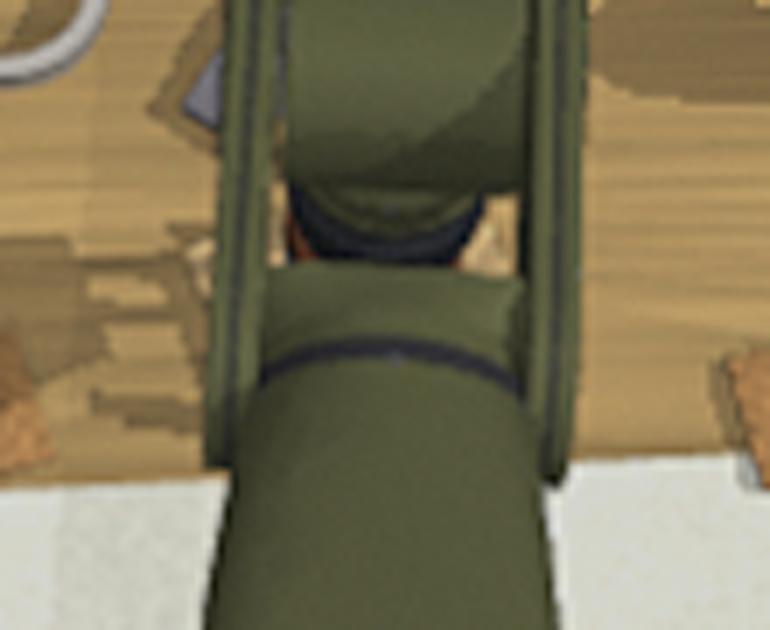

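Request:
arm_command --delta_pos '[[-0.1,0,1.5],[-0.1,0,3],[-0.1,0,4],[-0.1,0,5],[-0.1,0,6]]' --delta_rot '[[0,0,0],[0,0,0],[0,0,0],[0,0,0],[0,0,0]]'

```text
t: 8.58
tool_pos: [0.6183, 0.0039, 0.0737]
tool_rot: [0.0, 0.571, 0.821, 0.0]
force: [0.7, 0.7, -1.4]
finger_gap: 0.692
```

```bash
python3 to.py .6188,.0038,.022,110; python3 - <<'E'
from fit import *
from pins import *
im=snap("scene","s5");pj=[.6188,.0038,np.radians(20.2)]
crop(im,240,190,330,280,8,"s5c")
E
```

```text
t 8.58 pos [0.6183 0.0039 0.0737] psi 110.3 gap 0.692 F [ 0.7  0.7 -1.4] q6 -0.43
.6188,.0038,.022,110 pos [-0.03  0.04  5.17] rot [0.    0.    0.005]
```

View pics/s5c.png

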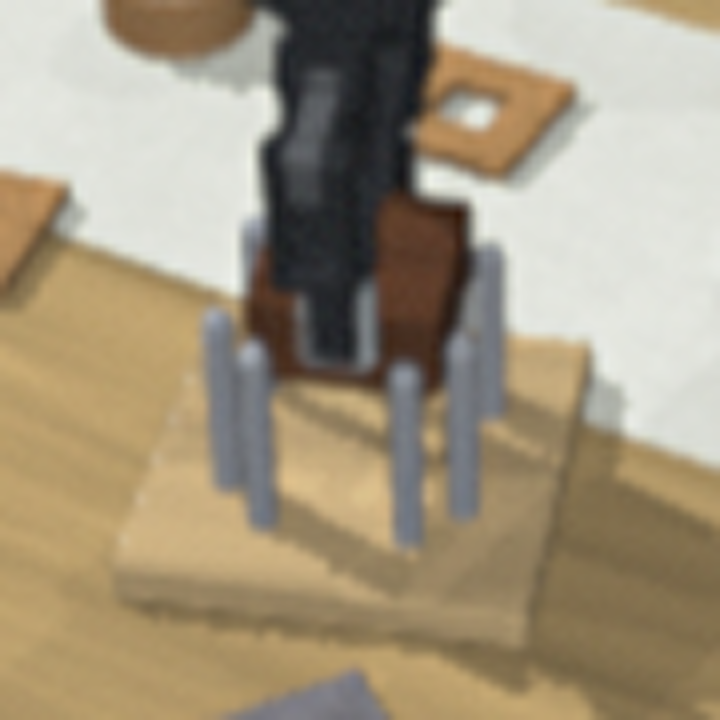

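The block (crop ~345,310) is entering between the pins with no contact force. I'll keep going down.

Request:
arm_command --delta_pos '[[0,0,1],[0,0,2.2],[0,0,3.4],[0,0,4.4],[0,0,4.9]]' --delta_rot '[[0,0,0],[0,0,0],[0,0,0],[0,0,0],[0,0,0]]'

```text
t: 9.05
tool_pos: [0.617, 0.0038, 0.024]
tool_rot: [-0.002, 0.572, 0.821, -0.001]
force: [-16.9, 0.9, 33.6]
finger_gap: 0.691
```

Request:
arm_command --delta_pos '[[0,0,0.1],[0,0,0.2],[0,0,0.3],[0,0,0.3],[0,0,0.3]]' --delta_rot '[[0,0,0],[0,0,0],[0,0,0],[0,0,0],[0,0,0]]'

```text
t: 9.47
tool_pos: [0.618, 0.0038, 0.0241]
tool_rot: [-0.001, 0.571, 0.821, -0.001]
force: [-7.0, 0.1, 11.4]
finger_gap: 0.692
```

Request:
arm_command --delta_pos '[[0,0,-0.1],[0,0,-0.1],[0,0,-0.1],[0,0,-0.1],[0,0,-0.1]]' --delta_rot '[[0,0,0],[0,0,0],[0,0,0],[0,0,0],[0,0,0]]' --fingers 0.95

```text
t: 9.88
tool_pos: [0.6182, 0.0037, 0.023]
tool_rot: [-0.0, 0.572, 0.821, -0.0]
force: [0.2, 0.2, 0.0]
finger_gap: 0.976
```

Request:
arm_command --delta_pos '[[0,0,-2],[0,0,-5],[0,0,-8],[0,0,-11],[0,0,-14]]' --delta_rot '[[0,0,0],[0,0,0],[0,0,0],[0,0,0],[0,0,0]]'

```text
t: 10.3
tool_pos: [0.618, 0.0038, 0.1643]
tool_rot: [-0.0, 0.572, 0.821, -0.0]
force: [1.4, -1.0, -0.4]
finger_gap: 0.974
```

```bash
python3 to.py .4373,-.0636,.10,92.5; python3 - <<'E'
from fit import *
im=snap("scene","s6")
crop(im,240,190,330,280,8,"s6c")
E
```

```text
t 10.30 pos [0.618  0.0038 0.1643] psi 110.3 gap 0.974 F [ 1.4 -1.  -0.4] q6 -0.43
.4373,-.0636,.10,92.5 pos [ -0.06 -19.28   6.44] rot [-0.001 -0.     0.31 ]
```

View pics/s6c.png

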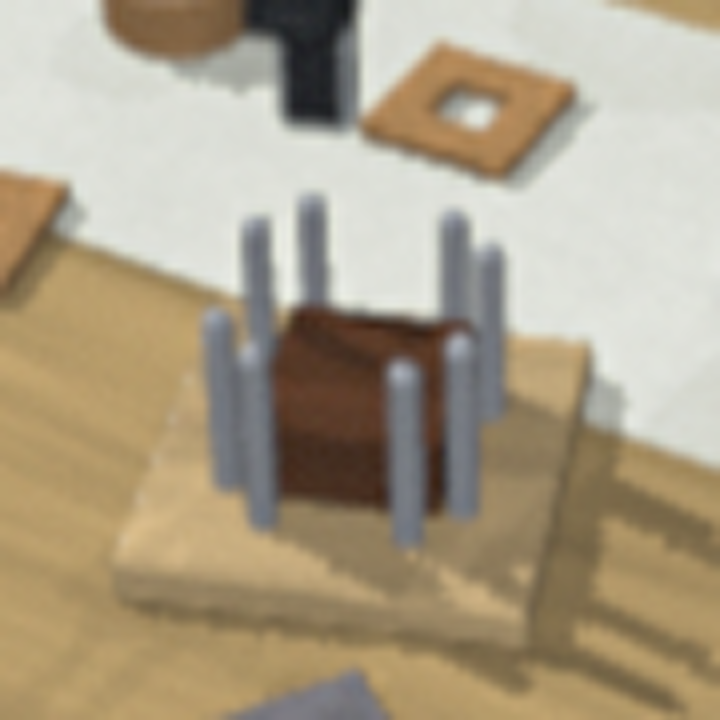

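Block seated in the pocket (crop ~355,410). Before the first spacer, I'll check that nothing has been knocked.

```bash
cat > chk.py <<'E'
import sys
from fit import *
import pickle
# compare current scene/top to the first pictures around each remaining thing
out=pickle.load(open("m.pkl","rb")); res=pickle.load(open("res.pkl","rb"))
ims={c:vision.read_camera(c) for c in("top","scene")}
cv2.imwrite("pics/%s_top.png"%sys.argv[1],ims["top"][:,:,::-1]);cv2.imwrite("pics/%s_scene.png"%sys.argv[1],ims["scene"][:,:,::-1])
for i,(n,p) in enumerate(res):
    r=[]
    for c in ims:
        G={c:grad(ims[c])};G0={c:grad(out[c,"im"])}
        r.append("%s %.0f/%.0f"%(c,score(p,MODELS[n],G,(c,)),score(p,MODELS[n],G0,(c,))))
    print(i,n,np.round(p,3),r)
E
python3 chk.py c1; python3 to.py .4373,-.0636,.10,92.5
```

```text
0 jig [0.618 0.003 0.323] ['top 76/212', 'scene 193/184']
1 block [0.377 0.349 0.162] ['top 22/352', 'scene 43/325']
2 spacer [ 0.584 -0.186  0.208] ['top 311/303', 'scene 370/365']
3 spacer [0.589 0.181 0.301] ['top 217/212', 'scene 329/332']
4 spacer [0.441 0.21  0.47 ] ['top 592/588', 'scene 507/505']
5 spacer [ 0.437 -0.064  0.037] ['top 196/564', 'scene 517/511']
6 disc [0.455 0.091 0.014] ['top 223/397', 'scene 384/383']
7 stand [ 0.678  0.338 -0.112] ['top 227/227', 'scene 220/197']
8 timer [ 0.625 -0.351 -0.007] ['top 368/364', 'scene 293/287']
t 10.45 pos [0.6205 0.0036 0.1672] psi 110.3 gap 0.973 F [ 0.1 -0.5 -0.1] q6 -0.43
.4373,-.0636,.10,92.5 pos [  0.07 -19.55   6.59] rot [0.007 0.002 0.31 ]
```

Request:
arm_command --delta_pos '[[0,-4,0],[0,-8,1],[0,-12,3],[0,-16,5],[0,-19.3,6.5]]' --delta_rot '[[0,0,0.06],[0,0,0.12],[0,0,0.18],[0,0,0.25],[0,0,0.31]]' --fingers 0.75

```text
t: 10.87
tool_pos: [0.435, -0.0628, 0.0958]
tool_rot: [-0.001, 0.692, 0.722, -0.001]
force: [0.3, -1.3, -0.4]
finger_gap: 0.874
```

Request:
arm_command --delta_pos '[[0,0,0.5],[0,0,1.5],[0,0,3],[0,0,4.5],[0,0,5]]' --delta_rot '[[0,0,0],[0,0,0],[0,0,0],[0,0,0],[0,0,0]]'

```text
t: 11.28
tool_pos: [0.4373, -0.0625, 0.0463]
tool_rot: [-0.001, 0.691, 0.723, -0.001]
force: [-0.6, -0.2, 0.7]
finger_gap: 0.876
```

```bash
python3 to.py .4373,-.0636,.0,92.5; python3 - <<'E'
from fit import *
im=snap("scene","s7")
crop(im,250,150,340,240,8,"s7c")
E
```

```text
t 11.28 pos [ 0.4373 -0.0625  0.0463] psi 92.6 gap 0.876 F [-0.6 -0.2  0.7] q6 -0.31
.4373,-.0636,.0,92.5 pos [-0.12  0.01  4.63] rot [-0.003 -0.001  0.001]
```

View pics/s7c.png

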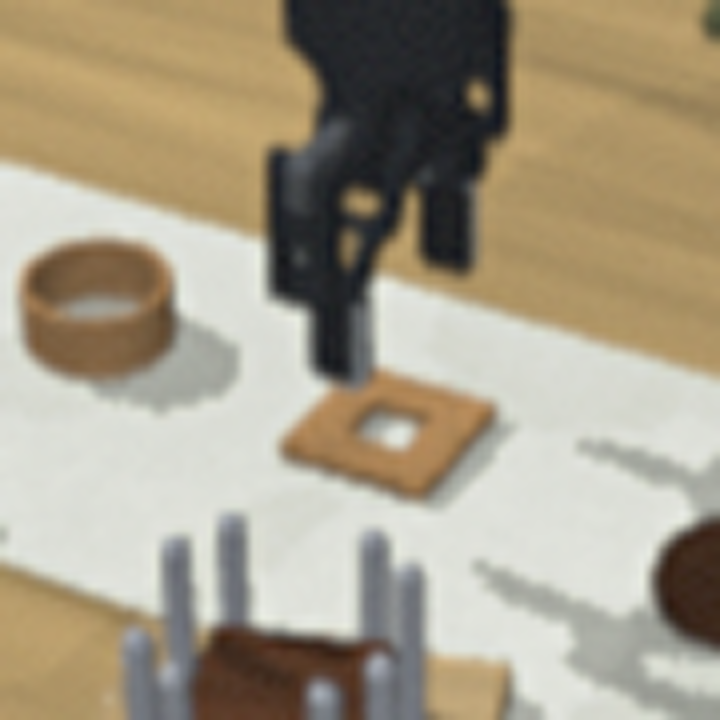

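Request:
arm_command --delta_pos '[[-0.1,0,1],[-0.1,0,2.2],[-0.1,0,3.4],[-0.1,0,4.3],[-0.1,0,4.7]]' --delta_rot '[[0,0,0],[0,0,0],[0,0,0],[0,0,0],[0,0,0]]' --fingers 0.6

```text
t: 11.75
tool_pos: [0.4377, -0.0638, 0.0005]
tool_rot: [-0.001, 0.691, 0.723, -0.0]
force: [-0.4, -0.4, 0.2]
finger_gap: 0.797
```

Request:
arm_command --delta_pos '[[0,0,0.1],[0,0,0.2],[0,0,0.2],[0,0,0.2],[0,0,0.2]]' --delta_rot '[[0,0,0],[0,0,0],[0,0,0],[0,0,0],[0,0,0]]'

```text
t: 12.17
tool_pos: [0.4385, -0.0641, 0.0003]
tool_rot: [0.001, 0.691, 0.723, 0.0]
force: [0.3, -0.3, -1.3]
finger_gap: 0.802
```

```bash
python3 to.py .4373,-.0636,.0,92.5; python3 - <<'E'
from fit import *
im=snap("scene","s8")
crop(im,250,150,340,240,8,"s8c")
E
```

```text
t 12.17 pos [ 4.385e-01 -6.410e-02  3.000e-04] psi 92.5 gap 0.802 F [ 0.3 -0.3 -1.3] q6 -0.31
.4373,-.0636,.0,92.5 pos [ 0.05 -0.11  0.03] rot [0.001 0.    0.   ]
```

View pics/s8c.png

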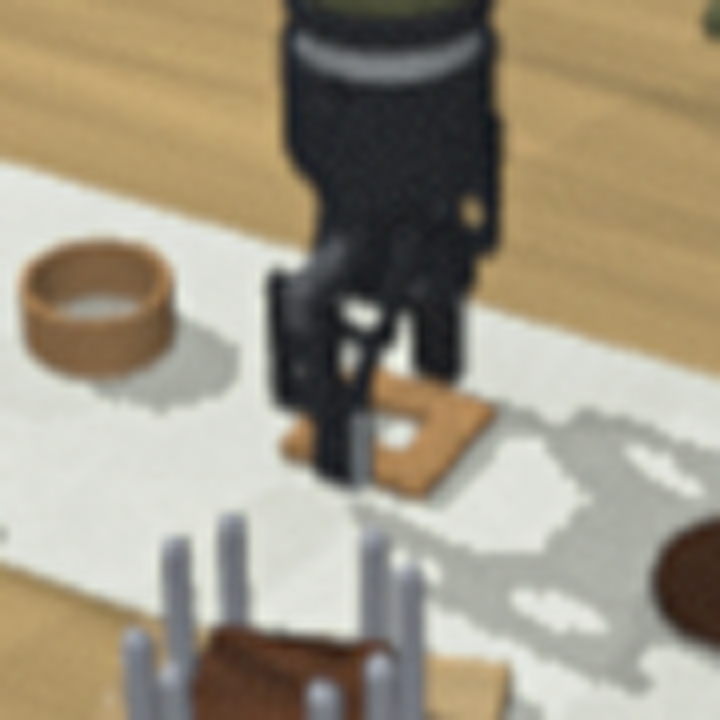

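Request:
arm_command --delta_pos '[[0,0,0],[0,0,0],[0,0,0],[0,0,0],[0,0,0]]' --delta_rot '[[0,0,0],[0,0,0],[0,0,0],[0,0,0],[0,0,0]]' --fingers -1 --force 30

```text
t: 12.63
tool_pos: [0.4384, -0.0641, 0.0004]
tool_rot: [0.0, 0.691, 0.722, 0.0]
force: [-1.7, -0.4, 6.0]
finger_gap: 0.685
```

Request:
arm_command --delta_pos '[[0,0,0],[0,0,-1],[0,0,-3],[0,0,-6],[0,0,-10]]' --delta_rot '[[0,0,0],[0,0,0],[0,0,0],[0,0,0],[0,0,0]]'

```text
t: 13.05
tool_pos: [0.4354, -0.0633, 0.0983]
tool_rot: [-0.003, 0.691, 0.722, -0.001]
force: [0.8, 0.4, -0.4]
finger_gap: 0.684
```

```bash
python3 to.py .6183,.0038,.14,110; python3 - <<'E'
from fit import *
im=snap("scene","s9")
crop(im,250,130,340,220,8,"s9c")
E
```

```text
t 13.05 pos [ 0.4354 -0.0633  0.0983] psi 92.5 gap 0.684 F [ 0.8  0.4 -0.4] q6 -0.31
.6183,.0038,.14,110 pos [ 5.9  18.55 -4.26] rot [-0.006 -0.003 -0.305]
```

View pics/s9c.png

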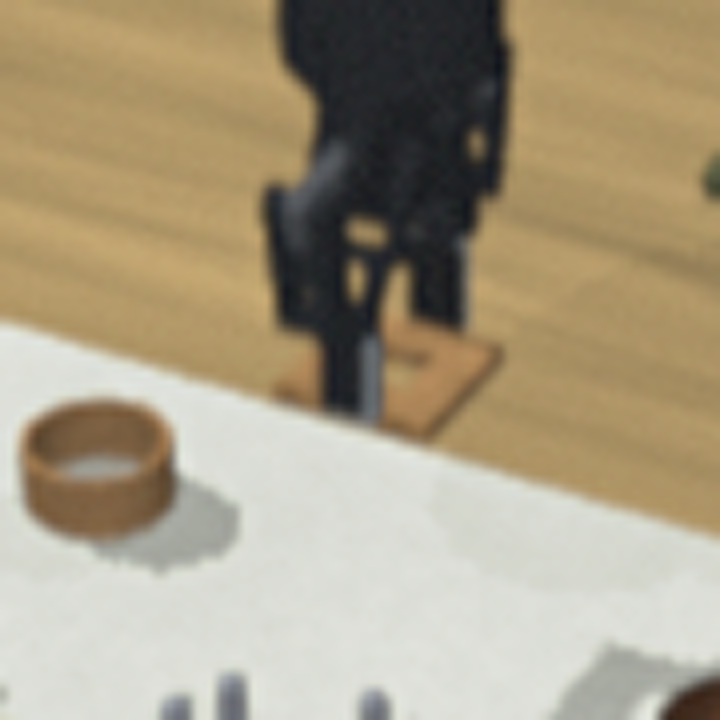

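Request:
arm_command --delta_pos '[[1.2,3.7,-1.5],[2.4,7.4,-3],[3.6,11.1,-4],[4.8,14.8,-4],[5.9,18.5,-4]]' --delta_rot '[[0,0,-0.06],[0,0,-0.12],[0,0,-0.18],[0,0,-0.25],[0,0,-0.31]]'

```text
t: 13.52
tool_pos: [0.6226, 0.0041, 0.1414]
tool_rot: [0.001, 0.57, 0.822, 0.001]
force: [-0.5, -0.2, -0.4]
finger_gap: 0.684
```

Request:
arm_command --delta_pos '[[0,0,0.5],[0,0,1],[0,0,1],[0,0,1],[0,0,1]]' --delta_rot '[[0,0,0],[0,0,0],[0,0,0],[0,0,0],[0,0,0]]'

```text
t: 13.93
tool_pos: [0.6191, 0.0028, 0.1298]
tool_rot: [-0.0, 0.572, 0.82, -0.0]
force: [0.6, -0.0, -0.6]
finger_gap: 0.686
```

```bash
python3 to.py .6183,.0038,.047,110.2; cat > hov.py <<'E'
from fit import *
from pins import *
import sys
im=snap("scene",sys.argv[1]);pj=[.6188,.0038,np.radians(20.2)]
p=robot.sense()["tool_pos"]; z0=p[2]+float(sys.argv[2])
overlay(im,"scene",[(place([.6185,.0038,pj[2]],rect(.06,.06,z0)),(255,0,0)),(place([.6185,.0038,pj[2]],rect(.06,.06,z0+.008)),(255,0,0))],sys.argv[1]+"o",(240,170,330,280),7)
E
python3 hov.py s10 0
```

```text
t 13.93 pos [0.6191 0.0028 0.1298] psi 110.2 gap 0.686 F [ 0.6 -0.  -0.6] q6 -0.44
.6183,.0038,.047,110.2 pos [ 0.12 -0.04  8.28] rot [-0.    -0.     0.001]
```

View pics/s10o.png

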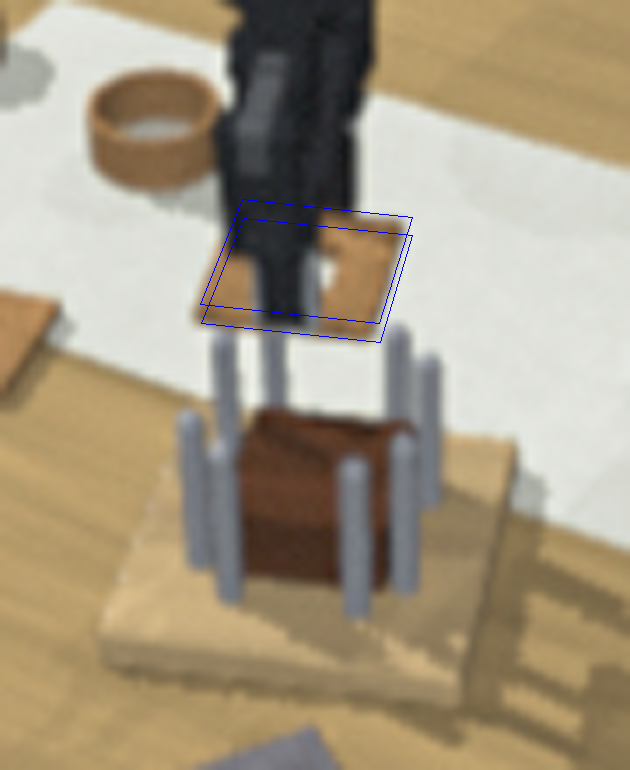

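Request:
arm_command --delta_pos '[[0.1,0,1.5],[0.1,0,3],[0.1,0,4.5],[0.1,0,6],[0.1,0,7]]' --delta_rot '[[0,0,0],[0,0,0],[0,0,0],[0,0,0],[0,0,0]]'

```text
t: 14.4
tool_pos: [0.6187, 0.0038, 0.0588]
tool_rot: [-0.0, 0.572, 0.82, -0.0]
force: [0.7, 0.0, 0.7]
finger_gap: 0.687
```

Request:
arm_command --delta_pos '[[0,0,0.3],[0,0,0.6],[0,0,0.9],[0,0,1],[0,0,1]]' --delta_rot '[[0,0,0],[0,0,0],[0,0,0],[0,0,0],[0,0,0]]'

```text
t: 14.82
tool_pos: [0.6201, 0.004, 0.0502]
tool_rot: [0.0, 0.572, 0.821, 0.0]
force: [-0.8, -0.6, 0.1]
finger_gap: 0.684
```

Request:
arm_command --delta_pos '[[0,0,0.1],[0,0,0.2],[0,0,0.3],[0,0,0.4],[0,0,0.4]]' --delta_rot '[[0,0,0],[0,0,0],[0,0,0],[0,0,0],[0,0,0]]'

```text
t: 15.23
tool_pos: [0.6202, 0.0041, 0.0475]
tool_rot: [0.0, 0.572, 0.821, 0.0]
force: [-3.5, -0.7, 8.2]
finger_gap: 0.68
```

Request:
arm_command --delta_pos '[[0,0,0],[0,0,0],[0,0,0],[0,0,0],[0,0,-0.1]]' --delta_rot '[[0,0,0],[0,0,0],[0,0,0],[0,0,0],[0,0,0]]' --fingers 0.7

```text
t: 15.65
tool_pos: [0.6194, 0.0041, 0.0461]
tool_rot: [-0.0, 0.572, 0.821, -0.0]
force: [0.3, -0.9, 0.1]
finger_gap: 0.853
```

Request:
arm_command --delta_pos '[[0,0,-1],[0,0,-3],[0,0,-6],[0,0,-9],[0,0,-12]]' --delta_rot '[[0,0,0],[0,0,0],[0,0,0],[0,0,0],[0,0,0]]'

```text
t: 16.07
tool_pos: [0.6195, 0.0041, 0.1684]
tool_rot: [-0.0, 0.572, 0.821, -0.0]
force: [1.4, 0.8, 0.7]
finger_gap: 0.852
```

```bash
python3 to.py .45,.16,.16,117; python3 chk.py c2; python3 -c "
import cv2
im=cv2.imread('pics/c2_scene.png'); cv2.imwrite('pics/c2c.png',cv2.resize(im[190:280,240:330],None,fx=8,fy=8,interpolation=cv2.INTER_CUBIC))"
```

```text
t 16.07 pos [0.6195 0.0041 0.1684] psi 110.3 gap 0.852 F [1.4 0.8 0.7] q6 -0.43
.45,.16,.16,117 pos [ 20.5  -10.5    0.84] rot [-0.    -0.    -0.117]
0 jig [0.618 0.003 0.323] ['top 75/212', 'scene 162/184']
1 block [0.377 0.349 0.162] ['top 22/352', 'scene 42/325']
2 spacer [ 0.584 -0.186  0.208] ['top 312/303', 'scene 369/365']
3 spacer [0.589 0.181 0.301] ['top 226/212', 'scene 317/332']
4 spacer [0.441 0.21  0.47 ] ['top 591/588', 'scene 507/505']
5 spacer [ 0.437 -0.064  0.037] ['top 60/564', 'scene 12/511']
6 disc [0.455 0.091 0.014] ['top 222/397', 'scene 383/383']
7 stand [ 0.678  0.338 -0.112] ['top 216/227', 'scene 218/197']
8 timer [ 0.625 -0.351 -0.007] ['top 368/364', 'scene 293/287']
```

View pics/c2c.png

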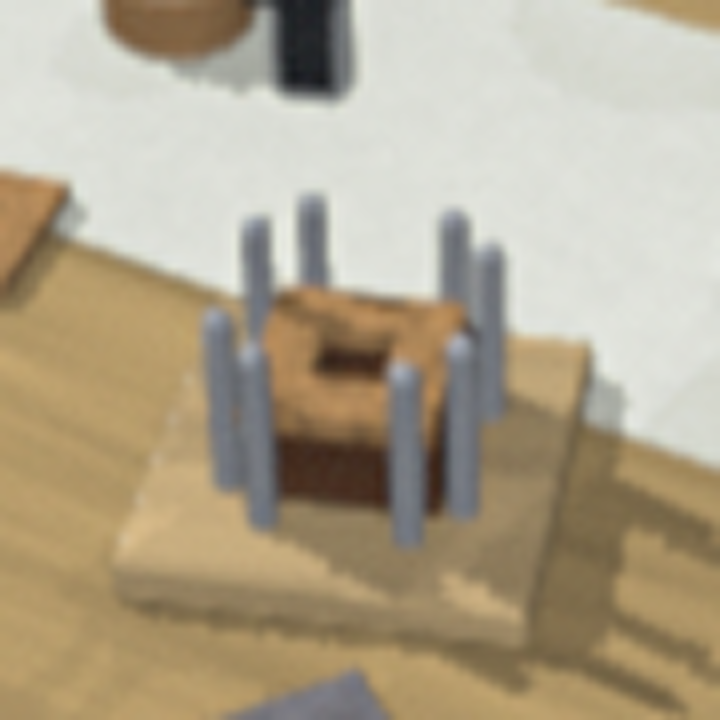

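First spacer is flat on the block (crop ~365,365) and nothing else has moved. Next is the spacer at (276,237).

Request:
arm_command --delta_pos '[[4,-2,0],[8,-4,0],[12,-6,0],[16,-8,0],[20,-10,0]]' --delta_rot '[[0,0,-0.02],[0,0,-0.04],[0,0,-0.06],[0,0,-0.09],[0,0,-0.12]]' --fingers 0.65

```text
t: 16.58
tool_pos: [0.466, 0.1474, 0.1663]
tool_rot: [-0.0, 0.521, 0.854, -0.0]
force: [-0.3, 1.0, -0.2]
finger_gap: 0.827
```

```bash
python3 to.py .442,.2105,.04,117
```

```text
t 16.58 pos [0.466  0.1474 0.1663] psi 117.2 gap 0.827 F [-0.3  1.  -0.2] q6 -0.28
.442,.2105,.04,117 pos [ 6.71  0.76 12.63] rot [-0.    -0.     0.003]
```

Request:
arm_command --delta_pos '[[2,0.2,2.5],[4,0.4,5],[6,0.7,8],[6.4,0.7,10.5],[6.4,0.7,10.5]]' --delta_rot '[[0,0,0],[0,0,0],[0,0,0],[0,0,0],[0,0,0]]'

```text
t: 17.0
tool_pos: [0.4397, 0.2063, 0.056]
tool_rot: [-0.004, 0.52, 0.854, -0.004]
force: [-1.7, -1.1, -0.7]
finger_gap: 0.827
```

```bash
python3 to.py .442,.2105,-.001,117
```

```text
t 17.00 pos [0.4397 0.2063 0.056 ] psi 117.3 gap 0.827 F [-1.7 -1.1 -0.7] q6 -0.15
.442,.2105,-.001,117 pos [0.26 0.46 5.7 ] rot [-0.011 -0.002  0.005]
```

Request:
arm_command --delta_pos '[[0.1,0,1.5],[0.3,0,3],[0.3,0,3.5],[0.3,0,3.5],[0.3,0,3.5]]' --delta_rot '[[0,0,0],[0,0,0],[0,0,0],[0,0,0],[0,0,0]]'

```text
t: 17.42
tool_pos: [0.4442, 0.2092, 0.0276]
tool_rot: [0.0, 0.522, 0.853, 0.0]
force: [-0.2, 1.4, -0.3]
finger_gap: 0.828
```

```bash
python3 to.py .442,.2105,-.001,117
```

```text
t 17.42 pos [0.4442 0.2092 0.0276] psi 117.1 gap 0.828 F [-0.2  1.4 -0.3] q6 -0.14
.442,.2105,-.001,117 pos [ 0.22 -0.14  2.86] rot [0.001 0.    0.002]
```

Request:
arm_command --delta_pos '[[0.2,-0.1,1],[0.2,-0.1,2],[0.2,-0.1,2.8],[0.2,-0.1,2.8],[0.2,-0.1,2.8]]' --delta_rot '[[0,0,0],[0,0,0],[0,0,0],[0,0,0],[0,0,0]]' --fingers 0.6

```text
t: 17.83
tool_pos: [0.4408, 0.2104, -0.0024]
tool_rot: [-0.001, 0.521, 0.853, -0.001]
force: [0.5, -0.0, -0.1]
finger_gap: 0.798
```

```bash
python3 to.py .442,.2105,-.001,117; python3 - <<'E'
from fit import *
im=snap("scene","s11")
crop(im,340,180,430,260,8,"s11c")
E
```

```text
t 17.83 pos [ 0.4408  0.2104 -0.0024] psi 117.2 gap 0.798 F [ 0.5 -0.  -0.1] q6 -0.14
.442,.2105,-.001,117 pos [-0.05  0.11 -0.14] rot [-0.002 -0.     0.003]
```

View pics/s11c.png

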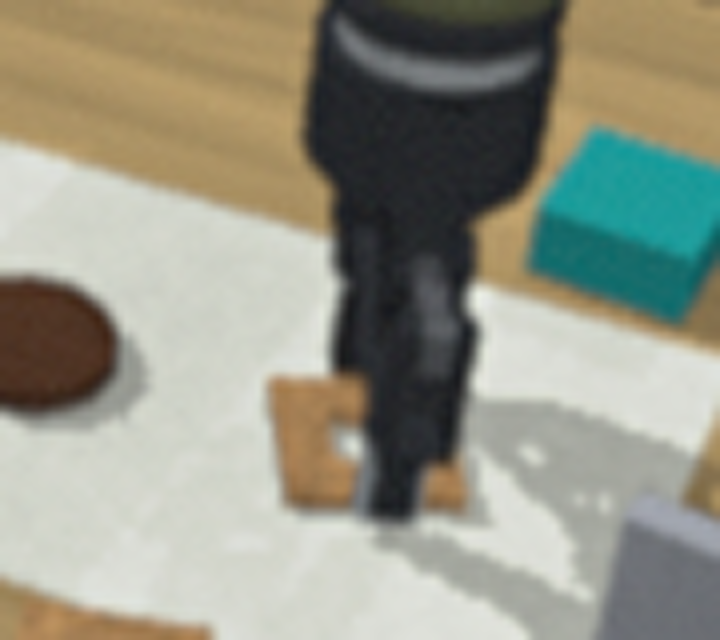

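Request:
arm_command --delta_pos '[[0,0,0],[0,0,0],[0,0,0],[0,0,0],[0,0,0]]' --delta_rot '[[0,0,0],[0,0,0],[0,0,0],[0,0,0],[0,0,0]]' --fingers -1

```text
t: 18.3
tool_pos: [0.4422, 0.2109, -0.0009]
tool_rot: [0.0, 0.521, 0.853, 0.0]
force: [-0.1, 0.6, 3.0]
finger_gap: 0.685
```

Request:
arm_command --delta_pos '[[0,0,0],[0,0,-1],[0,0,-4],[0,0,-8],[0,0,-12]]' --delta_rot '[[0,0,0],[0,0,0],[0,0,0],[0,0,0],[0,0,0]]'

```text
t: 18.72
tool_pos: [0.44, 0.2101, 0.119]
tool_rot: [-0.001, 0.521, 0.853, -0.001]
force: [0.5, 1.0, -0.3]
finger_gap: 0.688
```

```bash
python3 to.py .6188,.0038,.14,110.2
```

```text
t 18.72 pos [0.44   0.2101 0.119 ] psi 117.2 gap 0.688 F [ 0.5  1.  -0.3] q6 -0.14
.6188,.0038,.14,110.2 pos [-26.52   6.48  -2.14] rot [-0.004 -0.     0.121]
```

Request:
arm_command --delta_pos '[[-2,0.5,-0.7],[-5,1.2,-1.5],[-8.5,2,-2],[-12,3,-2],[-15.5,3.8,-2]]' --delta_rot '[[0,0,0.03],[0,0,0.06],[0,0,0.08],[0,0,0.1],[0,0,0.12]]'

```text
t: 19.13
tool_pos: [0.5472, 0.089, 0.1399]
tool_rot: [0.001, 0.572, 0.82, 0.001]
force: [1.1, -0.2, -0.6]
finger_gap: 0.69
```

```bash
python3 to.py .6188,.0038,.14,110.2
```

```text
t 19.13 pos [0.5472 0.089  0.1399] psi 110.3 gap 0.690 F [ 1.1 -0.2 -0.6] q6 -0.29
.6188,.0038,.14,110.2 pos [-10.47   3.77   0.  ] rot [0.002 0.    0.001]
```

Request:
arm_command --delta_pos '[[-3,1,0],[-6,2.1,0],[-9,3.2,0],[-10.4,3.7,0],[-10.4,3.7,0]]' --delta_rot '[[0,0,0],[0,0,0],[0,0,0],[0,0,0],[0,0,0]]'

```text
t: 19.55
tool_pos: [0.6182, 0.0031, 0.1389]
tool_rot: [0.0, 0.573, 0.82, -0.0]
force: [-0.9, -0.1, 0.5]
finger_gap: 0.687
```

Request:
arm_command --delta_pos '[[0,0,0.5],[0,0,1],[0,0,1],[0,0,1],[0,0,1]]' --delta_rot '[[0,0,0],[0,0,0],[0,0,0],[0,0,0],[0,0,0]]'

```text
t: 19.97
tool_pos: [0.6163, 0.0064, 0.1284]
tool_rot: [-0.0, 0.571, 0.821, -0.0]
force: [-0.4, 0.6, 0.4]
finger_gap: 0.685
```

```bash
python3 to.py .6188,.0038,.054,110.2;python3 hov.py s12 0.001
```

```text
t 19.97 pos [0.6163 0.0064 0.1284] psi 110.4 gap 0.685 F [-0.4  0.6  0.4] q6 -0.43
.6188,.0038,.054,110.2 pos [-0.34  0.15  7.44] rot [-0.001 -0.     0.003]
```

View pics/s12o.png

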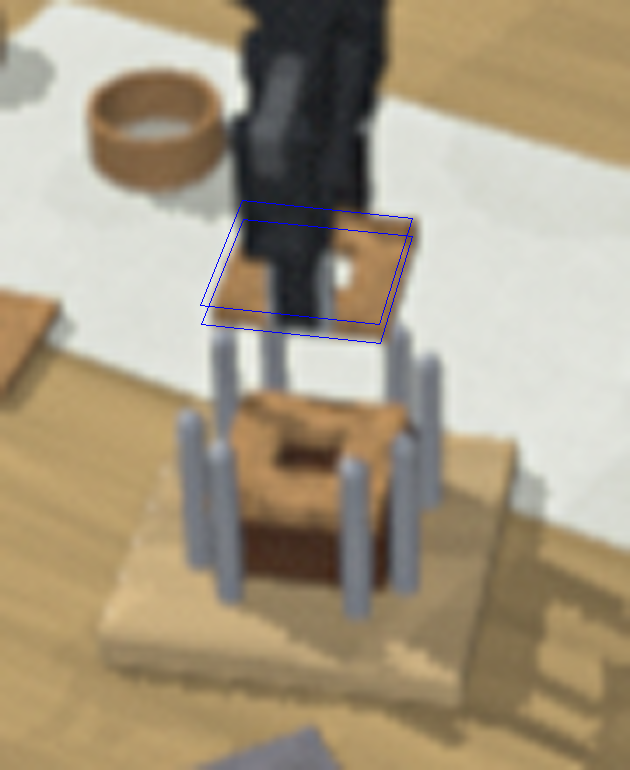

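Request:
arm_command --delta_pos '[[-0.1,0.1,0],[-0.3,0.1,1.5],[-0.3,0.1,3],[-0.3,0.1,4.5],[-0.3,0.1,6]]' --delta_rot '[[0,0,0],[0,0,0],[0,0,0],[0,0,0],[0,0,0]]'

```text
t: 20.43
tool_pos: [0.6193, 0.003, 0.0685]
tool_rot: [0.0, 0.571, 0.821, 0.0]
force: [0.4, -0.3, -0.5]
finger_gap: 0.692
```

```bash
python3 to.py .6188,.0038,.054,110.2
```

```text
t 20.43 pos [0.6193 0.003  0.0685] psi 110.3 gap 0.692 F [ 0.4 -0.3 -0.5] q6 -0.44
.6188,.0038,.054,110.2 pos [ 0.09 -0.02  1.45] rot [0.001 0.    0.002]
```

Request:
arm_command --delta_pos '[[0,0,0.4],[0,0,0.8],[0,0,1.2],[0,0,1.5],[0,0,1.6]]' --delta_rot '[[0,0,0],[0,0,0],[0,0,0],[0,0,0],[0,0,0]]'

```text
t: 20.85
tool_pos: [0.6197, 0.003, 0.0541]
tool_rot: [0.0, 0.572, 0.821, 0.0]
force: [-3.3, 1.5, 7.7]
finger_gap: 0.684
```

Request:
arm_command --delta_pos '[[0,0,0],[0,0,0],[0,0,0],[0,0,0],[0,0,-0.1]]' --delta_rot '[[0,0,0],[0,0,0],[0,0,0],[0,0,0],[0,0,0]]' --fingers 0.7

```text
t: 21.27
tool_pos: [0.6188, 0.003, 0.0535]
tool_rot: [-0.0, 0.572, 0.821, -0.0]
force: [-0.1, -0.2, 0.8]
finger_gap: 0.851
```

Request:
arm_command --delta_pos '[[0,0,-1],[0,0,-3],[0,0,-6],[0,0,-9],[0,0,-12]]' --delta_rot '[[0,0,0],[0,0,0],[0,0,0],[0,0,0],[0,0,0]]'

```text
t: 21.68
tool_pos: [0.6187, 0.003, 0.1755]
tool_rot: [0.0, 0.572, 0.821, 0.0]
force: [1.0, -0.1, 0.9]
finger_gap: 0.849
```

```bash
python3 to.py .589,.181,.16,107; python3 chk.py c3; python3 -c "
import cv2
im=cv2.imread('pics/c3_scene.png'); cv2.imwrite('pics/c3c.png',cv2.resize(im[190:280,240:330],None,fx=8,fy=8,interpolation=cv2.INTER_CUBIC))"
```

```text
t 21.68 pos [0.6187 0.003  0.1755] psi 110.3 gap 0.849 F [ 1.  -0.1  0.9] q6 -0.44
.589,.181,.16,107 pos [17.73  3.39  1.55] rot [0.    0.    0.057]
0 jig [0.618 0.003 0.323] ['top 77/212', 'scene 157/184']
1 block [0.377 0.349 0.162] ['top 22/352', 'scene 42/325']
2 spacer [ 0.584 -0.186  0.208] ['top 311/303', 'scene 369/365']
3 spacer [0.589 0.181 0.301] ['top 224/212', 'scene 319/332']
4 spacer [0.441 0.21  0.47 ] ['top 19/588', 'scene 12/505']
5 spacer [ 0.437 -0.064  0.037] ['top 59/564', 'scene 13/511']
6 disc [0.455 0.091 0.014] ['top 227/397', 'scene 383/383']
7 stand [ 0.678  0.338 -0.112] ['top 226/227', 'scene 220/197']
8 timer [ 0.625 -0.351 -0.007] ['top 368/364', 'scene 293/287']
```

View pics/c3c.png

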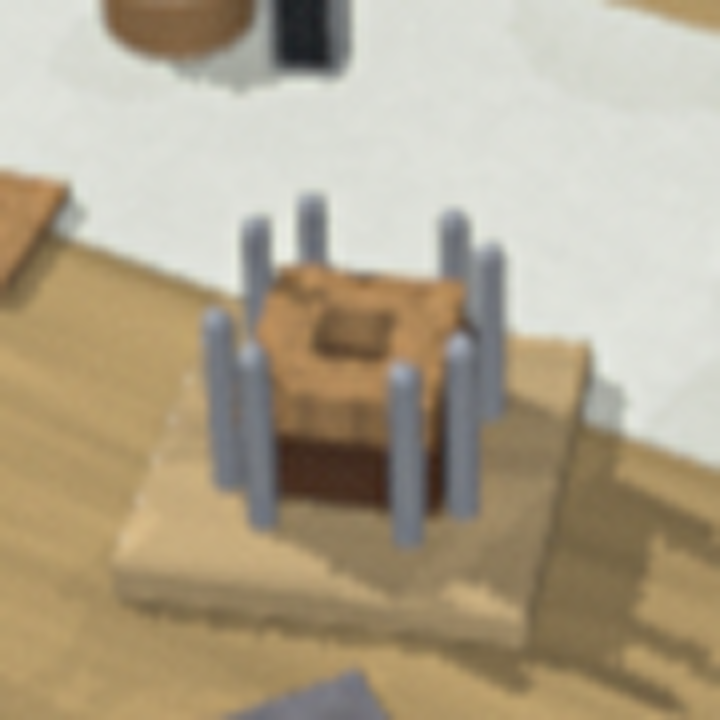

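```bash
python3 - <<'E'
from h import *
c=back("top",[(272.6,182.9),(291.8,177.1),(297.6,194.7),(280,200.3)],.008); print(c.round(4),c.mean(0))
d=c[0]-c[1]; print(np.degrees(np.arctan2(d[1],d[0])))
E
```

```text
[[0.6068 0.2196 0.008 ]
 [0.6237 0.1607 0.008 ]
 [0.5685 0.1434 0.008 ]
 [0.5523 0.1971 0.008 ]] [0.58783514 0.18018846 0.008     ]
105.98439851460945
```

Request:
arm_command --delta_pos '[[3.5,0.6,0],[7,1.3,0],[10.5,2,0],[14,2.7,1],[17.7,3.4,2]]' --delta_rot '[[0,0,0.01],[0,0,0.02],[0,0,0.03],[0,0,0.04],[0,0,0.06]]' --fingers 0.65

```text
t: 22.2
tool_pos: [0.5895, 0.1821, 0.1544]
tool_rot: [0.001, 0.596, 0.803, 0.001]
force: [0.5, 1.3, 0.4]
finger_gap: 0.823
```

Request:
arm_command --delta_pos '[[0,0,2],[0,0,4.5],[0,0,7],[0,0,9],[0,0,9.5]]' --delta_rot '[[0,0,0],[0,0,0],[0,0,0],[0,0,0],[0,0,0]]'

```text
t: 22.62
tool_pos: [0.5862, 0.1803, 0.0541]
tool_rot: [-0.003, 0.596, 0.803, -0.003]
force: [-0.6, 0.1, -1.0]
finger_gap: 0.823
```

Request:
arm_command --delta_pos '[[0,0,1],[0,0,2],[0,0,2.5],[0,0,2.5],[0,0,2.5]]' --delta_rot '[[0,0,0],[0,0,0],[0,0,0],[0,0,0],[0,0,0]]'

```text
t: 23.03
tool_pos: [0.5898, 0.1808, 0.0341]
tool_rot: [0.0, 0.596, 0.803, 0.0]
force: [1.0, 0.3, 0.8]
finger_gap: 0.827
```

```bash
python3 to.py .589,.181,-.001,107.2
```

```text
t 23.03 pos [0.5898 0.1808 0.0341] psi 106.8 gap 0.827 F [1.  0.3 0.8] q6 -0.08
.589,.181,-.001,107.2 pos [ 0.05 -0.08  3.51] rot [ 0.001  0.    -0.006]
```

Request:
arm_command --delta_pos '[[0,-0.1,1],[0,-0.1,2],[0,-0.1,3],[0,-0.1,3.5],[0,-0.1,3.5]]' --delta_rot '[[0,0,0],[0,0,0],[0,0,0],[0,0,0],[0,0,0]]' --fingers 0.6

```text
t: 23.45
tool_pos: [0.5868, 0.1801, -0.0039]
tool_rot: [-0.001, 0.596, 0.803, -0.002]
force: [0.2, -0.2, -0.6]
finger_gap: 0.801
```

```bash
python3 to.py .589,.1808,-.001,107.2; python3 - <<'E'
from fit import *
im=snap("scene","s13")
crop(im,310,210,400,300,8,"s13c")
E
```

```text
t 23.45 pos [ 0.5868  0.1801 -0.0039] psi 106.8 gap 0.801 F [ 0.2 -0.2 -0.6] q6 -0.08
.589,.1808,-.001,107.2 pos [ 0.    0.23 -0.29] rot [-0.004 -0.    -0.006]
```

View pics/s13c.png

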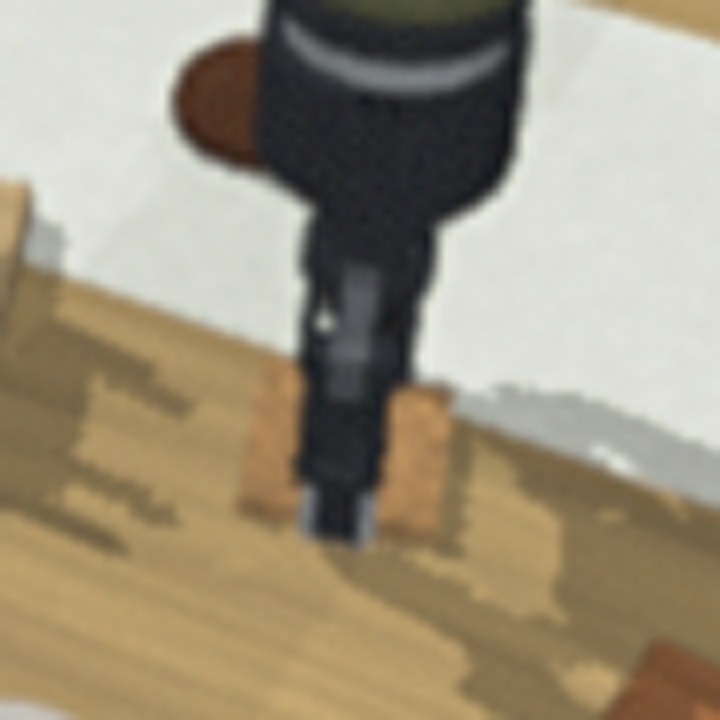

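Spacer centred between the fingers (crop ~345,450). Closing.

Request:
arm_command --delta_pos '[[0,0,0],[0,0,0],[0,0,0],[0,0,0],[0,0,0]]' --delta_rot '[[0,0,0],[0,0,0],[0,0,0],[0,0,0],[0,0,0]]' --fingers -1

```text
t: 23.92
tool_pos: [0.5887, 0.1805, -0.0011]
tool_rot: [0.0, 0.596, 0.803, 0.0]
force: [0.1, -0.4, 0.1]
finger_gap: 0.688
```

Request:
arm_command --delta_pos '[[0,0,0],[0,0,-1],[0,0,-4],[0,0,-8],[0,0,-12]]' --delta_rot '[[0,0,0],[0,0,0],[0,0,0],[0,0,0],[0,0,0]]'

```text
t: 24.33
tool_pos: [0.5873, 0.1802, 0.1193]
tool_rot: [-0.001, 0.596, 0.803, -0.001]
force: [0.9, 0.4, -0.4]
finger_gap: 0.684
```

```bash
python3 to.py .6188,.0036,.14,110.2
```

```text
t 24.33 pos [0.5873 0.1802 0.1193] psi 106.8 gap 0.684 F [ 0.9  0.4 -0.4] q6 -0.08
.6188,.0036,.14,110.2 pos [-17.82  -2.11  -2.07] rot [-0.003 -0.    -0.059]
```

Request:
arm_command --delta_pos '[[-3.5,-0.4,-1],[-7,-0.8,-2],[-10.5,-1.2,-2],[-14,-1.6,-2],[-17.5,-2,-2]]' --delta_rot '[[0,0,-0.01],[0,0,-0.02],[0,0,-0.03],[0,0,-0.04],[0,0,-0.06]]'

```text
t: 24.75
tool_pos: [0.6204, 0.0057, 0.1402]
tool_rot: [0.001, 0.571, 0.821, 0.0]
force: [0.7, -0.4, -0.7]
finger_gap: 0.688
```

Request:
arm_command --delta_pos '[[0,0,0.5],[0,0,1],[0,0,1],[0,0,1],[0,0,1]]' --delta_rot '[[0,0,0],[0,0,0],[0,0,0],[0,0,0],[0,0,0]]'

```text
t: 25.17
tool_pos: [0.6198, 0.0084, 0.1286]
tool_rot: [-0.0, 0.571, 0.821, -0.0]
force: [1.2, 0.1, -0.7]
finger_gap: 0.681
```

Request:
arm_command --delta_pos '[[0,0,0],[0,0,0],[0,0,0],[0,0,0],[0,0,0]]' --delta_rot '[[0,0,0],[0,0,0],[0,0,0],[0,0,0],[0,0,0]]'

```text
t: 25.58
tool_pos: [0.6201, 0.0074, 0.1287]
tool_rot: [0.0, 0.571, 0.821, 0.0]
force: [-0.4, -0.3, -0.7]
finger_gap: 0.693
```

```bash
python3 to.py .6188,.0036,.062,110.2;python3 hov.py s14 0.001
```

```text
t 25.58 pos [0.6201 0.0074 0.1287] psi 110.3 gap 0.693 F [-0.4 -0.3 -0.7] q6 -0.43
.6188,.0036,.062,110.2 pos [-0.31 -0.25  6.67] rot [0.    0.    0.002]
```

View pics/s14o.png

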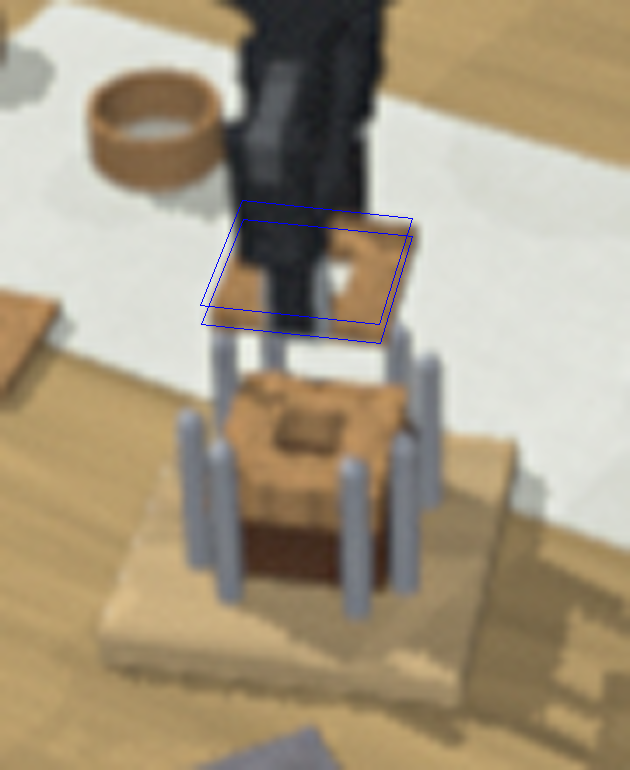

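Request:
arm_command --delta_pos '[[-0.2,-0.1,0],[-0.35,-0.2,1.2],[-0.35,-0.2,2.5],[-0.35,-0.2,4],[-0.35,-0.2,5.2]]' --delta_rot '[[0,0,0],[0,0,0],[0,0,0],[0,0,0],[0,0,0]]'

```text
t: 26.05
tool_pos: [0.6182, 0.0031, 0.0738]
tool_rot: [-0.001, 0.572, 0.82, -0.001]
force: [-0.6, -0.7, -0.8]
finger_gap: 0.689
```

```bash
python3 to.py .6188,.0036,.062,110.2
```

```text
t 26.05 pos [0.6182 0.0031 0.0738] psi 110.3 gap 0.689 F [-0.6 -0.7 -0.8] q6 -0.44
.6188,.0036,.062,110.2 pos [0.02 0.08 1.18] rot [-0.002 -0.001  0.001]
```

Request:
arm_command --delta_pos '[[0,0,0.4],[0,0,0.8],[0,0,1.1],[0,0,1.3],[0,0,1.3]]' --delta_rot '[[0,0,0],[0,0,0],[0,0,0],[0,0,0],[0,0,0]]'

```text
t: 26.47
tool_pos: [0.6196, 0.0032, 0.0637]
tool_rot: [0.0, 0.572, 0.821, 0.0]
force: [0.4, 0.7, -0.9]
finger_gap: 0.686
```

Request:
arm_command --delta_pos '[[0,0,0],[0,0,0],[0,0,0],[0,0,0],[0,0,-0.1]]' --delta_rot '[[0,0,0],[0,0,0],[0,0,0],[0,0,0],[0,0,0]]' --fingers 0.7

```text
t: 26.88
tool_pos: [0.6194, 0.0032, 0.0647]
tool_rot: [0.0, 0.572, 0.821, 0.0]
force: [-0.5, 1.0, -0.2]
finger_gap: 0.848
```

Request:
arm_command --delta_pos '[[0,0,-1],[0,0,-3],[0,0,-6],[0,0,-9],[0,0,-11]]' --delta_rot '[[0,0,0],[0,0,0],[0,0,0],[0,0,0],[0,0,0]]'

```text
t: 27.3
tool_pos: [0.6206, 0.0031, 0.1789]
tool_rot: [0.002, 0.572, 0.821, 0.001]
force: [0.8, 0.2, -0.1]
finger_gap: 0.852
```

```bash
python3 to.py .584,-.1862,.15,102; python3 chk.py c4; python3 -c "
import cv2
im=cv2.imread('pics/c4_scene.png'); cv2.imwrite('pics/c4c.png',cv2.resize(im[190:280,240:330],None,fx=8,fy=8,interpolation=cv2.INTER_CUBIC))"
```

```text
t 27.30 pos [0.6206 0.0031 0.1789] psi 110.3 gap 0.852 F [ 0.8  0.2 -0.1] q6 -0.44
.584,-.1862,.15,102 pos [-16.49 -10.01   2.89] rot [0.004 0.002 0.145]
0 jig [0.618 0.003 0.323] ['top 77/212', 'scene 143/184']
1 block [0.377 0.349 0.162] ['top 22/352', 'scene 43/325']
2 spacer [ 0.584 -0.186  0.208] ['top 312/303', 'scene 368/365']
3 spacer [0.589 0.181 0.301] ['top 101/212', 'scene 121/332']
4 spacer [0.441 0.21  0.47 ] ['top 19/588', 'scene 12/505']
5 spacer [ 0.437 -0.064  0.037] ['top 59/564', 'scene 12/511']
6 disc [0.455 0.091 0.014] ['top 225/397', 'scene 384/383']
7 stand [ 0.678  0.338 -0.112] ['top 229/227', 'scene 220/197']
8 timer [ 0.625 -0.351 -0.007] ['top 368/364', 'scene 292/287']
```

View pics/c4c.png

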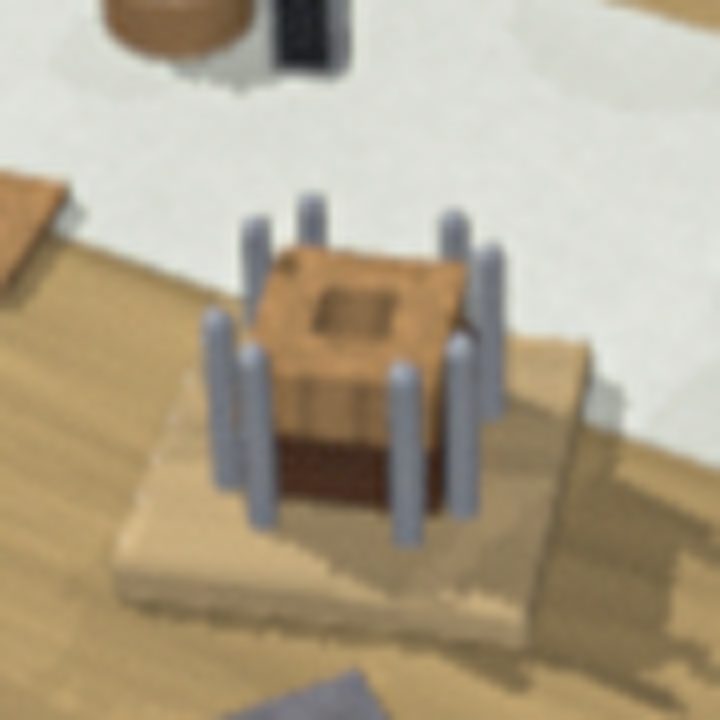

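Three spacers are stacked flat. The last one is at (405,188).

Request:
arm_command --delta_pos '[[-3.3,-2,0],[-6.6,-4,0],[-9.9,-6,0.5],[-13.2,-8,1.5],[-16.5,-10,3]]' --delta_rot '[[0,0,0.03],[0,0,0.06],[0,0,0.09],[0,0,0.12],[0,0,0.145]]' --fingers 0.65

```text
t: 27.82
tool_pos: [0.5828, -0.188, 0.1455]
tool_rot: [0.001, 0.63, 0.777, 0.0]
force: [-0.1, 0.0, -0.3]
finger_gap: 0.822
```

Request:
arm_command --delta_pos '[[0,0,2],[0,0,4.5],[0,0,7],[0,0,9],[0,0,9.5]]' --delta_rot '[[0,0,0],[0,0,0],[0,0,0],[0,0,0],[0,0,0]]'

```text
t: 28.23
tool_pos: [0.5793, -0.185, 0.0445]
tool_rot: [-0.004, 0.63, 0.777, -0.001]
force: [-0.9, 0.6, -1.5]
finger_gap: 0.825
```

Request:
arm_command --delta_pos '[[0,0,1],[0,0,2],[0,0,2.5],[0,0,2.5],[0,0,2.5]]' --delta_rot '[[0,0,0],[0,0,0],[0,0,0],[0,0,0],[0,0,0]]'

```text
t: 28.65
tool_pos: [0.5832, -0.1862, 0.0251]
tool_rot: [0.0, 0.629, 0.777, 0.0]
force: [0.4, -0.1, 0.1]
finger_gap: 0.824
```

```bash
python3 to.py .584,-.1862,-.001,102
```

```text
t 28.65 pos [ 0.5832 -0.1862  0.0251] psi 102.0 gap 0.824 F [ 0.4 -0.1  0.1] q6 -0.61
.584,-.1862,-.001,102 pos [-0.01  0.08  2.61] rot [ 0.001  0.    -0.   ]
```

Request:
arm_command --delta_pos '[[0,0.1,1],[0,0.1,2],[0,0.1,2.6],[0,0.1,2.6],[0,0.1,2.6]]' --delta_rot '[[0,0,0],[0,0,0],[0,0,0],[0,0,0],[0,0,0]]' --fingers 0.6

```text
t: 29.07
tool_pos: [0.5831, -0.1857, -0.0024]
tool_rot: [-0.001, 0.629, 0.777, -0.0]
force: [0.2, -0.1, 0.1]
finger_gap: 0.802
```

```bash
python3 to.py .584,-.1862,-.001,102; python3 - <<'E'
from fit import *
im=snap("scene","s15")
crop(im,190,150,280,240,8,"s15c")
E
```

```text
t 29.07 pos [ 0.5831 -0.1857 -0.0024] psi 102.0 gap 0.802 F [ 0.2 -0.1  0.1] q6 -0.61
.584,-.1862,-.001,102 pos [-0.07  0.08 -0.14] rot [-0.002 -0.001 -0.   ]
```

View pics/s15c.png

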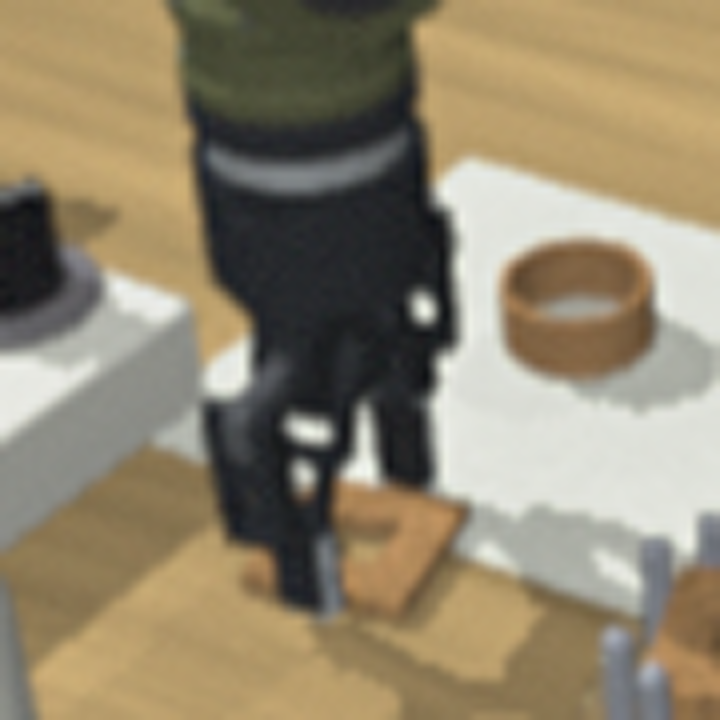

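Request:
arm_command --delta_pos '[[0,0,0],[0,0,0],[0,0,0],[0,0,0],[0,0,0]]' --delta_rot '[[0,0,0],[0,0,0],[0,0,0],[0,0,0],[0,0,0]]' --fingers -1

```text
t: 29.53
tool_pos: [0.5843, -0.1862, -0.0008]
tool_rot: [0.001, 0.629, 0.777, 0.0]
force: [0.5, -0.4, 2.6]
finger_gap: 0.682
```

Request:
arm_command --delta_pos '[[0,0,0],[0,0,-1],[0,0,-4],[0,0,-8],[0,0,-12]]' --delta_rot '[[0,0,0],[0,0,0],[0,0,0],[0,0,0],[0,0,0]]'

```text
t: 29.95
tool_pos: [0.5822, -0.1854, 0.1186]
tool_rot: [-0.002, 0.629, 0.777, -0.001]
force: [1.3, -0.7, -0.1]
finger_gap: 0.685
```

```bash
python3 to.py .6188,.0036,.14,110.2
```

```text
t 29.95 pos [ 0.5822 -0.1854  0.1186] psi 102.0 gap 0.685 F [ 1.3 -0.7 -0.1] q6 -0.61
.6188,.0036,.14,110.2 pos [17.73  7.49 -2.12] rot [-0.003 -0.003 -0.144]
```

Request:
arm_command --delta_pos '[[3.4,1.4,-1],[6.9,2.9,-2],[10.4,4.4,-2],[13.9,5.9,-2],[17.5,7.4,-2]]' --delta_rot '[[0,0,-0.03],[0,0,-0.06],[0,0,-0.09],[0,0,-0.12],[0,0,-0.144]]'

```text
t: 30.37
tool_pos: [0.6198, 0.0021, 0.1396]
tool_rot: [0.0, 0.572, 0.821, 0.0]
force: [1.2, -0.3, -0.8]
finger_gap: 0.689
```

Request:
arm_command --delta_pos '[[0,0,0.5],[0,0,1],[0,0,1],[0,0,1],[0,0,1]]' --delta_rot '[[0,0,0],[0,0,0],[0,0,0],[0,0,0],[0,0,0]]'

```text
t: 30.78
tool_pos: [0.6196, -0.0008, 0.1285]
tool_rot: [-0.0, 0.573, 0.82, -0.0]
force: [-0.5, 0.6, -0.7]
finger_gap: 0.689
```

Request:
arm_command --delta_pos '[[0,0,0],[0,0,0],[0,0,0],[0,0,0],[0,0,0]]' --delta_rot '[[0,0,0],[0,0,0],[0,0,0],[0,0,0],[0,0,0]]'

```text
t: 31.2
tool_pos: [0.6199, 0.0003, 0.1287]
tool_rot: [0.0, 0.572, 0.82, 0.0]
force: [0.5, -0.9, -0.6]
finger_gap: 0.687
```

```bash
python3 to.py .6188,.0036,.070,110.2;python3 hov.py s16 0.001
```

```text
t 31.20 pos [6.199e-01 3.000e-04 1.287e-01] psi 110.2 gap 0.687 F [ 0.5 -0.9 -0.6] q6 -0.44
.6188,.0036,.070,110.2 pos [0.35 0.01 5.87] rot [0. 0. 0.]
```

View pics/s16o.png

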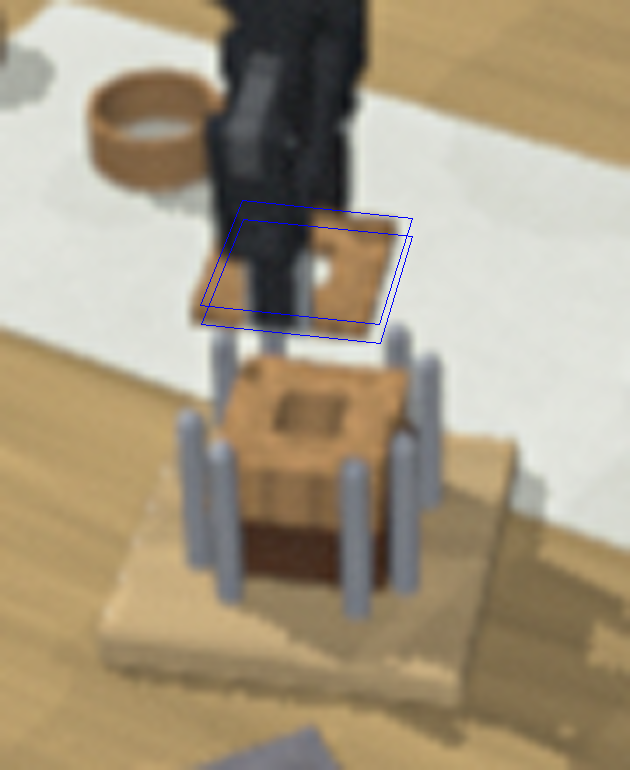

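Request:
arm_command --delta_pos '[[0.2,0,0],[0.4,0,1],[0.4,0,2],[0.4,0,3.2],[0.4,0,4.4]]' --delta_rot '[[0,0,0],[0,0,0],[0,0,0],[0,0,0],[0,0,0]]'

```text
t: 31.67
tool_pos: [0.6179, 0.0045, 0.0827]
tool_rot: [-0.001, 0.572, 0.82, -0.0]
force: [-1.1, 0.2, -0.1]
finger_gap: 0.687
```

```bash
python3 to.py .6188,.0036,.070,110.2
```

```text
t 31.67 pos [0.6179 0.0045 0.0827] psi 110.2 gap 0.687 F [-1.1  0.2 -0.1] q6 -0.43
.6188,.0036,.070,110.2 pos [-0.11  0.06  1.27] rot [-0.001 -0.     0.001]
```

Request:
arm_command --delta_pos '[[0,0,0.4],[0,0,0.8],[0,0,1.2],[0,0,1.4],[0,0,1.4]]' --delta_rot '[[0,0,0],[0,0,0],[0,0,0],[0,0,0],[0,0,0]]'

```text
t: 32.08
tool_pos: [0.6187, 0.0042, 0.0707]
tool_rot: [0.0, 0.572, 0.82, 0.0]
force: [0.2, 0.2, 1.1]
finger_gap: 0.683
```

Request:
arm_command --delta_pos '[[0,0,0],[0,0,0],[0,0,0],[0,0,0],[0,0,-0.1]]' --delta_rot '[[0,0,0],[0,0,0],[0,0,0],[0,0,0],[0,0,0]]' --fingers 0.7

```text
t: 32.5
tool_pos: [0.6184, 0.0043, 0.0717]
tool_rot: [0.0, 0.572, 0.82, 0.0]
force: [-0.1, 0.2, -0.6]
finger_gap: 0.854
```

Request:
arm_command --delta_pos '[[0,0,-1],[0,0,-3],[0,0,-6],[0,0,-9],[0,0,-11]]' --delta_rot '[[0,0,0],[0,0,0],[0,0,0],[0,0,0],[0,0,0]]'

```text
t: 32.92
tool_pos: [0.6197, 0.0042, 0.1859]
tool_rot: [0.002, 0.572, 0.82, 0.001]
force: [1.3, -0.2, 1.0]
finger_gap: 0.848
```

```bash
python3 to.py .4555,.091,.15,110; python3 chk.py c5; python3 -c "
import cv2
im=cv2.imread('pics/c5_scene.png'); cv2.imwrite('pics/c5c.png',cv2.resize(im[190:280,240:330],None,fx=8,fy=8,interpolation=cv2.INTER_CUBIC))"
```

```text
t 32.92 pos [0.6197 0.0042 0.1859] psi 110.2 gap 0.848 F [ 1.3 -0.2  1. ] q6 -0.43
.4555,.091,.15,110 pos [ 13.82 -12.42   3.52] rot [0.004 0.002 0.004]
0 jig [0.618 0.003 0.323] ['top 74/212', 'scene 140/184']
1 block [0.377 0.349 0.162] ['top 22/352', 'scene 43/325']
2 spacer [ 0.584 -0.186  0.208] ['top 51/303', 'scene 106/365']
3 spacer [0.589 0.181 0.301] ['top 95/212', 'scene 112/332']
4 spacer [0.441 0.21  0.47 ] ['top 20/588', 'scene 12/505']
5 spacer [ 0.437 -0.064  0.037] ['top 60/564', 'scene 12/511']
6 disc [0.455 0.091 0.014] ['top 222/397', 'scene 382/383']
7 stand [ 0.678  0.338 -0.112] ['top 229/227', 'scene 211/197']
8 timer [ 0.625 -0.351 -0.007] ['top 368/364', 'scene 293/287']
```

View pics/c5c.png

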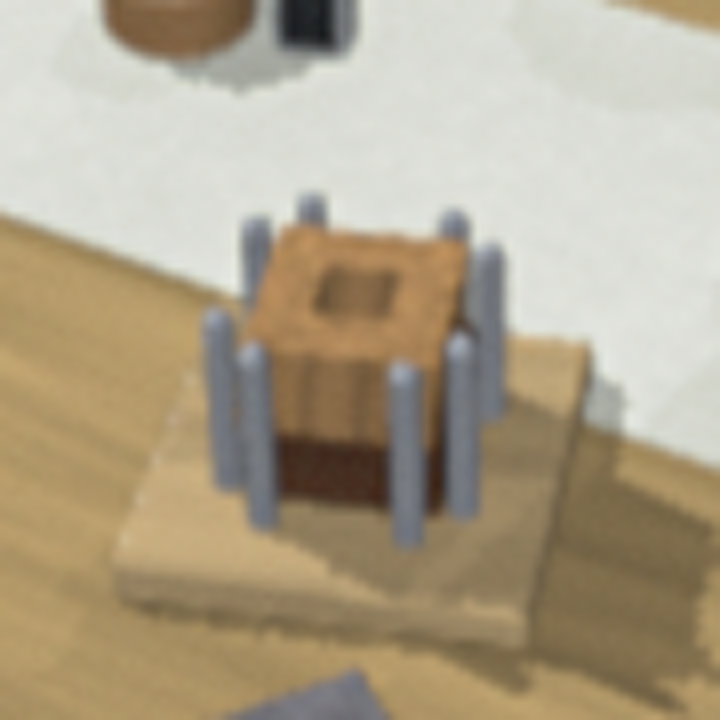

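All four spacers are stacked square (crop ~355,290). Next is the disc at (317,233).

Request:
arm_command --delta_pos '[[2.8,-2.5,0],[5.6,-5,0],[8.4,-7.5,0.5],[11.2,-10,1.5],[13.8,-12.4,3]]' --delta_rot '[[0,0,0],[0,0,0],[0,0,0],[0,0,0],[0,0,0]]' --fingers 1

```text
t: 33.43
tool_pos: [0.4532, 0.0916, 0.1518]
tool_rot: [0.001, 0.572, 0.82, 0.001]
force: [0.2, 1.4, 0.8]
finger_gap: 1.002
```

Request:
arm_command --delta_pos '[[0,0,2],[0,0,4.5],[0,0,7],[0,0,9.5],[0,0,10.5]]' --delta_rot '[[0,0,0],[0,0,0],[0,0,0],[0,0,0],[0,0,0]]'

```text
t: 33.85
tool_pos: [0.4512, 0.0907, 0.0427]
tool_rot: [-0.003, 0.572, 0.82, -0.002]
force: [-0.8, 0.6, -0.8]
finger_gap: 0.998
```

Request:
arm_command --delta_pos '[[0,0,1],[0,0,1.5],[0,0,1.5],[0,0,1.5],[0,0,1.5]]' --delta_rot '[[0,0,0],[0,0,0],[0,0,0],[0,0,0],[0,0,0]]'

```text
t: 34.27
tool_pos: [0.4556, 0.091, 0.0329]
tool_rot: [0.001, 0.572, 0.82, 0.001]
force: [0.6, -0.4, 0.3]
finger_gap: 0.994
```

```bash
python3 to.py .4555,.091,-.002,110;  python3 - <<'E'
from fit import *
im=snap("scene","s17")
crop(im,300,160,390,250,8,"s17c")
E
```

```text
t 34.27 pos [0.4556 0.091  0.0329] psi 110.2 gap 0.994 F [ 0.6 -0.4  0.3] q6 -0.27
.4555,.091,-.002,110 pos [ 0.01 -0.02  3.49] rot [0.002 0.001 0.004]
```

View pics/s17c.png

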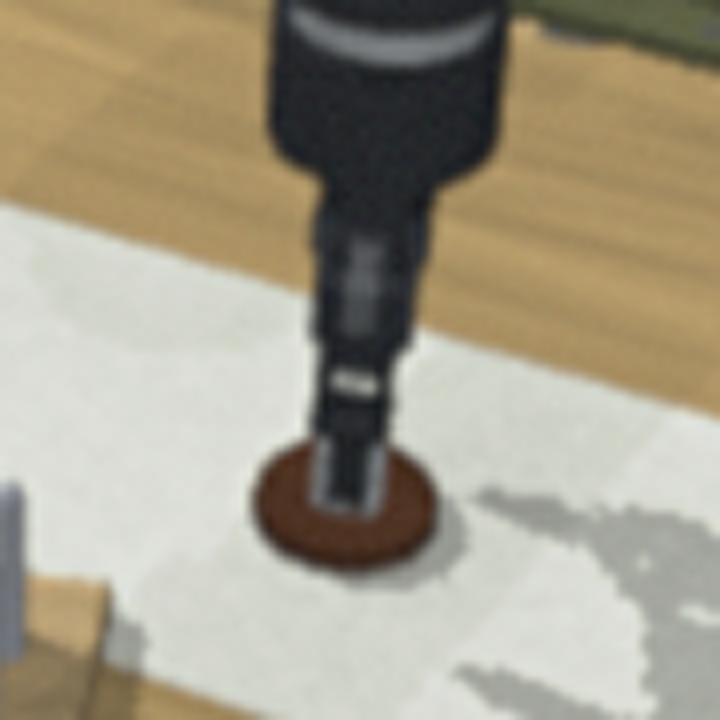

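Fingers are centred over the disc (crop ~345,505).

Request:
arm_command --delta_pos '[[0,0,1],[0,0,2],[0,0,3],[0,0,3.5],[0,0,3.5]]' --delta_rot '[[0,0,0],[0,0,0],[0,0,0],[0,0,0],[0,0,0]]'

```text
t: 34.73
tool_pos: [0.4525, 0.0907, -0.0057]
tool_rot: [-0.002, 0.572, 0.82, -0.001]
force: [-0.6, -0.0, -0.1]
finger_gap: 1.002
```

Request:
arm_command --delta_pos '[[0,0,0],[0,0,0],[0,0,0],[0,0,0],[0,0,0]]' --delta_rot '[[0,0,0],[0,0,0],[0,0,0],[0,0,0],[0,0,0]]' --fingers -1

```text
t: 35.15
tool_pos: [0.4548, 0.0909, -0.003]
tool_rot: [0.0, 0.572, 0.82, 0.0]
force: [0.4, -0.5, 0.2]
finger_gap: 0.757
```

Request:
arm_command --delta_pos '[[0,0,0],[0,0,-1],[0,0,-4],[0,0,-8],[0,0,-12]]' --delta_rot '[[0,0,0],[0,0,0],[0,0,0],[0,0,0],[0,0,0]]'

```text
t: 35.57
tool_pos: [0.453, 0.0908, 0.1174]
tool_rot: [-0.001, 0.572, 0.82, -0.001]
force: [1.8, 0.6, -0.3]
finger_gap: 0.754
```

```bash
python3 to.py .6188,.0038,.15,110.2
```

```text
t 35.57 pos [0.453  0.0908 0.1174] psi 110.2 gap 0.754 F [ 1.8  0.6 -0.3] q6 -0.27
.6188,.0038,.15,110.2 pos [-13.89  12.54  -3.31] rot [-0.003 -0.001  0.   ]
```

Request:
arm_command --delta_pos '[[-2.5,2.2,-1.5],[-5.3,4.8,-3],[-8.2,7.4,-3],[-11,10,-3],[-13.8,12.5,-3]]' --delta_rot '[[0,0,0],[0,0,0],[0,0,0],[0,0,0],[0,0,0]]'

```text
t: 35.98
tool_pos: [0.6211, 0.0037, 0.1481]
tool_rot: [0.001, 0.572, 0.82, 0.0]
force: [-0.4, -0.4, -0.4]
finger_gap: 0.755
```

Request:
arm_command --delta_pos '[[0,0,0.5],[0,0,1],[0,0,1.5],[0,0,1.5],[0,0,1.5]]' --delta_rot '[[0,0,0],[0,0,0],[0,0,0],[0,0,0],[0,0,0]]'

```text
t: 36.4
tool_pos: [0.6179, 0.0054, 0.131]
tool_rot: [-0.001, 0.572, 0.821, -0.0]
force: [-0.6, -0.2, -0.1]
finger_gap: 0.756
```

Request:
arm_command --delta_pos '[[0,0,0],[0,0,0],[0,0,0],[0,0,0],[0,0,0]]' --delta_rot '[[0,0,0],[0,0,0],[0,0,0],[0,0,0],[0,0,0]]'

```text
t: 36.82
tool_pos: [0.6195, 0.0048, 0.132]
tool_rot: [0.0, 0.572, 0.82, 0.0]
force: [0.5, 0.5, -0.5]
finger_gap: 0.754
```

```bash
python3 to.py .6188,.0038,.078,110.2;  python3 - <<'E'
from fit import *
im=snap("scene","s18"); p=robot.sense()["tool_pos"]; z=p[2]+.002
overlay(im,"scene",[(place([.6186,.0038,0],circ(.033,z)),(255,0,0)),(place([.6186,.0038,0],circ(.033,z+.012)),(255,0,0))],"s18o",(240,170,330,280),7)
E
```

```text
t 36.82 pos [0.6195 0.0048 0.132 ] psi 110.2 gap 0.754 F [ 0.5  0.5 -0.5] q6 -0.43
.6188,.0038,.078,110.2 pos [-0.07 -0.1   5.4 ] rot [0.    0.    0.001]
```

View pics/s18o.png

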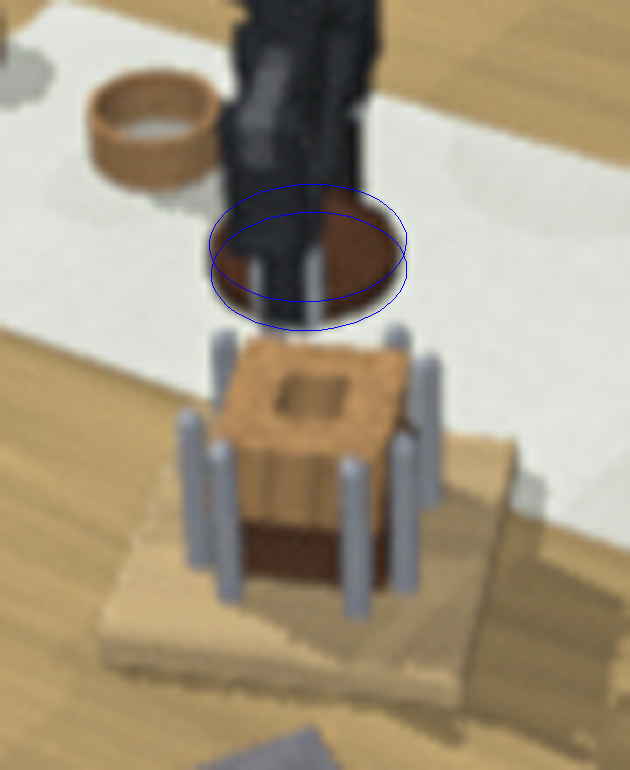

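Request:
arm_command --delta_pos '[[0,-0.1,1.2],[0,-0.1,2.4],[0,-0.1,3.6],[0,-0.1,4.6],[0,-0.1,5]]' --delta_rot '[[0,0,0],[0,0,0],[0,0,0],[0,0,0],[0,0,0]]'

```text
t: 37.28
tool_pos: [0.6165, 0.0044, 0.078]
tool_rot: [-0.002, 0.572, 0.82, -0.001]
force: [0.1, -0.6, -1.1]
finger_gap: 0.757
```

Request:
arm_command --delta_pos '[[0,0,0.1],[0,0,0.3],[0,0,0.5],[0,0,0.5],[0,0,0.5]]' --delta_rot '[[0,0,0],[0,0,0],[0,0,0],[0,0,0],[0,0,0]]'

```text
t: 37.7
tool_pos: [0.6188, 0.0043, 0.0771]
tool_rot: [0.0, 0.572, 0.82, 0.0]
force: [-0.7, -0.7, -0.6]
finger_gap: 0.753
```

Request:
arm_command --delta_pos '[[0,0,0.1],[0,0,0.2],[0,0,0.2],[0,0,0.3],[0,0,0.3]]' --delta_rot '[[0,0,0],[0,0,0],[0,0,0],[0,0,0],[0,0,0]]'

```text
t: 38.12
tool_pos: [0.6191, 0.0042, 0.076]
tool_rot: [0.0, 0.572, 0.82, 0.0]
force: [-4.7, -0.0, 10.0]
finger_gap: 0.755
```

Request:
arm_command --delta_pos '[[0,0,0],[0,0,0],[0,0,0],[0,0,0],[0,0,-0.1]]' --delta_rot '[[0,0,0],[0,0,0],[0,0,0],[0,0,0],[0,0,0]]' --fingers 1

```text
t: 38.53
tool_pos: [0.6181, 0.0043, 0.0739]
tool_rot: [-0.0, 0.572, 0.82, -0.0]
force: [-0.3, -0.6, 0.2]
finger_gap: 1.0
```

Request:
arm_command --delta_pos '[[0,0,-1],[0,0,-3],[0,0,-6],[0,0,-9],[0,0,-12]]' --delta_rot '[[0,0,0],[0,0,0],[0,0,0],[0,0,0],[0,0,0]]'

```text
t: 38.95
tool_pos: [0.6183, 0.0043, 0.1964]
tool_rot: [-0.0, 0.572, 0.82, -0.0]
force: [1.5, -0.1, -0.3]
finger_gap: 1.003
```

```bash
python3 to.py .6,.25,.25,83.6;  python3 - <<'E'
from fit import *
im=snap("scene","s19")
overlay(im,"scene",[(place([.6188,.0038,0],circ(.033,.091)),(255,0,0))],"s19o",(240,180,330,270),8)
crop(im,370,220,460,360,5.5,"s19w")
E
```

```text
t 38.95 pos [0.6183 0.0043 0.1964] psi 110.2 gap 1.003 F [ 1.5 -0.1 -0.3] q6 -0.43
.6,.25,.25,83.6 pos [23.68  6.78 -5.36] rot [-0.    -0.     0.465]
```

View pics/s19o.png

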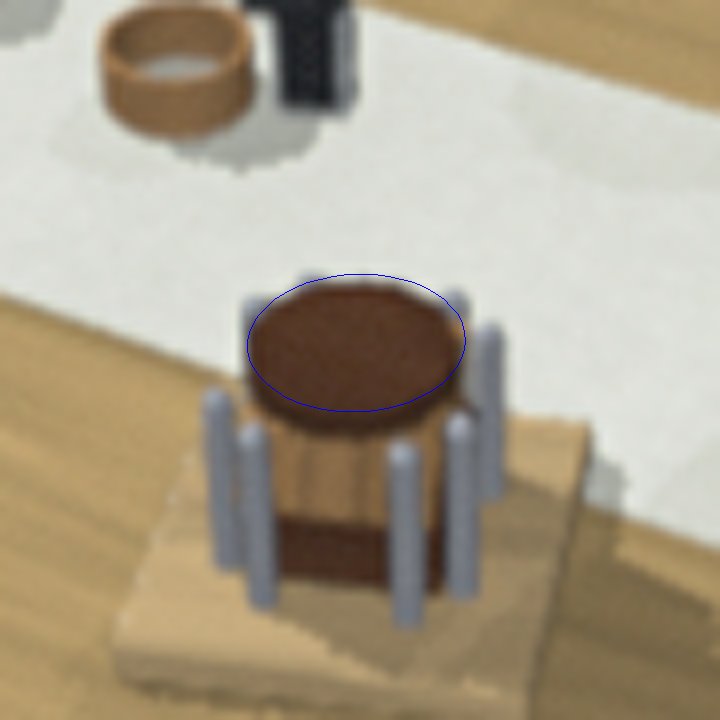

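View pics/s19w.png

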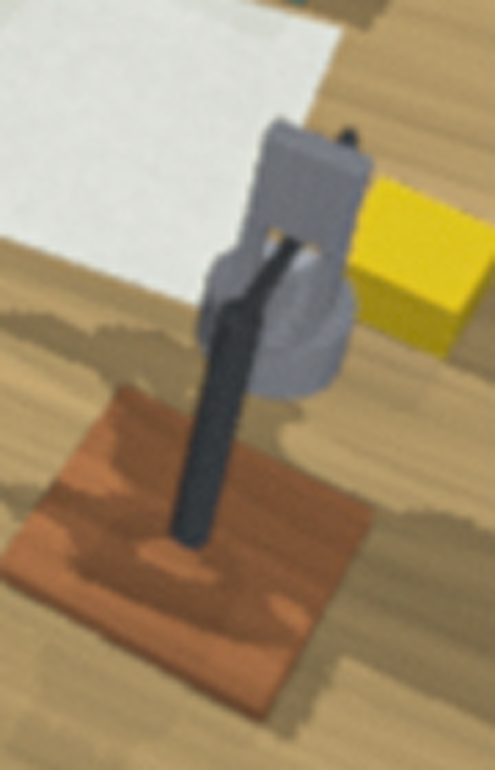

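```bash
cat > wfit.py <<'E'
from fit import *
import pickle
box=lambda w,h,z0,z1:np.vstack([rect(w,h,z0),rect(w,h,z1)])
MODELS["wh"]=dict(loops=[rect(.012,.038,.105)],hull=box(.012,.038,.062,.105))
out=pickle.load(open("m.pkl","rb"))
if __name__=="__main__":
    im={c:out[c,"im"] for c in("top","scene")}; G={c:grad(im[c]) for c in im}
    st=np.array([.6778,.3383]); a=np.radians(-6.4); u=-np.array([np.cos(a),np.sin(a)]); n=np.array([-u[1],u[0]])
    def sc(v,cams):
        s,l,y=v[0]/100,v[1]/100,v[2]; p=[*(st+u*s+n*l),a+y]
        t=score(p,MODELS["wh"],G,cams,.072)
        for c in cams:
            h=proj(c,place(p,np.vstack([circ(.028,0),circ(.028,.03)]),.072)); q,m=samp(cv2.convexHull(h.astype(np.float32)).reshape(-1,2).astype(float)); t+=look(G[c],q,m)/len(cams)*2
        return t
    for cams in(("top",),("scene",),("top","scene")):
        b=max((sc((s,l,y),cams),s,l,y) for s in np.arange(3,9,.3) for l in(-.4,0,.4) for y in(-.15,0,.15))
        o=minimize(lambda v:-sc(v,cams),b[1:],method="Nelder-Mead",options=dict(initial_simplex=np.array([b[1:]]*4)+np.array([[0,0,0],[.3,0,0],[0,.3,0],[0,0,.05]])))
        print(cams,o.fun,np.round(o.x,2),np.degrees(o.x[2]), st+u*o.x[0]/100+n*o.x[1]/100)
    p=[*(st+u*o.x[0]/100+n*o.x[1]/100),a+o.x[2]]
    for c,b,s in(("top",(200,130,260,190),10),("scene",(370,220,460,360),5.5)):
        arm=np.array([[*(st),.13],[*(st+u*.096),.13]]); hk=np.array([[*(st+u*.096),.13],[*(st+u*.096),.15]])
        overlay(im[c],c,[(place(p,rect(.012,.038,.177)),(0,255,0)),(place(p,rect(.012,.038,.134)),(0,255,0)),(place(p,circ(.028,.072)),(255,0,0)),(place(p,circ(.028,.102)),(255,0,0)),(arm,(0,0,255)),(hk,(0,255,255))],f"w_{c}",b,s)
E
python3 wfit.py
```

```text
('top',) -657.2152798285804 [ 5.04 -0.09 -0.  ] -0.11478981593231297 [0.62777617 0.34484362]
('scene',) -559.4304720139376 [ 4.93 -0.02  0.03] 1.6302887612657269 [0.62878466 0.34400004]
('top', 'scene') -604.570494000345 [ 4.99 -0.05  0.02] 1.1316193416357287 [0.62829299 0.34438786]
```

View pics/w_top.png

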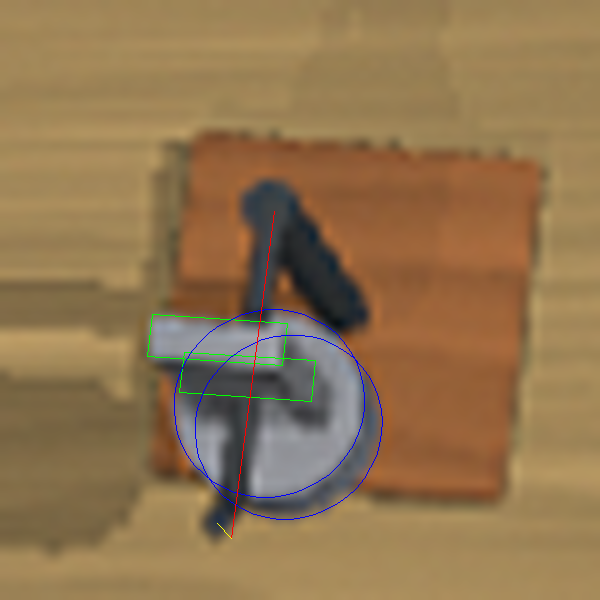

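View pics/w_scene.png

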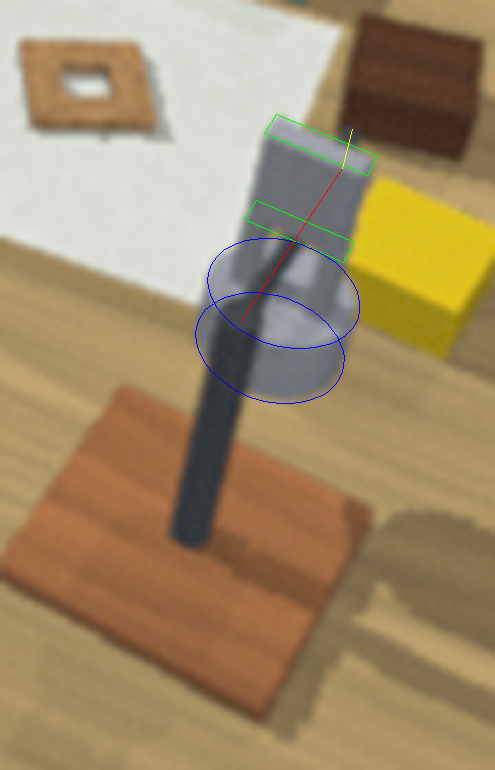

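Weight fitted at (0.628, 0.344) on the arm, 50 mm from the post, and both overlays agree. The disc sits centred. Now moving to the weight.

```bash
python3 to.py .6283,.3444,.25,84
```

```text
t 39.00 pos [0.622  0.0041 0.2048] psi 110.2 gap 1.001 F [ 1.5 -0.   4.9] q6 -0.43
.6283,.3444,.25,84 pos [31.69 12.41 -4.54] rot [0.012 0.002 0.458]
```

Request:
arm_command --delta_pos '[[3.5,1.4,-2],[7,2.8,-4],[10.5,4.2,-4.5],[14,5.5,-4.5],[17.5,6.9,-4.5]]' --delta_rot '[[0,0,0.06],[0,0,0.12],[0,0,0.18],[0,0,0.24],[0,0,0.3]]' --fingers -0.05

```text
t: 39.42
tool_pos: [0.6231, 0.1941, 0.2418]
tool_rot: [0.001, 0.689, 0.724, 0.001]
force: [0.0, -0.1, -0.6]
finger_gap: 0.468
```

```bash
python3 to.py .6283,.3444,.25,84
```

```text
t 39.42 pos [0.6231 0.1941 0.2418] psi 92.8 gap 0.468 F [ 0.  -0.1 -0.6] q6 0.17
.6283,.3444,.25,84 pos [14.98  1.27 -0.81] rot [ 0.003 -0.001  0.154]
```

Request:
arm_command --delta_pos '[[4,0.3,-0.5],[8,0.6,-0.5],[12,1,-0.5],[14.9,1.3,-0.5],[14.9,1.3,-0.5]]' --delta_rot '[[0,0,0.04],[0,0,0.08],[0,0,0.12],[0,0,0.154],[0,0,0.154]]'

```text
t: 39.83
tool_pos: [0.6269, 0.3472, 0.2448]
tool_rot: [-0.001, 0.74, 0.672, 0.001]
force: [-0.6, 0.0, -1.1]
finger_gap: 0.476
```

Request:
arm_command --delta_pos '[[0,0,1],[0,0,2],[0,0,3],[0,0,3.5],[0,0,3.5]]' --delta_rot '[[0,0,0],[0,0,0],[0,0,0],[0,0,0],[0,0,0]]'

```text
t: 40.25
tool_pos: [0.6269, 0.34, 0.2064]
tool_rot: [-0.001, 0.742, 0.67, -0.002]
force: [-0.8, -0.2, -0.2]
finger_gap: 0.478
```

```bash
python3 to.py .6283,.3444,.143,84;  python3 - <<'E'
from fit import *
im=snap("scene","s20")
crop(im,370,180,470,300,6,"s20w")
E
```

```text
t 40.25 pos [0.6269 0.34   0.2064] psi 84.1 gap 0.478 F [-0.8 -0.2 -0.2] q6 0.52
.6283,.3444,.143,84 pos [0.47 0.12 6.34] rot [-0.004  0.002  0.002]
```

View pics/s20w.png

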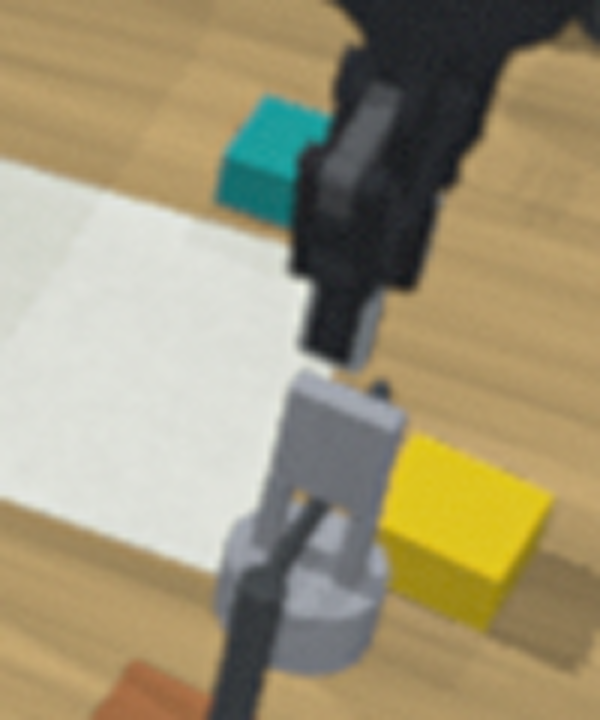

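Gripper is above the handle (crop ~345,425). I'll centre by +0.45 cm in tool x and go down.

Request:
arm_command --delta_pos '[[0.4,0.1,0],[0.4,0.1,1],[0.4,0.1,1.5],[0.4,0.1,1.5],[0.4,0.1,1.5]]' --delta_rot '[[0,0,0],[0,0,0],[0,0,0],[0,0,0],[0,0,0]]'

```text
t: 40.72
tool_pos: [0.6288, 0.3456, 0.1937]
tool_rot: [-0.0, 0.742, 0.671, -0.001]
force: [-0.7, -0.2, 0.6]
finger_gap: 0.475
```

```bash
python3 to.py .6283,.3444,.143,84;  python3 - <<'E'
from fit import *
im=snap("scene","s21")
p=robot.sense()["tool_pos"]
crop(im,370,180,470,300,6,"s21w")
E
```

```text
t 40.72 pos [0.6288 0.3456 0.1937] psi 84.2 gap 0.475 F [-0.7 -0.2  0.6] q6 0.53
.6283,.3444,.143,84 pos [-0.12 -0.03  5.07] rot [-0.001  0.001  0.004]
```

View pics/s21w.png

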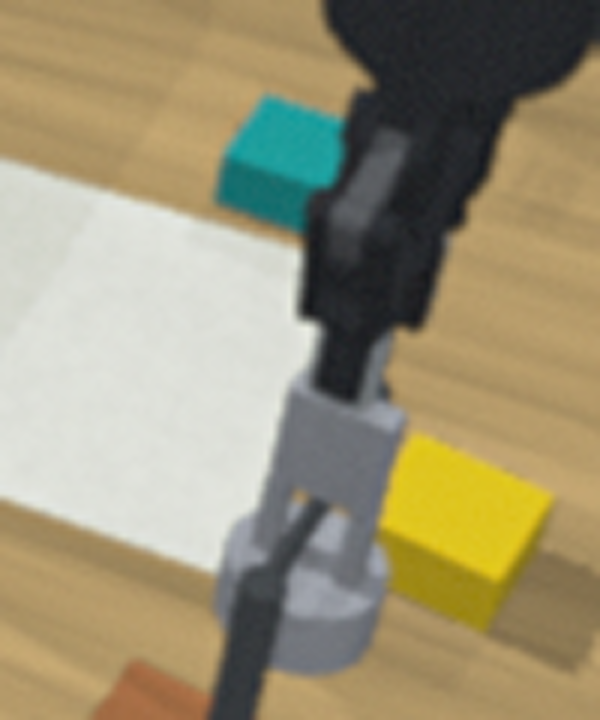

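```bash
python3 - <<'E'
from fit import *
im=cv2.imread("pics/s21.png")[:,:,::-1]
p=[.6288,.3456,np.radians(-5.8)]
it=[]
for s in(1,-1):
    for z in(.195,.215):
        R_=rect(.0145,.022,z)+[s*.02725,0,0]
        it.append((place(p,R_),(0,255,0) if s>0 else (0,0,255)))
overlay(im,"scene",it,"s21o",(370,180,470,300),6)
E
```

```text
(no output)
```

View pics/s21o.png

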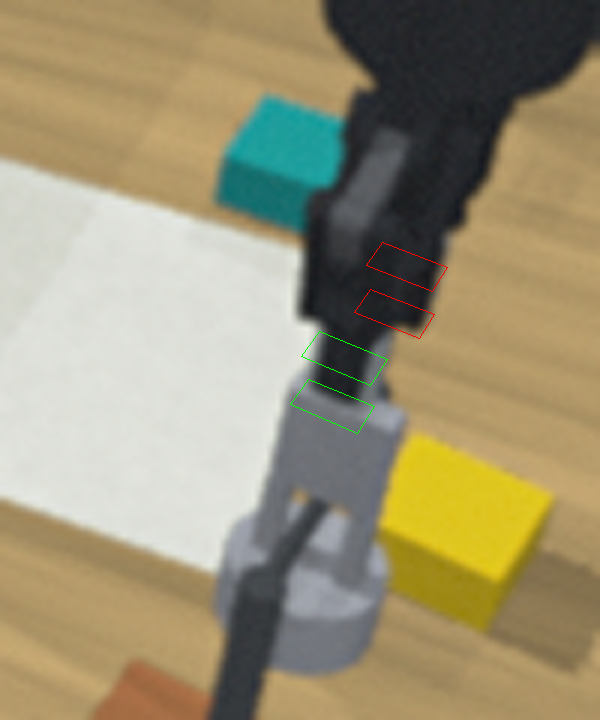

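Request:
arm_command --delta_pos '[[-0.1,0,1],[-0.1,0,2],[-0.1,0,3],[-0.1,0,4],[-0.1,0,5]]' --delta_rot '[[0,0,0],[0,0,0],[0,0,0],[0,0,0],[0,0,0]]'

```text
t: 41.18
tool_pos: [0.6286, 0.3445, 0.1427]
tool_rot: [-0.0, 0.742, 0.67, -0.001]
force: [-0.1, 0.5, -0.3]
finger_gap: 0.476
```

```bash
python3 to.py .6283,.3444,.143,84;  python3 - <<'E'
from fit import *
im=snap("scene","s22")
crop(im,370,180,470,300,6,"s22w")
E
```

```text
t 41.18 pos [0.6286 0.3445 0.1427] psi 84.2 gap 0.476 F [-0.1  0.5 -0.3] q6 0.53
.6283,.3444,.143,84 pos [-0.01 -0.03 -0.03] rot [-0.001  0.001  0.004]
```

View pics/s22w.png

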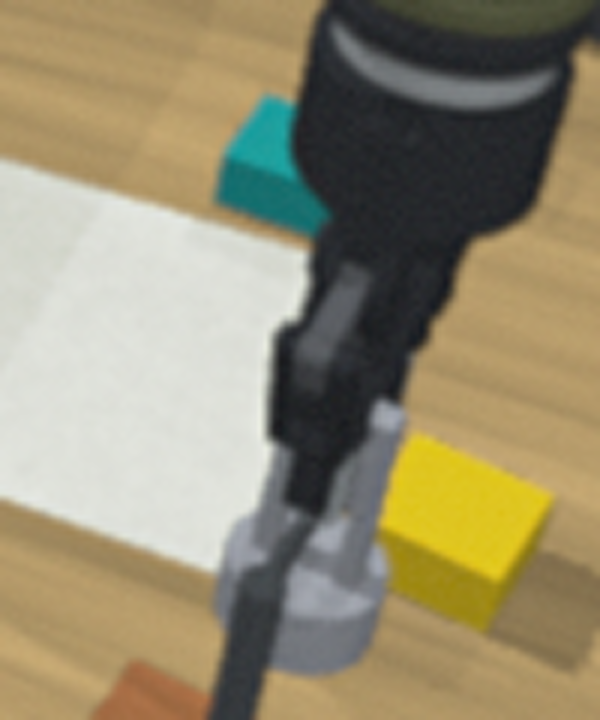

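Request:
arm_command --delta_pos '[[0,0,0],[0,0,0],[0,0,0],[0,0,0],[0,0,0]]' --delta_rot '[[0,0,0],[0,0,0],[0,0,0],[0,0,0],[0,0,0]]' --fingers -1 --force 70

```text
t: 41.65
tool_pos: [0.6293, 0.3448, 0.1449]
tool_rot: [0.0, 0.742, 0.671, 0.0]
force: [1.2, 0.5, -2.0]
finger_gap: 0.124
```

Request:
arm_command --delta_pos '[[0,0,0],[0,0,0],[0,0,-0.5],[0,0,-1],[0,0,-1]]' --delta_rot '[[0,0,0],[0,0,0],[0,0,0],[0,0,0],[0,0,0]]'

```text
t: 42.07
tool_pos: [0.6292, 0.3447, 0.1552]
tool_rot: [0.0, 0.742, 0.671, 0.0]
force: [0.6, 0.8, -5.6]
finger_gap: 0.13
```

```bash
python3 to.py .6283,.3444,.163,84;  python3 - <<'E'
from fit import *
im=snap("scene","s23")
crop(im,370,180,470,300,6,"s23w")
E
```

```text
t 42.07 pos [0.6292 0.3447 0.1552] psi 84.2 gap 0.130 F [ 0.6  0.8 -5.6] q6 0.53
.6283,.3444,.163,84 pos [-0.04 -0.09 -0.78] rot [ 0.    -0.     0.004]
```

View pics/s23w.png

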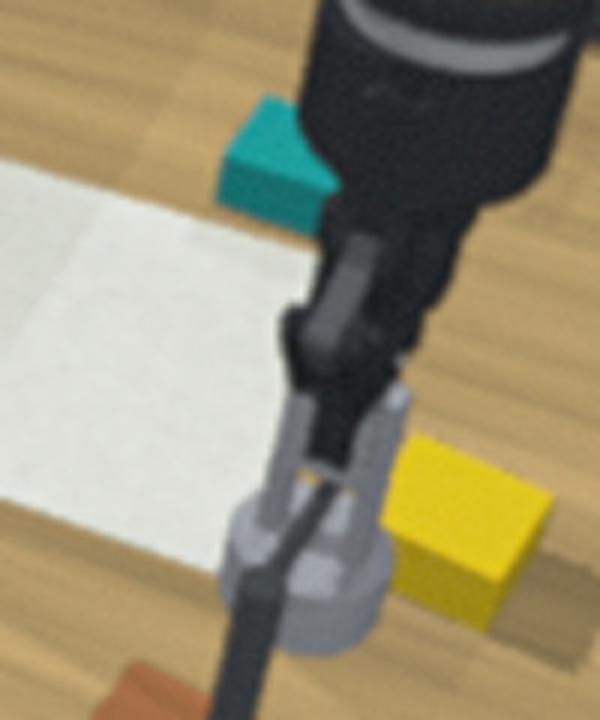

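Request:
arm_command --delta_pos '[[0,0,-0.4],[0,0,-0.8],[0,0,-0.8],[0,0,-0.8],[0,0,-0.8]]' --delta_rot '[[0,0,0],[0,0,0],[0,0,0],[0,0,0],[0,0,0]]'

```text
t: 42.53
tool_pos: [0.6291, 0.3447, 0.1626]
tool_rot: [-0.0, 0.742, 0.671, -0.0]
force: [0.5, 0.2, -5.6]
finger_gap: 0.13
```

Request:
arm_command --delta_pos '[[0,-0.7,0],[0,-1.4,0],[0,-2.1,0],[0,-2.8,0],[0,-3.5,0]]' --delta_rot '[[0,0,0],[0,0,0],[0,0,0],[0,0,0],[0,0,0]]'

```text
t: 42.95
tool_pos: [0.5932, 0.3484, 0.1625]
tool_rot: [-0.0, 0.742, 0.671, -0.0]
force: [0.2, 1.2, -6.1]
finger_gap: 0.126
```

```bash
python3 to.py .585,.35,.1635,84;  python3 - <<'E'
from fit import *
im=snap("scene","s24")
crop(im,370,180,470,300,6,"s24w")
E
```

```text
t 42.95 pos [0.5932 0.3484 0.1625] psi 84.2 gap 0.126 F [ 0.2  1.2 -6.1] q6 0.55
.585,.35,.1635,84 pos [ 0.08 -0.83 -0.1 ] rot [-0.     0.     0.004]
```

View pics/s24w.png

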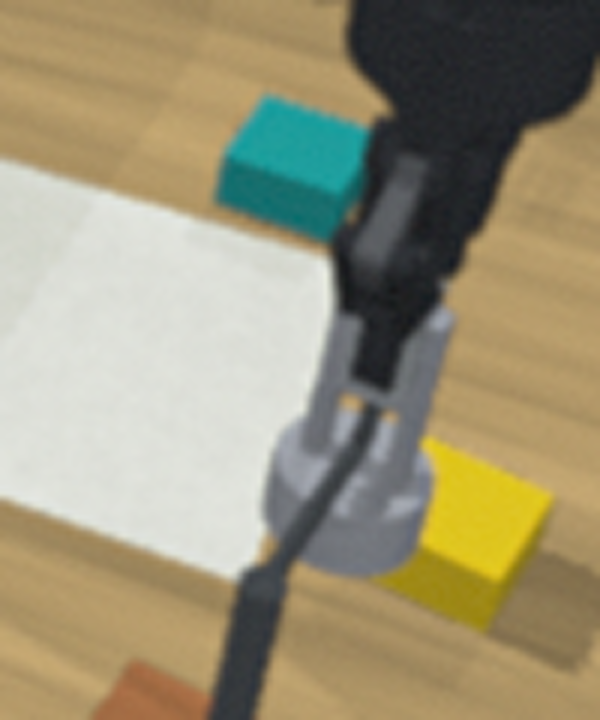

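Request:
arm_command --delta_pos '[[0,-0.5,-0.1],[0,-1.1,-0.1],[0,-1.7,-0.1],[0,-2.3,-0.1],[0,-3,-0.1]]' --delta_rot '[[0,0,0],[0,0,0],[0,0,0],[0,0,0],[0,0,0]]'

```text
t: 43.42
tool_pos: [0.5639, 0.3513, 0.1636]
tool_rot: [0.0, 0.742, 0.67, 0.0]
force: [1.5, 0.1, -5.6]
finger_gap: 0.129
```

Request:
arm_command --delta_pos '[[0,-0.8,0],[0,-1.6,0],[0,-2.4,0],[0,-3.2,0],[0,-4,0]]' --delta_rot '[[0,0,0],[0,0,0],[0,0,0],[0,0,0],[0,0,0]]'

```text
t: 43.83
tool_pos: [0.5237, 0.3554, 0.1637]
tool_rot: [-0.0, 0.742, 0.671, 0.0]
force: [-0.1, -0.4, -6.3]
finger_gap: 0.131
```

```bash
python3 to.py .6188,.0038,.25,84;  python3 - <<'E'
from fit import *
im=snap("scene","s25")
crop(im,370,150,490,290,5,"s25w")
E
```

```text
t 43.83 pos [0.5237 0.3554 0.1637] psi 84.2 gap 0.131 F [-0.1 -0.4 -6.3] q6 0.61
.6188,.0038,.25,84 pos [-34.02  13.    -8.64] rot [-0.    -0.     0.004]
```

View pics/s25w.png

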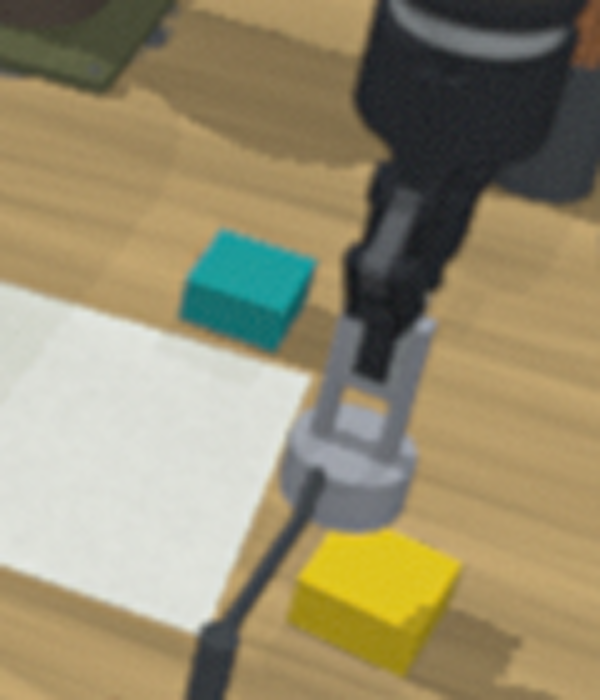

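Request:
arm_command --delta_pos '[[0,-0.5,-1],[-0.5,-0.5,-3],[-2,-0.5,-5],[-5,-0.3,-6],[-8.5,0,-6]]' --delta_rot '[[0,0,0],[0,0,0],[0,0,0],[0,0,0],[0,0,0]]'

```text
t: 44.3
tool_pos: [0.5178, 0.2719, 0.229]
tool_rot: [0.001, 0.741, 0.671, 0.004]
force: [1.0, -0.2, -5.4]
finger_gap: 0.125
```

Request:
arm_command --delta_pos '[[-3.5,1.3,0],[-7,2.6,0],[-10.5,4,0],[-14,5.4,0],[-17.5,6.8,0]]' --delta_rot '[[0,0,0],[0,0,0],[0,0,0],[0,0,0],[0,0,0]]'

```text
t: 44.72
tool_pos: [0.5665, 0.088, 0.225]
tool_rot: [0.001, 0.742, 0.671, 0.001]
force: [0.7, -0.3, -5.8]
finger_gap: 0.13
```

```bash
python3 to.py .6185,.004,.22,84.2
```

```text
t 44.72 pos [0.5665 0.088  0.225 ] psi 84.2 gap 0.130 F [ 0.7 -0.3 -5.8] q6 0.16
.6185,.004,.22,84.2 pos [-7.84  6.02  0.51] rot [ 0.002 -0.     0.   ]
```

Request:
arm_command --delta_pos '[[-2.5,2,0],[-5,4,0],[-7,5.4,0],[-7.8,6,0],[-7.8,6,0]]' --delta_rot '[[0,0,0],[0,0,0],[0,0,0],[0,0,0],[0,0,0]]'

```text
t: 45.13
tool_pos: [0.619, 0.0039, 0.2245]
tool_rot: [0.001, 0.743, 0.669, 0.0]
force: [-0.3, 0.6, -5.6]
finger_gap: 0.131
```

Request:
arm_command --delta_pos '[[0,0,0.5],[0,0,1],[0,0,1.5],[0,0,1.5],[0,0,1.5]]' --delta_rot '[[0,0,0],[0,0,0],[0,0,0],[0,0,0],[0,0,0]]'

```text
t: 45.55
tool_pos: [0.6171, 0.0071, 0.2076]
tool_rot: [-0.001, 0.741, 0.671, -0.001]
force: [0.1, 0.1, -5.4]
finger_gap: 0.13
```

Request:
arm_command --delta_pos '[[0,0,0],[0,0,0],[0,0,0],[0,0,0],[0,0,0]]' --delta_rot '[[0,0,0],[0,0,0],[0,0,0],[0,0,0],[0,0,0]]'

```text
t: 45.97
tool_pos: [0.618, 0.0061, 0.2089]
tool_rot: [0.0, 0.742, 0.671, 0.0]
force: [-0.7, 0.3, -5.8]
finger_gap: 0.126
```

```bash
python3 to.py .6185,.004,.1635,84.2;  python3 - <<'E'
from fit import *
im=snap("scene","s26"); p=robot.sense()["tool_pos"]; z=p[2]-.0715
overlay(im,"scene",[(place([.6186,.0038,0],circ(.028,z)),(255,0,0)),(place([.6186,.0038,0],circ(.028,z+.03)),(255,0,0)),(place([.6188,.0038,0],circ(.033,.091)),(0,255,0))],"s26o",(240,150,330,260),7)
E
```

```text
t 45.97 pos [0.618  0.0061 0.2089] psi 84.2 gap 0.126 F [-0.7  0.3 -5.8] q6 0.02
.6185,.004,.1635,84.2 pos [-0.21  0.07  4.54] rot [ 0. -0.  0.]
```

View pics/s26o.png

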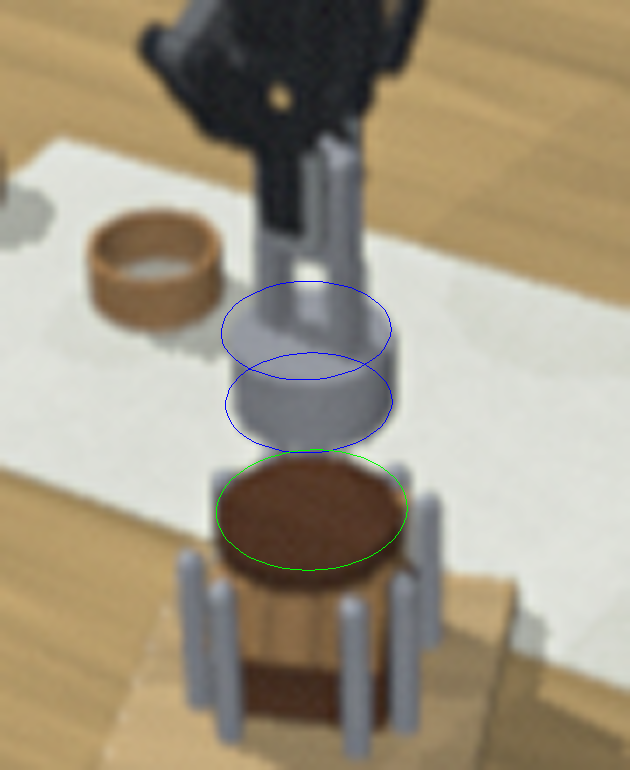

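Request:
arm_command --delta_pos '[[-0.2,0.1,0.8],[-0.2,0.1,1.7],[-0.2,0.1,2.6],[-0.2,0.1,3.4],[-0.2,0.1,4.1]]' --delta_rot '[[0,0,0],[0,0,0],[0,0,0],[0,0,0],[0,0,0]]'

```text
t: 46.43
tool_pos: [0.6179, 0.0041, 0.1655]
tool_rot: [-0.001, 0.742, 0.67, -0.001]
force: [-0.3, -0.0, -6.0]
finger_gap: 0.13
```

Request:
arm_command --delta_pos '[[0,0,0.1],[0,0,0.2],[0,0,0.3],[0,0,0.4],[0,0,0.4]]' --delta_rot '[[0,0,0],[0,0,0],[0,0,0],[0,0,0],[0,0,0]]'

```text
t: 46.85
tool_pos: [0.619, 0.004, 0.1641]
tool_rot: [0.0, 0.742, 0.671, 0.0]
force: [0.2, -0.6, -6.7]
finger_gap: 0.127
```

```bash
python3 to.py .6185,.004,.1625,84.2;  python3 - <<'E'
from fit import *
im=snap("scene","s27"); 
crop(im,240,160,330,260,7,"s27c")
E
```

```text
t 46.85 pos [0.619  0.004  0.1641] psi 84.2 gap 0.127 F [ 0.2 -0.6 -6.7] q6 0.02
.6185,.004,.1625,84.2 pos [-0.01 -0.05  0.16] rot [0.001 0.    0.   ]
```

View pics/s27c.png

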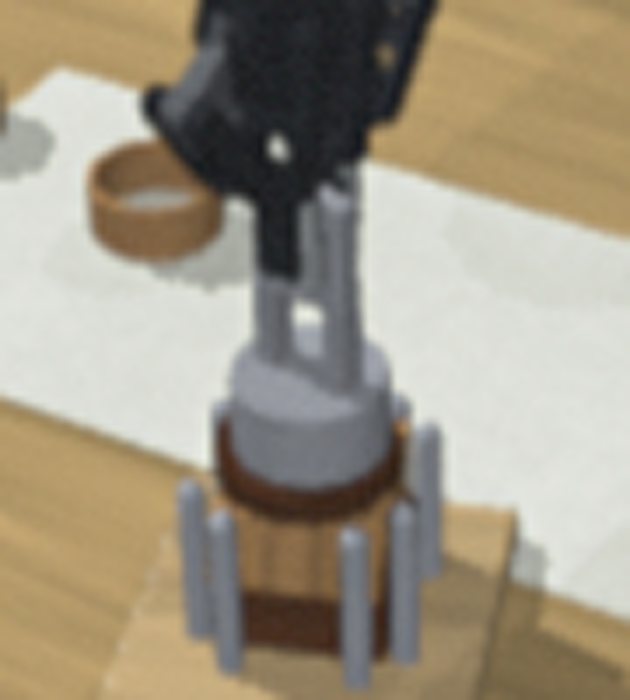

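Weight is centred on the disc (foot ~310,420 in the crop) but still carried by the gripper. I'll lower until contact.

Request:
arm_command --delta_pos '[[0,0,0.05],[0,0,0.1],[0,0,0.15],[0,0,0.2],[0,0,0.2]]' --delta_rot '[[0,0,0],[0,0,0],[0,0,0],[0,0,0],[0,0,0]]'

```text
t: 47.32
tool_pos: [0.6194, 0.004, 0.1641]
tool_rot: [0.001, 0.742, 0.671, 0.001]
force: [-3.9, 0.1, 5.1]
finger_gap: 0.127
```

Request:
arm_command --delta_pos '[[0,0,0],[0,0,0],[0,0,0],[0,0,0],[0,0,0]]' --delta_rot '[[0,0,0],[0,0,0],[0,0,0],[0,0,0],[0,0,0]]' --fingers 0

```text
t: 47.73
tool_pos: [0.6188, 0.004, 0.1615]
tool_rot: [0.0, 0.742, 0.67, 0.0]
force: [-0.3, 0.3, 0.3]
finger_gap: 0.499
```

Request:
arm_command --delta_pos '[[0,0,-1],[0,0,-3],[0,0,-5],[0,0,-8],[0,0,-11]]' --delta_rot '[[0,0,0],[0,0,0],[0,0,0],[0,0,0],[0,0,0]]'

```text
t: 48.15
tool_pos: [0.6182, 0.0041, 0.2725]
tool_rot: [-0.001, 0.742, 0.671, -0.0]
force: [-0.2, -0.0, 0.7]
finger_gap: 0.502
```

```bash
python3 to.py .56,-.35,.25,84.2;  python3 - <<'E'
from fit import *
im=snap("scene","s28"); 
crop(im,240,160,330,260,7,"s28c"); crop(im,130,160,230,240,8,"s28t")
im=snap("top","t28"); crop(im,430,130,490,210,8,"t28t"); crop(im,300,130,400,220,7,"t28j")
E
```

```text
t 48.15 pos [0.6182 0.0041 0.2725] psi 84.2 gap 0.502 F [-0.2 -0.   0.7] q6 0.02
.56,-.35,.25,84.2 pos [-35.81  -2.22   2.26] rot [-0.001  0.     0.   ]
```

View pics/s28c.png

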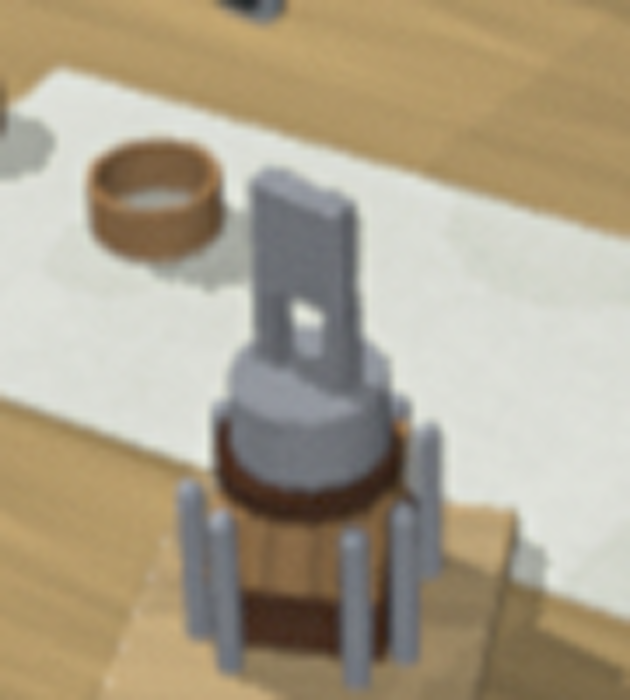

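View pics/s28t.png

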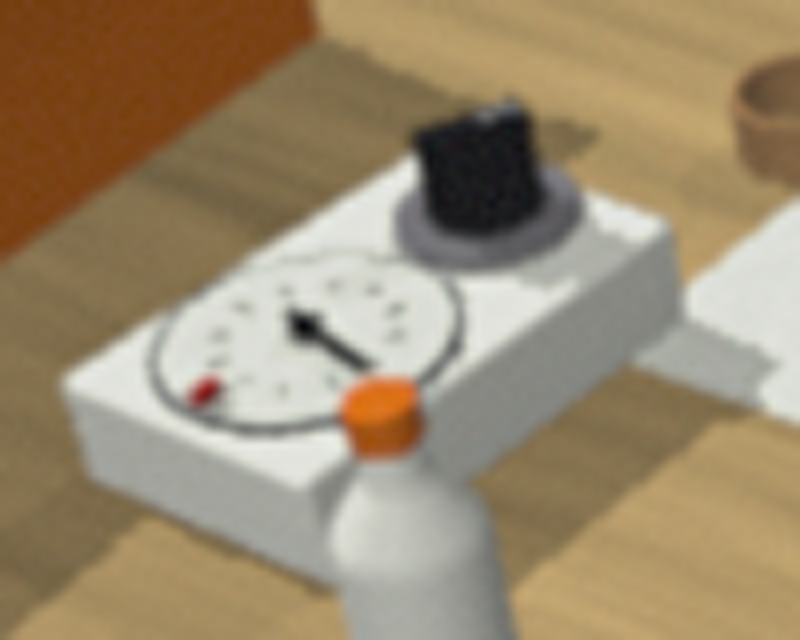

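View pics/t28t.png

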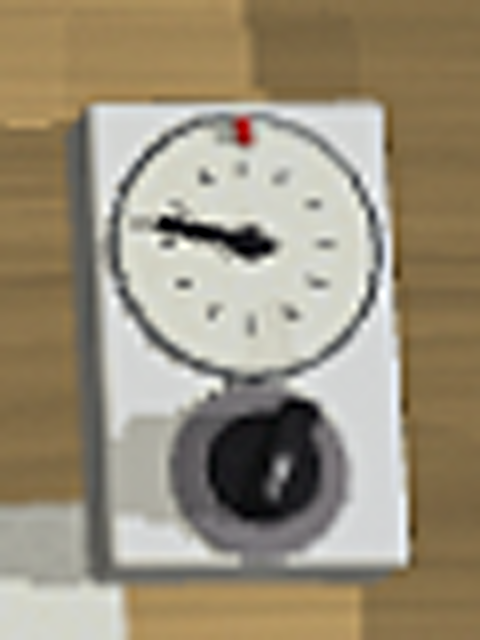

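Weight stands upright on the disc. On the timer, the pointer tip is at about (449.4,157.8) and the red tab at about (460.4,147). Now fitting the knob bar, dial, pointer and mark.

```bash
cat > knob.py <<'E'
from fit import *
import pickle,sys
box=lambda w,h,z0,z1:np.vstack([rect(w,h,z0),rect(w,h,z1)])
MODELS["bar"]=dict(loops=[rect(.042,.014,.089)],hull=box(.042,.014,.066,.089))
im={"top":cv2.imread("pics/t28.png")[:,:,::-1],"scene":cv2.imread("pics/s28.png")[:,:,::-1]}
G={c:grad(im[c]) for c in im}
for cams in(("top",),("scene",),("top","scene")):
    s,q=fit("bar",G,(.563,-.352),cams,r=.012,yaws=np.radians(np.arange(-90,90,6)))
    print(cams,round(s),q[:2].round(4),np.degrees(q[2]).round(1))
it=lambda:[(place(q,rect(.042,.014,.089)),(0,255,0)),(place(q,rect(.042,.014,.066)),(0,0,255))]
overlay(im["top"],"top",it(),"k_top",(440,170,485,210),14)
overlay(im["scene"],"scene",it(),"k_scene",(170,160,220,200),14)
# dial
MODELS["dial"]=dict(loops=[circ(.042,.0455)])
def dsc(v,cams):
    t=0
    for c in cams:
        pp,n=samp(proj(c,circ(v[2]/100,.046)+[v[0]/100,v[1]/100,0])); t+=look(G[c],pp,n)
    return t
for cams in(("top",),("scene",),("top","scene")):
    b=max((dsc((x,y,r),cams),x,y,r) for x in np.arange(65,68.5,.2) for y in np.arange(-36.5,-34,.2) for r in(3.8,4,4.2,4.4,4.6))
    print("dial",cams,np.round(b,2))
d=np.array([b[1],b[2]])/100
a=lambda px,z:(lambda w:(w[:2].round(4),np.degrees(np.arctan2(w[1]-d[1],w[0]-d[0])).round(1),np.hypot(*(w[:2]-d)).round(4)))(back("top",[px],z)[0])
print("tip",a((449.4,157.7),.049),"mark",a((460.4,147.7),.048),"centre px->",back("top",[(461.25,160.4)],.047))
print(vision.pinpoint("top","mark_tip")[:2],vision.pinpoint("top","pointer_tip")[:2],vision.pinpoint("top","dial_center")[:2])
E
python3 knob.py
```

```text
('top',) 313 [ 0.569  -0.3532] -16.4
('scene',) 305 [ 0.5706 -0.3486] -27.5
('top', 'scene') 289 [ 0.5692 -0.3526] -17.1
dial ('top',) [185.39  65.8  -35.1    4.6 ]
dial ('scene',) [144.07  65.6  -35.3    4.6 ]
dial ('top', 'scene') [320.51  65.8  -35.1    4.6 ]
tip (array([ 0.6652, -0.3168]), np.float64(78.1), np.float64(0.035)) mark (array([ 0.6963, -0.353 ]), np.float64(-3.1), np.float64(0.0383)) centre px-> [[ 0.65681454 -0.35305632  0.047     ]]
[{'position': [458.0, 170.7], 'conf': 0.68}] [{'position': [450.7, 157.2], 'conf': 0.52}] [{'position': [459.3, 158.9], 'conf': 0.86}]
```

View pics/k_top.png

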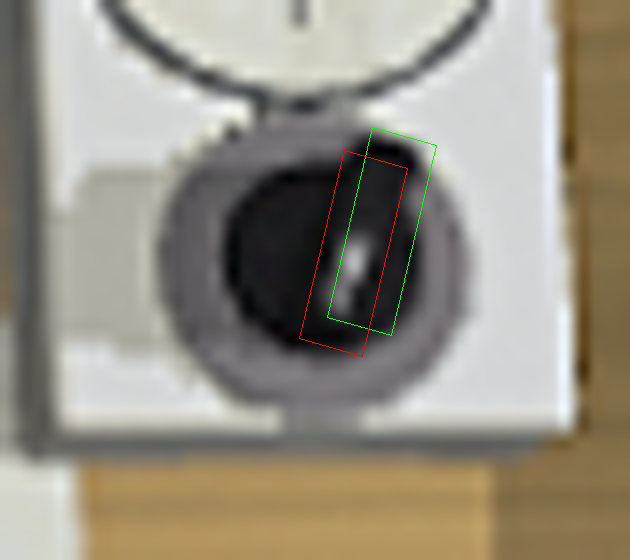

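View pics/k_scene.png

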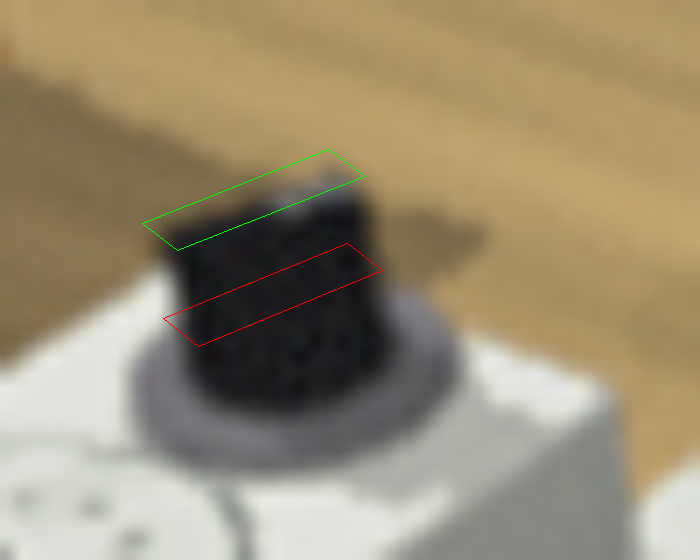

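```bash
python3 - <<'E'
from fit import *
for z in(.047,.052): print(z,back("top",[(462.5,188.7)],z).round(4),back("scene",[(191.2,186.4)],z).round(4))
t=np.array([.6253,-.3508]); a=np.radians(-.5)
im={"top":cv2.imread("pics/t28.png")[:,:,::-1],"scene":cv2.imread("pics/s28.png")[:,:,::-1]}
for y in(-22,-14,):
    q=[.565,-.3525,np.radians(y)]
    it=lambda:[(place(q,rect(.042,.014,.089)),(0,255,0)),(place(q,rect(.042,.014,.066)),(0,0,255)),(place(q,circ(.021,.05)),(255,0,0))]
    overlay(im["top"],"top",it(),f"k2_top{-y}",(440,170,485,210),14)
    overlay(im["scene"],"scene",it(),f"k2_scene{-y}",(170,160,220,200),14)
a=cv2.imread("pics/k2_top22.png");b=cv2.imread("pics/k2_scene22.png")
h=min(a.shape[0],b.shape[0]);cv2.imwrite("pics/k2.png",cv2.resize(np.hstack([a[:h],b[:h]]),None,fx=.6,fy=.6))
E
```

```text
0.047 [[ 0.5697 -0.3508  0.047 ]] [[ 0.5694 -0.3484  0.047 ]]
0.052 [[ 0.5688 -0.3495  0.052 ]] [[ 0.5746 -0.3425  0.052 ]]
```

View pics/k2.png

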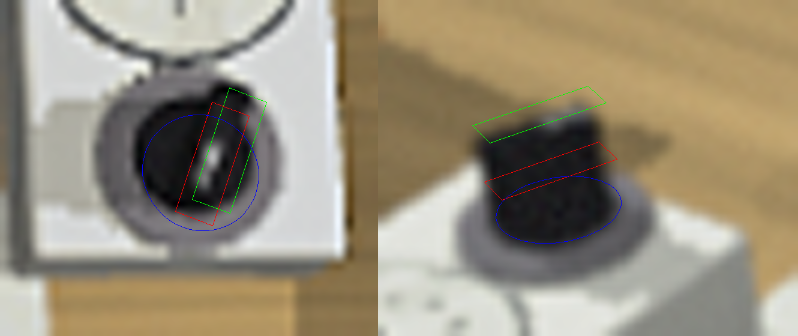

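```bash
python3 - <<'E'
from fit import *
im={"top":cv2.imread("pics/t28.png")[:,:,::-1],"scene":cv2.imread("pics/s28.png")[:,:,::-1]}
rows=[]
for y in(-14,-24):
    q=[.570,-.3503,np.radians(y)]
    it=lambda:[(place(q,rect(.042,.014,.089)),(0,255,0)),(place(q,circ(.021,.055)),(255,0,0)),(place(q,circ(.03,.047)),(0,0,255))]
    overlay(im["top"],"top",it(),"a",(440,170,485,210),9)
    overlay(im["scene"],"scene",it(),"b",(170,160,215,200),9)
    rows.append(np.hstack([cv2.imread("pics/a.png"),cv2.imread("pics/b.png")]))
cv2.imwrite("pics/k3.png",cv2.resize(np.vstack(rows),None,fx=.8,fy=.8))
E
```

```text
(no output)
```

View pics/k3.png

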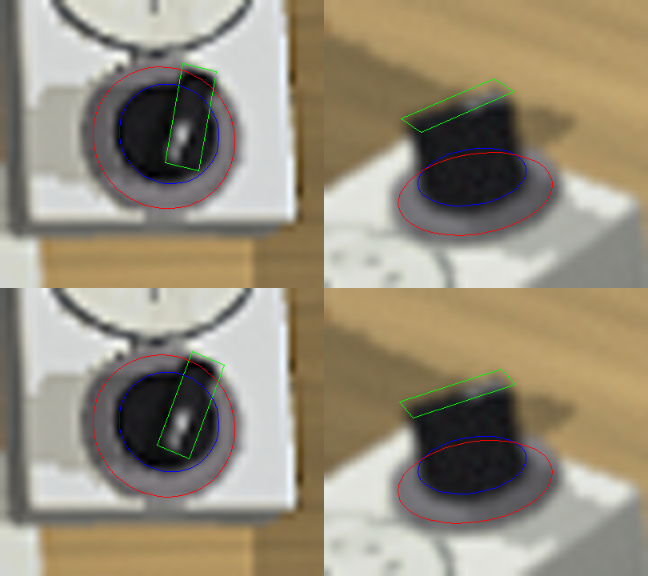

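```bash
python3 to.py .5697,-.3503,.2,160
```

```text
t 48.40 pos [0.6187 0.004  0.2719] psi 84.2 gap 0.500 F [-1.  -0.3  0. ] q6 0.02
.5697,-.3503,.2,160 pos [-35.75  -1.3    7.19] rot [ 0.     0.    -1.323]
```

Request:
arm_command --delta_pos '[[-3.8,-0.1,0],[-7.6,-0.2,0],[-11.4,-0.3,0],[-15.2,-0.4,0],[-19,-0.6,0]]' --delta_rot '[[0,0,-0.11],[0,0,-0.22],[0,0,-0.33],[0,0,-0.44],[0,0,-0.55]]' --fingers 0

```text
t: 48.82
tool_pos: [0.5924, -0.1856, 0.2694]
tool_rot: [-0.002, 0.529, 0.848, -0.0]
force: [1.6, 0.7, -0.3]
finger_gap: 0.5
```

```bash
python3 to.py .5697,-.3503,.2,160
```

```text
t 48.82 pos [ 0.5924 -0.1856  0.2694] psi 116.1 gap 0.500 F [ 1.6  0.7 -0.3] q6 -0.85
.5697,-.3503,.2,160 pos [-13.82  -9.26   6.93] rot [-0.001 -0.003 -0.767]
```

Request:
arm_command --delta_pos '[[-2.8,-1.8,1],[-5.6,-3.6,2],[-8.4,-5.5,3],[-11.2,-7.4,4],[-13.8,-9.2,5]]' --delta_rot '[[0,0,-0.11],[0,0,-0.22],[0,0,-0.33],[0,0,-0.44],[0,0,-0.55]]'

```text
t: 49.23
tool_pos: [0.5692, -0.3499, 0.2188]
tool_rot: [-0.002, 0.28, 0.96, 0.001]
force: [1.3, 0.9, -0.2]
finger_gap: 0.502
```

```bash
python3 to.py .5697,-.3503,.14,160
```

```text
t 49.23 pos [ 0.5692 -0.3499  0.2188] psi 147.5 gap 0.502 F [ 1.3  0.9 -0.2] q6 -1.64
.5697,-.3503,.14,160 pos [-0.09 -0.    7.88] rot [ 0.001 -0.003 -0.218]
```

Request:
arm_command --delta_pos '[[0,0,1.5],[0,0,3.5],[0,0,5.5],[0,0,7.5],[0,0,8.5]]' --delta_rot '[[0,0,-0.1],[0,0,-0.2],[0,0,-0.218],[0,0,-0.218],[0,0,-0.218]]'

```text
t: 49.65
tool_pos: [0.5682, -0.3472, 0.1312]
tool_rot: [-0.004, 0.176, 0.984, 0.002]
force: [-0.1, 0.5, -1.0]
finger_gap: 0.499
```

Request:
arm_command --delta_pos '[[0,0,0.8],[0,0,1.6],[0,0,2],[0,0,2],[0,0,2]]' --delta_rot '[[0,0,0],[0,0,0],[0,0,0],[0,0,0],[0,0,0]]'

```text
t: 50.07
tool_pos: [0.571, -0.3488, 0.1173]
tool_rot: [0.0, 0.176, 0.984, -0.0]
force: [0.1, 0.6, 0.4]
finger_gap: 0.501
```

```bash
python3 to.py .5697,-.3503,.064,160;  python3 - <<'E'
from fit import *
im=snap("scene","s29"); crop(im,140,120,240,220,6,"s29c")
im=snap("top","t29"); crop(im,420,130,500,210,7,"t29c")
E
```

```text
t 50.07 pos [ 0.571  -0.3488  0.1173] psi 159.7 gap 0.501 F [0.1 0.6 0.4] q6 -1.85
.5697,-.3503,.064,160 pos [ 0.07 -0.18  5.33] rot [-0.     0.001 -0.005]
```

View pics/s29c.png

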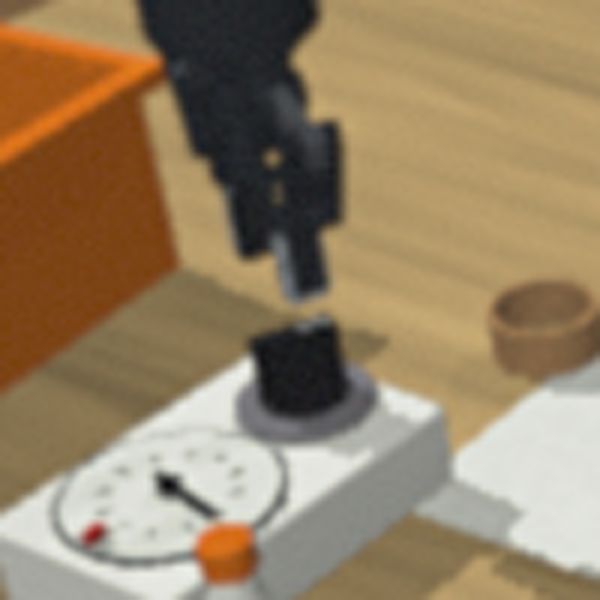

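View pics/t29c.png

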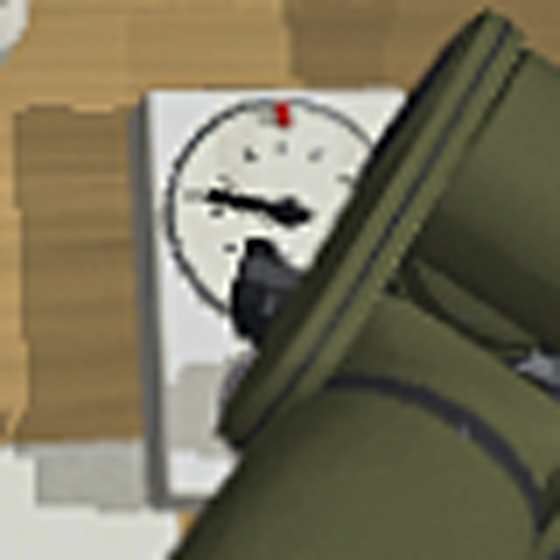

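Gripper is above the knob, and the dial stays visible in the top view. Going down and gripping.

Request:
arm_command --delta_pos '[[0,-0.1,1],[0,-0.1,2],[0,-0.1,3.3],[0,-0.1,4.5],[0,-0.1,5.3]]' --delta_rot '[[0,0,0],[0,0,0],[0,0,0],[0,0,0],[0,0,0]]'

```text
t: 50.58
tool_pos: [0.569, -0.3487, 0.0604]
tool_rot: [-0.002, 0.176, 0.984, 0.001]
force: [0.4, 0.6, -0.8]
finger_gap: 0.501
```

```bash
python3 to.py .5697,-.3503,.064,160;  python3 - <<'E'
from fit import *
im=snap("scene","s30"); crop(im,140,120,240,220,6,"s30c")
E
```

```text
t 50.58 pos [ 0.569  -0.3487  0.0604] psi 159.7 gap 0.501 F [ 0.4  0.6 -0.8] q6 -1.85
.5697,-.3503,.064,160 pos [-0.12 -0.13 -0.36] rot [ 0.001 -0.004 -0.005]
```

View pics/s30c.png

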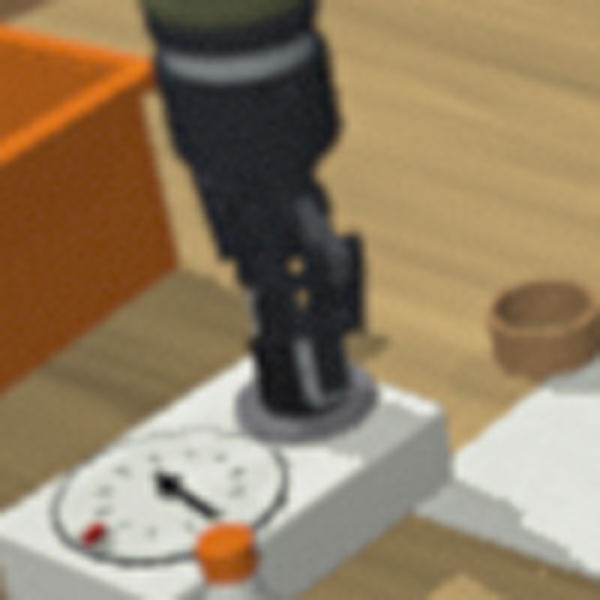

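Request:
arm_command --delta_pos '[[0,0,0],[0,0,0],[0,0,0],[0,0,0],[0,0,0]]' --delta_rot '[[0,0,0],[0,0,0],[0,0,0],[0,0,0],[0,0,0]]' --fingers -1 --force 30

```text
t: 51.05
tool_pos: [0.5702, -0.351, 0.0637]
tool_rot: [0.001, 0.176, 0.984, -0.001]
force: [0.6, -5.3, -5.4]
finger_gap: 0.155
```

```bash
python3 to.py;  python3 - <<'E'
from fit import *
s=robot.sense(); print(s["force"],s["moment"])
im=snap("scene","s31"); crop(im,140,120,240,220,6,"s31c")
E
```

```text
t 51.05 pos [ 0.5702 -0.351   0.0637] psi 159.7 gap 0.155 F [ 0.6 -5.3 -5.4] q6 -1.85
[ 0.60838482 -5.25485408 -5.37980424] [-0.75459008  0.04584946  0.06586749]
```

View pics/s31c.png

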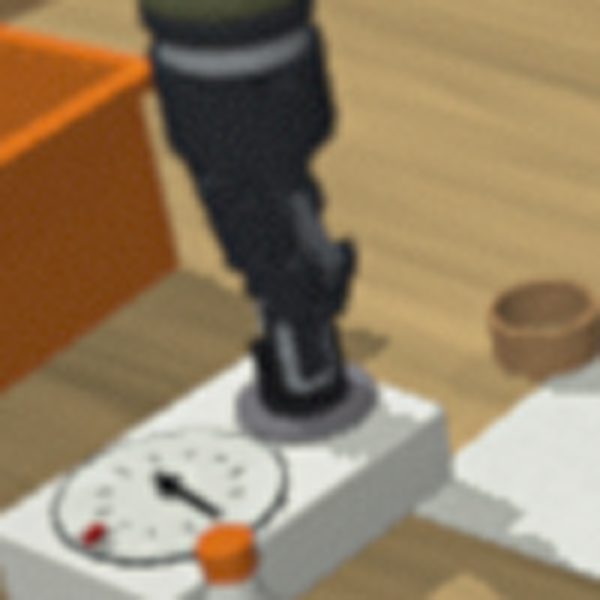

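Request:
arm_command --delta_pos '[[0,-0.1,0],[0,-0.1,0],[0,-0.1,0],[0,-0.1,0],[0,-0.1,0]]' --delta_rot '[[0,0,0.1],[0,0,0.2],[0,0,0.3],[0,0,0.4],[0,0,0.5]]'

```text
t: 51.52
tool_pos: [0.5703, -0.3509, 0.0638]
tool_rot: [0.001, 0.416, 0.909, -0.0]
force: [1.0, -2.0, -4.5]
finger_gap: 0.155
```

```bash
cat > dial.py <<'E'
import sys
from fit import *
s=robot.sense(); print(np.round(s["moment"],2))
im=snap("top",sys.argv[1]); crop(im,430,130,490,200,9,sys.argv[1]+"c")
E
python3 to.py; python3 dial.py t32
```

```text
t 51.52 pos [ 0.5703 -0.3509  0.0638] psi 130.8 gap 0.155 F [ 1.  -2.  -4.5] q6 -1.34
[-0.22 -0.33  0.03]
```

View pics/t32c.png

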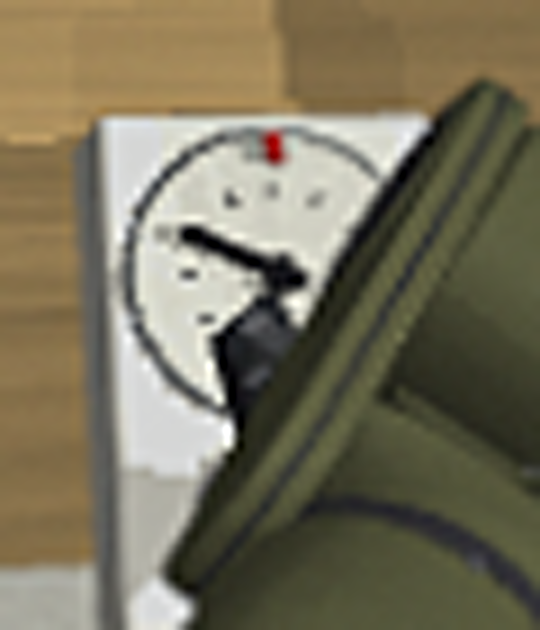

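Request:
arm_command --delta_pos '[[0,0,0],[0,0,0],[0,0,0],[0,0,0],[0,0,0]]' --delta_rot '[[0,0,0.1],[0,0,0.2],[0,0,0.3],[0,0,0.4],[0,0,0.5]]'

```text
t: 51.98
tool_pos: [0.5705, -0.3509, 0.0638]
tool_rot: [0.001, 0.627, 0.779, 0.0]
force: [2.9, -1.5, -5.8]
finger_gap: 0.157
```

Request:
arm_command --delta_pos '[[0,0,0],[0,0,0],[0,0,0],[0,0,0],[0,0,0]]' --delta_rot '[[0,0,0.1],[0,0,0.2],[0,0,0.3],[0,0,0.4],[0,0,0.5]]'

```text
t: 52.4
tool_pos: [0.5707, -0.351, 0.0638]
tool_rot: [0.001, 0.801, 0.599, 0.001]
force: [3.4, -1.7, -6.2]
finger_gap: 0.154
```

Request:
arm_command --delta_pos '[[0,0,0],[0,0,0],[0,0,0],[0,0,0],[0,0,0]]' --delta_rot '[[0,0,0.1],[0,0,0.2],[0,0,0.3],[0,0,0.4],[0,0,0.5]]'

```text
t: 52.82
tool_pos: [0.5708, -0.3511, 0.0638]
tool_rot: [0.001, 0.924, 0.383, 0.001]
force: [4.4, -2.7, -5.8]
finger_gap: 0.157
```

```bash
python3 to.py; python3 dial.py t33
```

```text
t 52.82 pos [ 0.5708 -0.3511  0.0638] psi 45.0 gap 0.157 F [ 4.4 -2.7 -5.8] q6 0.15
[-0.48 -0.69  0.1 ]
```

View pics/t33c.png

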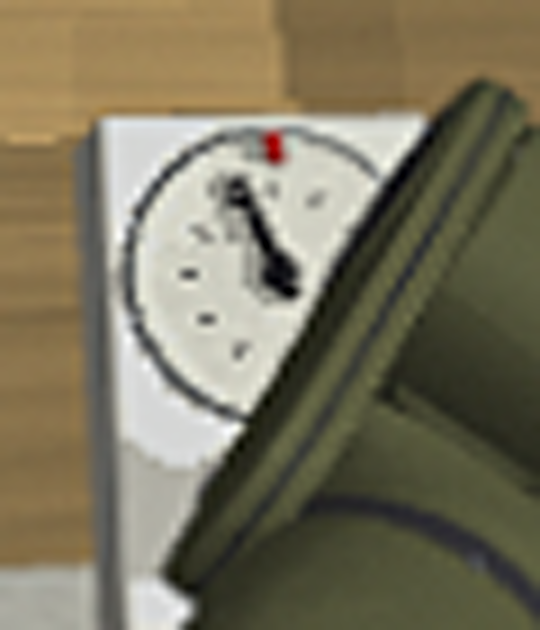

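Request:
arm_command --delta_pos '[[0,0,0],[0,0,0],[0,0,0],[0,0,0],[0,0,0]]' --delta_rot '[[0,0,0.1],[0,0,0.2],[0,0,0.3],[0,0,0.4],[0,0,0.5]]'

```text
t: 53.28
tool_pos: [0.5709, -0.3513, 0.0638]
tool_rot: [0.001, 0.99, 0.143, 0.001]
force: [3.5, -4.7, -6.9]
finger_gap: 0.156
```

Request:
arm_command --delta_pos '[[0,0,0],[0,0,0],[0,0,0],[0,0,0],[0,0,0]]' --delta_rot '[[0,0,0.1],[0,0,0.2],[0,0,0.3],[0,0,0.33],[0,0,0.33]]'

```text
t: 53.7
tool_pos: [0.5709, -0.3514, 0.0638]
tool_rot: [0.001, 1.0, -0.02, 0.001]
force: [4.3, -4.3, -7.2]
finger_gap: 0.158
```

```bash
python3 to.py; python3 dial.py t34; python3 - <<'E'
from fit import *
im=snap("scene","s34"); crop(im,140,165,210,225,10,"s34c")
E
```

```text
t 53.70 pos [ 0.5709 -0.3514  0.0638] psi -2.3 gap 0.158 F [ 4.3 -4.3 -7.2] q6 0.98
[-0.77 -0.71 -0.06]
```

View pics/t34c.png

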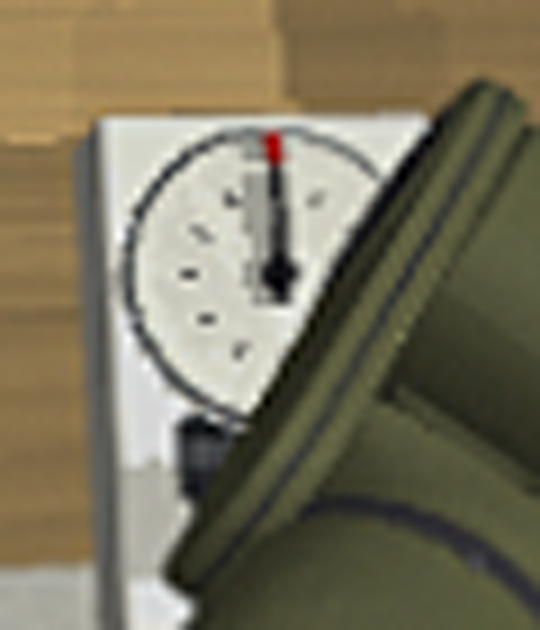

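View pics/s34c.png

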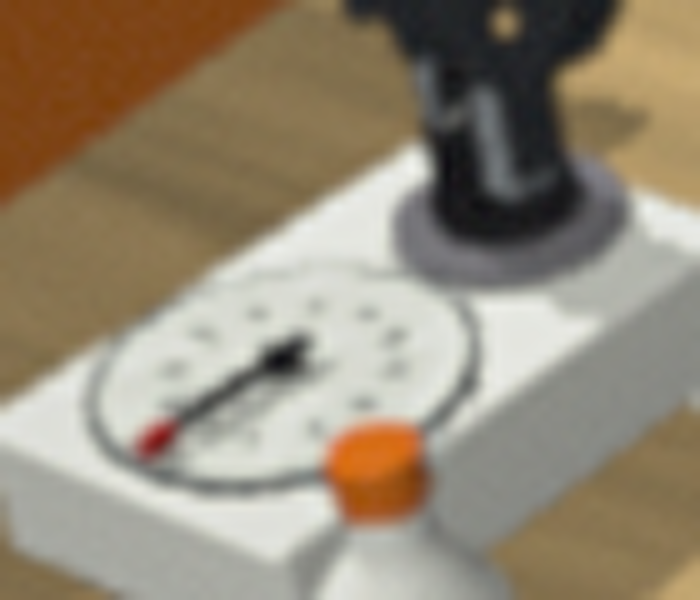

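The pointer meets the red tab in both views (t34c ~275,160; s34c ~160,435). Releasing and backing off.

Request:
arm_command --delta_pos '[[0,0,0],[0,0,0],[0,0,0],[0,0,0],[0,0,0]]' --delta_rot '[[0,0,0],[0,0,0],[0,0,0],[0,0,0],[0,0,0]]' --fingers 0

```text
t: 54.22
tool_pos: [0.57, -0.3505, 0.0641]
tool_rot: [0.0, 1.0, -0.021, 0.0]
force: [0.8, -0.2, 0.4]
finger_gap: 0.498
```

Request:
arm_command --delta_pos '[[0,0,-1],[0,0,-3],[0,0,-6],[0,0,-9],[0,0,-12]]' --delta_rot '[[0,0,0],[0,0,0],[0,0,0],[0,0,0],[0,0,0]]'

```text
t: 54.63
tool_pos: [0.5697, -0.3503, 0.1856]
tool_rot: [-0.0, 1.0, -0.021, -0.0]
force: [0.0, -0.9, 0.5]
finger_gap: 0.501
```

Request:
arm_command --delta_pos '[[-3,0,-1],[-6,0,-2],[-9,0,-3],[-11,0,-3],[-13,0,-3]]' --delta_rot '[[0,0,0],[0,0,0],[0,0,0],[0,0,0],[0,0,0]]'

```text
t: 55.05
tool_pos: [0.4391, -0.3452, 0.2158]
tool_rot: [0.001, 1.0, -0.021, 0.001]
force: [-0.0, -0.4, -0.2]
finger_gap: 0.499
```

Request:
arm_command --delta_pos '[[0,3,0],[0,6,0],[0,8,0],[0,8,0],[0,8,0]]' --delta_rot '[[0,0,0],[0,0,0],[0,0,0],[0,0,0],[0,0,0]]'

```text
t: 55.47
tool_pos: [0.4364, -0.4256, 0.2143]
tool_rot: [-0.0, 1.0, -0.022, 0.0]
force: [-0.6, -0.3, -0.7]
finger_gap: 0.496
```

```bash
python3 to.py; python3 chk.py c9; python3 - <<'E'
from fit import *
t=cv2.imread("pics/c9_top.png")[:,:,::-1]; s=cv2.imread("pics/c9_scene.png")[:,:,::-1]
crop(t,300,120,490,210,4.2,"f_top"); crop(s,130,150,330,280,4,"f_scene")
pj=[.6188,.0038,np.radians(20.2)]
overlay(t,"top",[(place(pj,circ(.033,.091)),(0,255,0)),(place(pj,circ(.028,.121)),(255,0,0)),(place(pj,rect(.065,.065,.079)),(0,0,255))],"f_tj",(310,140,380,210),9)
E
```

```text
t 55.47 pos [ 0.4364 -0.4256  0.2143] psi -2.5 gap 0.496 F [-0.6 -0.3 -0.7] q6 0.75
0 jig [0.618 0.003 0.323] ['top 193/212', 'scene 168/184']
1 block [0.377 0.349 0.162] ['top 17/352', 'scene 36/325']
2 spacer [ 0.584 -0.186  0.208] ['top 51/303', 'scene 107/365']
3 spacer [0.589 0.181 0.301] ['top 97/212', 'scene 99/332']
4 spacer [0.441 0.21  0.47 ] ['top 44/588', 'scene 106/505']
5 spacer [ 0.437 -0.064  0.037] ['top 52/564', 'scene 107/511']
6 disc [0.455 0.091 0.014] ['top 24/397', 'scene 16/383']
7 stand [ 0.678  0.338 -0.112] ['top 230/227', 'scene 197/197']
8 timer [ 0.625 -0.351 -0.007] ['top 367/364', 'scene 295/287']
```

View pics/f_top.png

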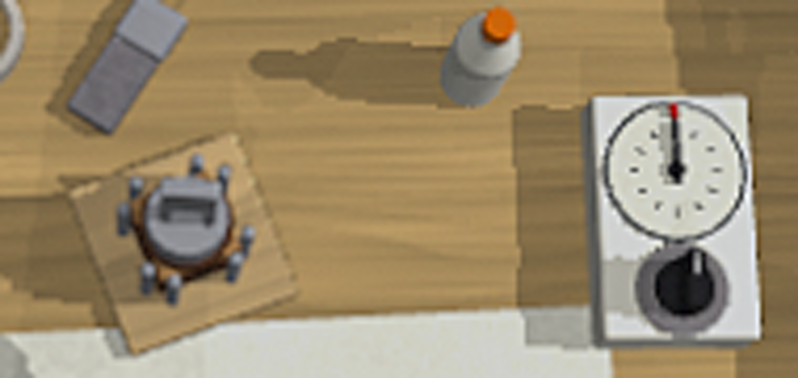

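View pics/f_scene.png

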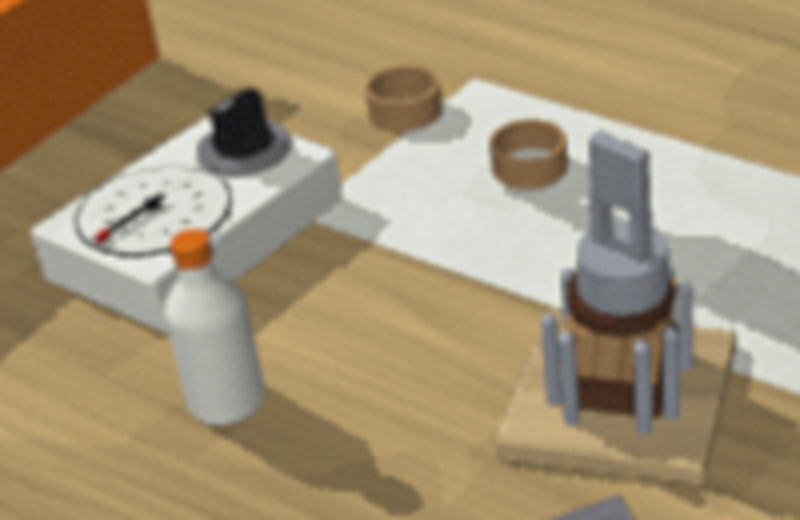

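View pics/f_tj.png

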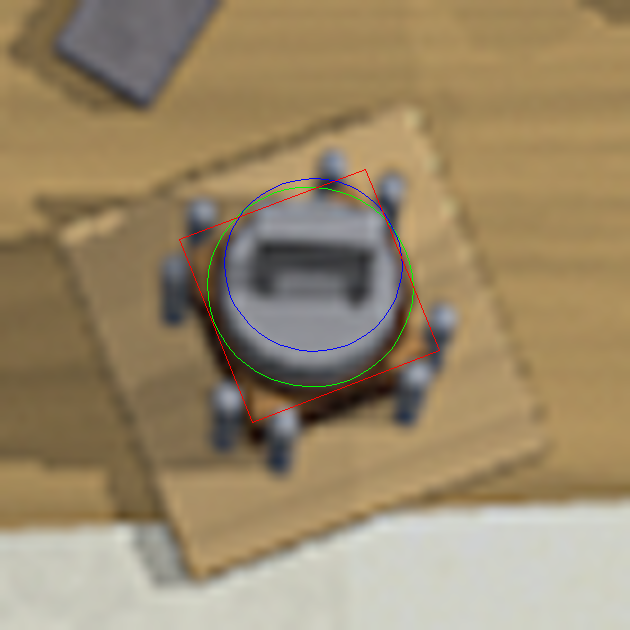

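```bash
python3 -c "
from workcell import ticket
print(ticket.hand_in())"
```

```text
the job is handed in; nothing more can be done
None
```

The job is handed in at about 55 s of the 210 s allowed. All five steps look done in the last pictures, but the hand-in gave no verdict.

- **Stack:** The dark block went into the pocket, then all four cork spacers, then the disc. Each stage was seen lying flat, and I felt contact force when setting down the block, two of the spacers and the disc. The other two spacers went down with little or no contact force, so they may have dropped a millimetre or so.
- **Weight:** I lifted it off the hook through its window and stood it upright on the disc. In the last picture it is upright and released.
- **Timer:** I turned the knob about 162° clockwise. The pointer tip meets the red tab in both cameras, and it still did after the gripper let go and backed away.
- **Other things:** The stand and timer scored as in place. In the final pictures the rings, glue and brush look undisturbed, though I did not measure the tape or mug. I saw none of the announced knocks to a part. The gripper is open and clear of everything.

**Disagreement between the cameras:** They differ by about 2–6 mm along x. In the top view the weight sits about 3.5 mm towards −x of the pocket's centre, and the scene view puts the disc about 2 mm towards +x. Both are inside the limits of 10 mm for the weight and 7 mm for the disc.

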